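Sort the bench leftovers: nest the cups, rack the vial, tray the pot and tweezers

TASK

The batch is counted; put away the five things left mixed up on the bench, each with its own kind: nest each tapered metal cup in the stack of its own size, with only a light push until its collar sits on the rim below, and stand the vial in the free bay of the vial rack and the lidded pot on the floor of the dark tray. Lay the tweezers flat in the light tray that holds the other tweezers, not on top of them. Keep the pot and the vial upright all the way and do not ram the cups, or they jam.

Things in the scene. Friction and masses are not known exactly. Their poses are not given: they have to be found in the camera images.
- large_cup: Loose larger tapered metal cup, upright, open on top, 60 mm tall. Its top 20 mm is a straight collar 64 mm across, wall 3 mm; below, it steps in to 55 mm and tapers to a 34 mm foot. Grip the outside of the collar, fingertips no lower than its lower edge (40 mm above the foot), else they run onto the stack's rim. 90 g. Origin: centre of underside, z up; yaw means nothing.
- small_cup: Loose smaller tapered metal cup, upright, open on top, 46 mm tall. Its top 18 mm is a straight collar 46 mm across, wall 3 mm; below, it steps in to 37 mm and tapers to a 22 mm foot. Grip the outside of the collar, fingertips no lower than its lower edge (28 mm above the foot). 50 g. Origin: centre of underside, z up; yaw means nothing.
- pot: Loose small pot with a screwed-on blue lid, standing on the bench; 50 mm tall, lid 52 mm across, body 48 mm across: the fingers close to 48 mm. 50 g. Origin: centre of the underside; z up.
- vial: Loose small clear vial with a red cap, standing; 45 mm tall (can be gripped up to 41 mm), 18 mm across. Its axis runs through x = +3 mm, y = 0 of its own frame (loose specks beside the foot put the origin off the axis). 12 g, easily toppled. Origin: level of the underside, z up.
- tweezers: Loose steel tweezers lying on the bench, 122 mm long, 12 mm wide, 10 mm high. Origin: middle of the underside; its y axis runs along the length, z up. 16 g. Take them across the middle.
- large_stack: Loose stack of two larger cups wedged together as one body, 80 mm tall, open on top; rim 64 mm across outside, 58 mm inside. A third cup nested home rests with its collar on this rim, its origin 40 mm above the stack's; about 1.5 mm play sideways, the taper guides it in. 300 g. Origin: centre of underside, z up.
- small_stack: Loose stack of three smaller cups wedged together as one body, 82 mm tall, open on top; rim 46 mm across outside, 40 mm inside. A fourth cup nested home rests with its collar on this rim, its origin 54 mm above the stack's; about 1.5 mm play sideways. 250 g. Origin: centre of underside, z up.
- vial_rack: Fixed small wooden rack, three open square bays in a row along its x, 132 x 46 mm, 26 mm tall, floor 4 mm thick. Bays 40 mm square inside, walls 3 mm, centred at x = -43, 0, +43 mm, y = 0. The middle and +x bays each hold a white-capped vial (45 mm tall, fixed); the bay at x = -43 mm is free. Origin: centre of underside, z up.
- pot_tray: Fixed dark grey tray, 225 mm along x, 132 mm along y; floor 7 mm thick, walls 4 mm thick and 38 mm tall (35 at the short ends); inside 216 x 122 mm. A pot with a green lid (52 mm across, 50 mm tall, fixed) stands in it at x = +62, y = +12 mm; the rest of the floor is free. Origin: centre of underside, z up.
- tool_tray: Fixed light wood-coloured tray of the same size (225 x 132 mm, floor 7 mm, walls up to 38 mm, inside 216 x 122 mm). Other tweezers and a small screwdriver (fixed, 10 mm high) lie in it along x on the +y side, at y = +25 mm and more; the rest is free. A magnifier head hangs 0.45 m over the bench at the far right. Origin: centre of underside, z up.
There are look-alikes about, which are no part of the job. What is shaped like the small_cup but red is not meant.

How it is judged:
By the outcome, as a careful person would: the job done as asked, in the order asked, and still so for the second after the job is handed in, with the robot touching nothing.
It also fails if it takes over 120 s, if anything falls off the work surface, if the arm or the gripper's body presses on something with over 40 N, if the wrist force passes 120 N, or if a joint passes its speed limit or range.

ROBOT

A 7-joint arm with a two-finger parallel gripper is mounted at the origin on a cart in front of the work surface, level with it; the furniture and walls round the work are solid. World frame = base frame: x ahead of the robot, y to its left, z up, the work surface at z = 0. Lengths are in mm, angles in rad, forces in N, time in s.
With the tool pointing down it reaches from about 425 to 1025 mm from the base axis. Payload 3.6 kg.
Tool frame: the origin (TCP) lies midway between the tips of the shut fingers; the grasp point (between the pads) lies r.grip_point_offset behind it (r.grip_point_offset is the distance from the TCP to the grasp point, in mm); z points along the fingers, y is the direction in which the jaws open and shut (so a half turn about z gives the same grasp; the last joint's range is limited). The gripper opens to 85 mm and grips with 20 to 120 N. Pads are 22 mm wide; open, the fingers measure 114 mm over their backs; the gripper's body (76 mm by 85 mm) begins 54 mm behind the grasp point. The pads swing forward as they close: fully open they stand 13 mm farther back than shut.
Start: joints at [-1.204, 0.591, 0.048, 1.609, -0.033, 0.943, -0.034], TCP at [321.729, 649.708, 231.302] pointing down, gripper open.
Joint ranges: [-2.69, 2.69], [-0.47, 2.24], [-1.27, 1.36], [0.19, 2.51], [-1.53, 4.68], [0.08, 2.07], [-3.09, 3.09]. Speed limits (rad/s): [2.57, 2.57, 3.14, 3.14, 3.14, 3.14, 3.14].

INTERFACE

Orientations are given as a unit quaternion [w, x, y, z].
In Python, from plant import r, optics, sign_off gives the robot as it stands. The module is installed in compiled form; this text tells all that it offers.
- The arm moves only by the tool servo_tool, never from a script. Its argument "targets" is a list of rows, each a list of 6 numbers: the shift along the tool's x, y, z in units of 20 mm (1.0 is 20 mm), then the turn, a rotation vector about the tool's x, y, z in units of 6 degrees (1.0 is 6 degrees). In form: [[tx, ty, tz, ax, ay, az], ...]. A call has 1 to 8 rows; each row shifts and turns the pose as measured when the row begins, along the tool's axes as they then stand; what a row does not reach is not made up. A row lasts 1/12 s, in which the tool goes at most 41.7 mm and 7.16 degrees, less where a joint would pass 70% of its speed; a pose out of reach is approached as far as the arm can. A call with a number of a shift or a turn outside -1 to 1 is refused whole. A call with a gripper value outside its range is refused whole. "claw" is the finger opening in mm, from 0 to 85.4, set as the call begins (left out, the last holds). The fingers move at their own pace and stop on an object; the grip force is fixed at half the most. Time passes only in rows, so rows that do not move let the fingers close. It gives the time, the measured TCP pose, the force and the opening at its end, in the units of the state.
- r.read_state(): the state, without advancing time (a new reading comes with each control period).
- optics.get_image(name): name is "scene" or "side" or "wrist"; returns the picture (480x640x3 uint8, red, green, blue); there is no depth.
- optics.camera_model(name): a dict with "K" (3x3 intrinsics, pixels), "T" (4x4, takes a point from camera to world coordinates); the wrist camera has in their place "tool_from_camera" (4x4, takes a point from camera to tool coordinates, whose origin is the TCP and whose axes are the flange's). Camera axes: x right, y down, z forward; pixel columns grow to the right and rows downward; lengths in mm; the calibration is good to about 2 mm. The wrist camera is an equidistant fisheye: a pixel r from the principal point sees the ray r / f radians off the axis. A picture is of the moment at which its call begins: read the wrist's pose just before it. camera_model takes no time and is no camera call.
- sign_off(): hands the job in, once; it reports no verdict.
The state is a dict: "t": time; "joint_pos": joint angles; "qvel": joint speeds; "tau": joint torques, N m; "position": TCP position; "orientation": TCP orientation; "ft_force": force on the tool from outside, world axes, zero at the start; "moment": the same for the moment, N m; "gripper_width": finger opening in mm.
Only numpy, scipy, OpenCV 4.12 (cv2) and the standard library are available. Lean on these libraries where they do the work, as an engineer would, in place of code of your own. Each camera call takes 0.05 s, during which the arm holds its last target.

## Working session

There is one attempt and no reset: what is moved stays moved. The work goes in short steps, Python scripts to look and compute and a tool call to move; the robot and the scene stay as the last step left them, time stands still between calls to the robot, and variables do not carry over. Pictures are saved under pics/ and viewed, and the job is handed in when it is done.

Besides the shell and the picture viewer there is one more tool, called after "Emit:" as name(argument=value, ...), one argument or row to a line, values as JSON. servo_tool: Moves the arm, as the interface text tells. Its arguments: {"type":"object","properties":{"targets":{"type":"array","items":{"type":"array","items":{"type":"number","minimum":-1,"maximum":1}}},"claw":{"type":"number"}},"required":["targets"]}

```bash
mkdir -p pics; cat > h.py <<'E'
import numpy as np, cv2
from plant import r, optics
E
python3 - <<'E'
from h import *
for n in ("scene","side","wrist"):
    s=r.read_state()
    im=optics.get_image(n); cv2.imwrite(f"pics/{n}0.png",im[:,:,::-1])
    m=optics.camera_model(n); print(n,{k:np.round(v,3).tolist() if not isinstance(v,str) else v for k,v in m.items()})
print(s, r.grip_point_offset)
E
```

```text
scene {'K': [[525.648, 0.0, 320.258], [0.0, 525.648, 237.14], [0.0, 0.0, 1.0]], 'T': [[-0.66, -0.406, 0.632, -171.918], [-0.751, 0.37, -0.547, 615.892], [-0.012, -0.836, -0.549, 653.035], [0.0, 0.0, 0.0, 1.0]]}
side {'K': [[603.036, 0.0, 322.53], [0.0, 603.036, 232.94], [0.0, 0.0, 1.0]], 'T': [[0.973, -0.127, 0.192, 286.619], [-0.23, -0.487, 0.843, -1026.66], [-0.014, -0.864, -0.503, 677.502], [0.0, 0.0, 0.0, 1.0]]}
wrist {'K': [[371.648, 0.0, 323.418], [0.0, 371.648, 244.479], [0.0, 0.0, 1.0]], 'tool_from_camera': [[0.0, -0.962, -0.273, 69.302], [1.0, 0.0, -0.001, -1.087], [0.001, -0.273, 0.962, -142.706], [0.0, 0.0, 0.0, 1.0]]}
{'t': 0.1, 'joint_pos': array([-1.20451961,  0.59203878,  0.04832327,  1.60972587, -0.03329296,
        0.94272215, -0.03371282]), 'qvel': array([-2.65695087e-04, -2.41629813e-03,  3.83446356e-04, -3.16863836e-03,
        6.27121554e-05,  2.99375157e-04,  3.27906273e-04]), 'tau': array([ 4.50950363e-03, -5.49999511e+01,  1.55275427e+00, -1.98824304e+01,
        9.64238774e-03,  3.84454324e-03,  2.16908518e-07]), 'position': array([321.38028704, 649.0169979 , 230.23561015]), 'orientation': array([-1.72563132e-04,  2.27841912e-01,  9.73697577e-01, -1.03023265e-03]), 'ft_force': array([-0.14015693, -0.72117428, -0.37180734]), 'moment': array([-0.08754759, -0.01243563,  0.00339857]), 'gripper_width': 85.33063514625344} 18.700000000000003
```

View pics/scene0.png

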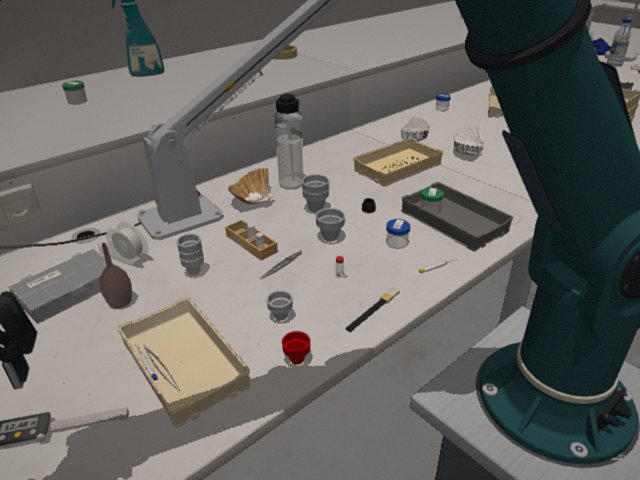

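View pics/side0.png

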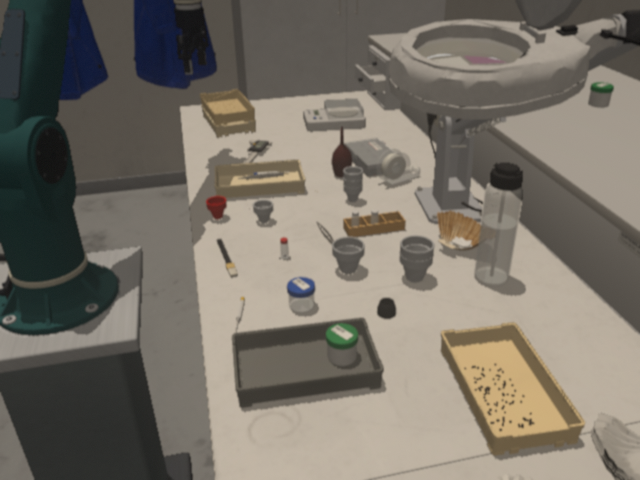

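View pics/wrist0.png

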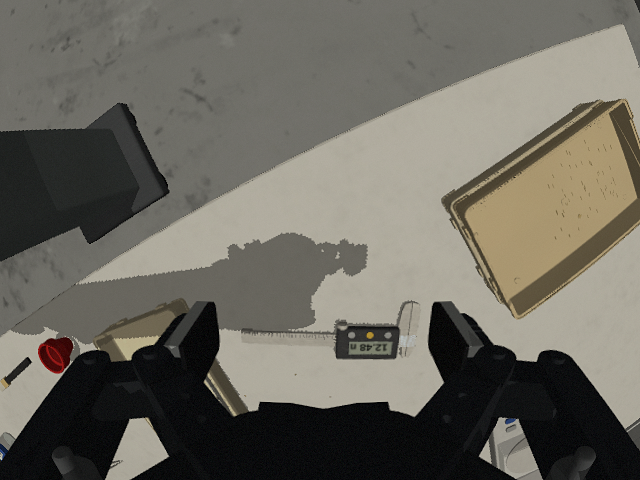

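```bash
python3 - <<'E'
import cv2
im=cv2.imread("pics/scene0.png")
cv2.imwrite("pics/s_a.png",cv2.resize(im[160:310,160:360],None,fx=4,fy=4,interpolation=cv2.INTER_CUBIC))
cv2.imwrite("pics/s_b.png",cv2.resize(im[165:285,320:520],None,fx=4,fy=4,interpolation=cv2.INTER_CUBIC))
cv2.imwrite("pics/s_c.png",cv2.resize(im[280:430,110:310],None,fx=4,fy=4,interpolation=cv2.INTER_CUBIC))
im=cv2.imread("pics/side0.png")
cv2.imwrite("pics/d_a.png",cv2.resize(im[150:300,200:400],None,fx=4,fy=4,interpolation=cv2.INTER_CUBIC))
cv2.imwrite("pics/d_b.png",cv2.resize(im[260:410,220:420],None,fx=4,fy=4,interpolation=cv2.INTER_CUBIC))
cv2.imwrite("pics/d_c.png",cv2.resize(im[155:305,300:500],None,fx=4,fy=4,interpolation=cv2.INTER_CUBIC))
E
```

```text
(no output)
```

View pics/s_a.png

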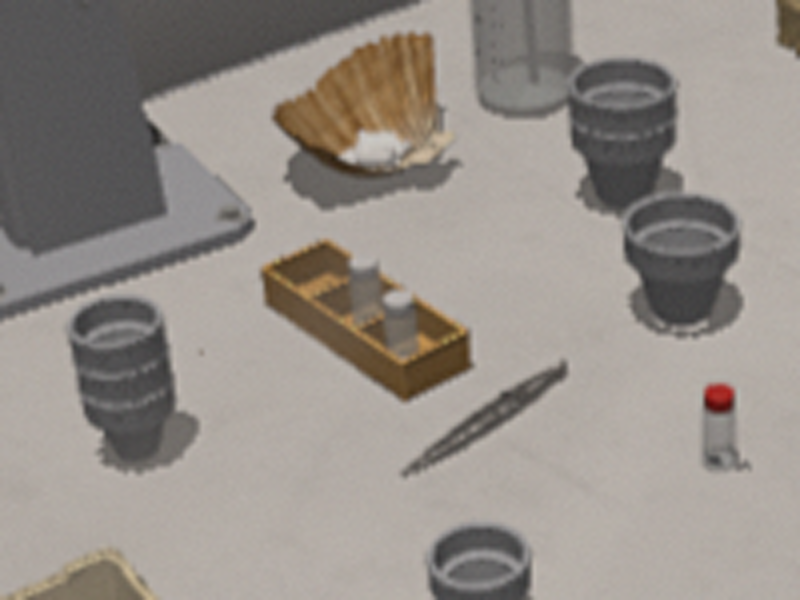

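View pics/s_b.png

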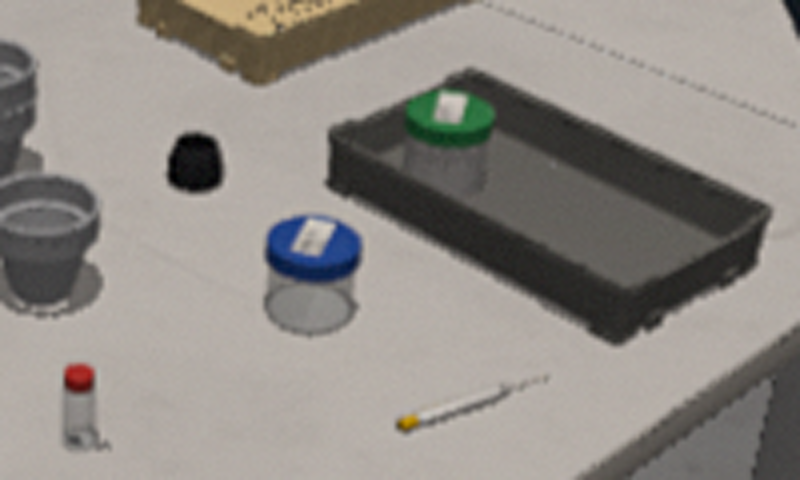

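View pics/s_c.png

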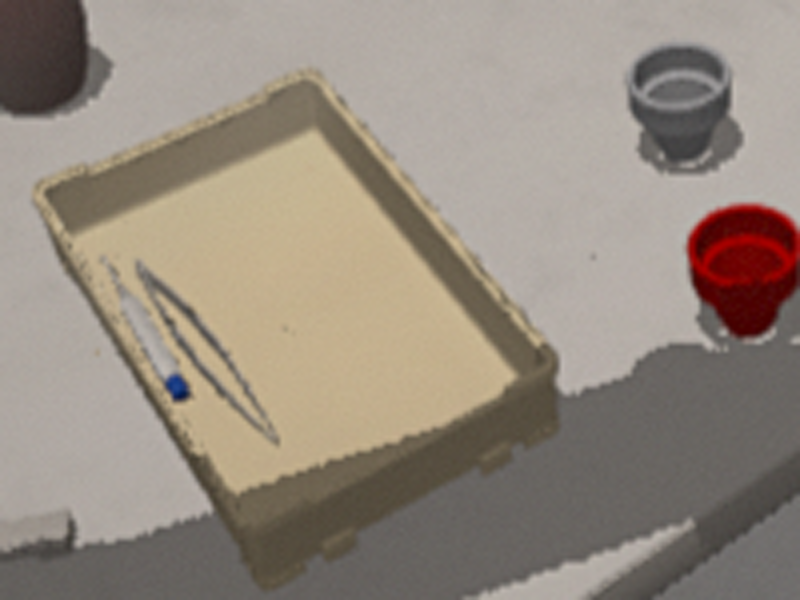

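View pics/d_a.png

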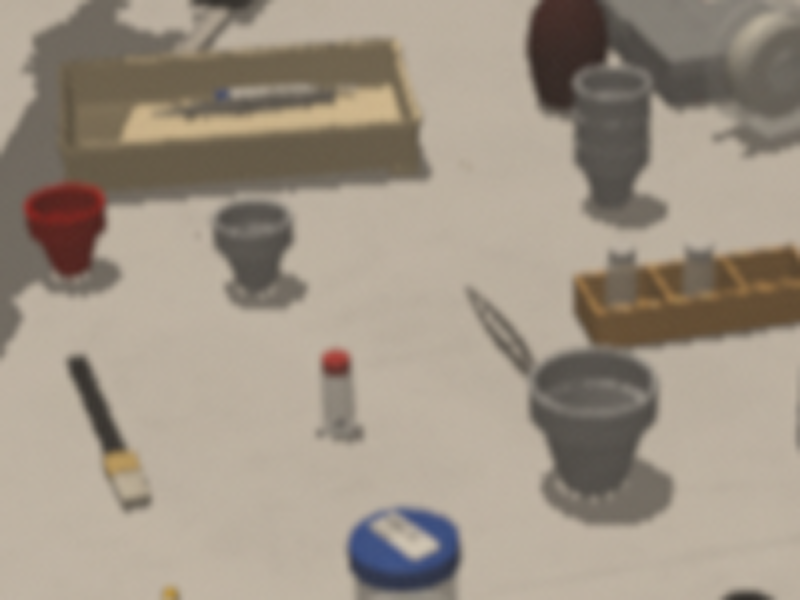

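View pics/d_b.png

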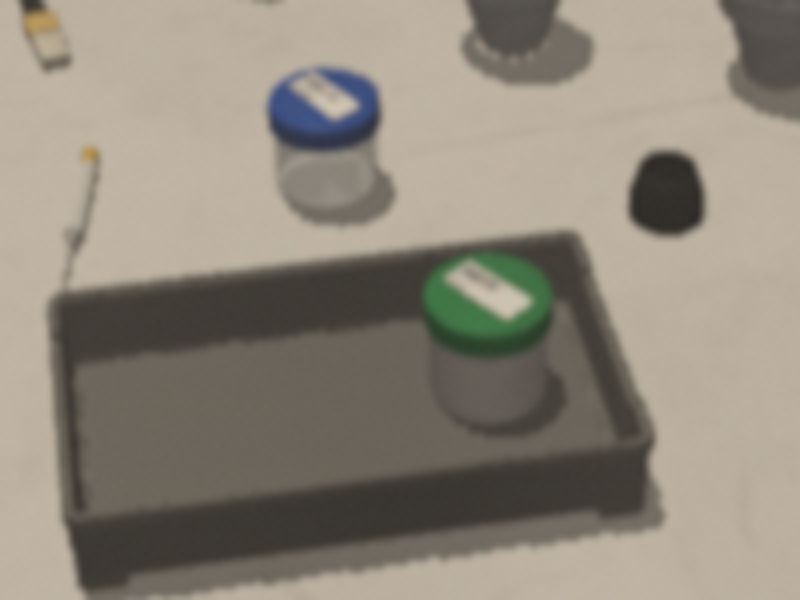

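View pics/d_c.png

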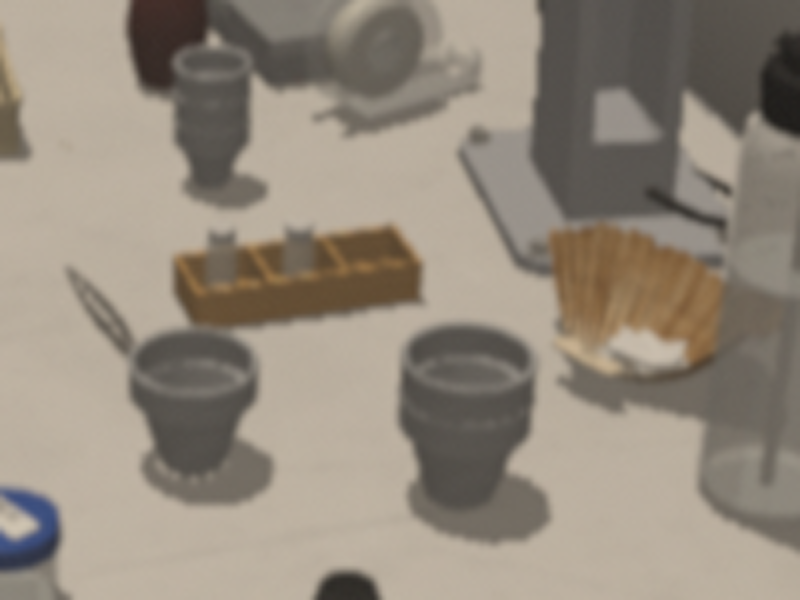

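```bash
cat > h.py <<'E'
import numpy as np, cv2
from plant import r, optics
def ray(n,p):
    m=optics.camera_model(n);K=m["K"];T=m["T"]
    d=T[:3,:3]@np.linalg.inv(K)@[p[0],p[1],1.]
    return T[:3,3],d/np.linalg.norm(d)
def plane(n,p,z):
    o,d=ray(n,p); return o+d*(z-o[2])/d[2]
def tri(a,b):
    o1,d1=ray("scene",a);o2,d2=ray("side",b)
    A=np.stack([d1,-d2],1);s=np.linalg.lstsq(A,o2-o1,rcond=None)[0]
    p,q=o1+d1*s[0],o2+d2*s[1]
    return (p+q)/2,np.linalg.norm(p-q)
E
python3 - <<'E'
from h import *
np.set_printoptions(precision=1,suppress=True)
P=dict(lstack=((315.6,181),(417,244.5),80),lcup=((330.5,216),(348.5,245.5),60),sstack=((189,240.2),(353,171),82),scup=((279.8,298),(263.3,204.8),46),vial=((339.8,257.8),(284,238.5),45),pot=((398.5,225),(301.3,285.8),50))
for k,(a,b,z) in P.items(): 
    p,e=tri(a,b);print(k,p,e,plane("scene",a,z)[:2],plane("side",b,z)[:2])
def c(f,x,y): 
    o={'a':(160,160),'b':(320,165),'c':(110,280),'da':(200,150),'db':(220,260),'dc':(300,155)}[f]
    return (o[0]+x/4,o[1]+y/4)
for nm,cam,f,z,pts in [("rack","scene","a",26,[(263,271),(325,242),(469,330),(406,372)]),("rack","side","dc",26,[(420,268),(395,228),(175,262),(197,300)]),
 ("ptray","scene","b",38,[(332,128),(470,72),(770,210),(615,292)]),("ptray","side","db",38,[(577,237),(650,437),(72,517),(52,297)]),
 ("ttray","scene","c",38,[(40,187),(312,75),(553,358),(240,510)]),("ttray","side","da",38,[(395,42),(420,148),(62,150),(65,62)]),
 ("twz","scene","a",4,[(404,474),(566,364)]),("twz","side","dc",4,[(68,267)])]:
    q=np.array([plane(cam,c(f,*p),z)[:2] for p in pts]);print(nm,cam,q.tolist() and q.round(0).tolist(),q.mean(0))
E
```

```text
lstack [ 679.8 -109.3   77.6] 0.6415213125096912 [ 676.7 -106.5] [ 677.8 -113.4]
lcup [561.  -49.1  57.8] 0.23563536789740602 [558.5 -46.7] [559.9 -52.7]
sstack [653.3 244.5  79.6] 1.682537497103236 [651.2 245.8] [650.9 237.8]
scup [427.5 194.6  43.7] 1.7391493045713762 [426.3 196. ] [426.2 188.8]
vial [445.6  31.   44.9] 0.14374319814034936 [445.4  31.1] [445.6  30.9]
pot [ 446.6 -144.7   46.7] 1.0023066208252476 [ 443.9 -140.8] [ 445.3 -149.8]
rack scene [[721.0, 123.0], [724.0, 79.0], [596.0, 73.0], [587.0, 122.0]] [656.8  99.4]
rack side [[722.0, 66.0], [724.0, 113.0], [593.0, 106.0], [594.0, 63.0]] [658.3  86.9]
ptray scene [[534.0, -259.0], [523.0, -378.0], [306.0, -368.0], [315.0, -234.0]] [ 419.2 -309.5]
ptray side [[532.0, -255.0], [524.0, -378.0], [306.0, -366.0], [312.0, -240.0]] [ 418.5 -309.8]
ttray scene [[557.0, 439.0], [545.0, 316.0], [331.0, 331.0], [347.0, 456.0]] [445.  385.5]
ttray side [[557.0, 433.0], [540.0, 271.0], [328.0, 325.0], [341.0, 458.0]] [441.5 371.8]
twz scene [[541.0, 158.0], [561.0, 36.0]] [551.3  96.8]
twz side [[543.0, 155.0]] [542.6 154.5]
```

```bash
python3 - <<'E'
from h import *
np.set_printoptions(precision=0,suppress=True)
for n,p,z in [("side",(480,75),450),("side",(400,70),450),("side",(580,80),430),("side",(490,270),0),("scene",(291,180),0),("scene",(287,97),240),("side",(507,172),240),("scene",(170,225),0),("scene",(118,300),0),("scene",(118,265),60),("scene",(160,145),250),("scene",(220,215),0),("scene",(435,188),57),("side",(342,335),57)]: print(n,p,plane(n,p,z))
E
```

```text
side (480, 75) [ 675. -288.  450.]
side (400, 70) [ 581. -234.  450.]
side (580, 80) [ 833. -285.  430.]
side (490, 270) [ 836. -120.    0.]
scene (291, 180) [ 845. -162.    0.]
scene (287, 97) [ 820. -142.  240.]
side (507, 172) [ 810. -171.  240.]
scene (170, 225) [858. 193.   0.]
scene (118, 300) [677. 399.   0.]
scene (118, 265) [699. 376.  60.]
scene (160, 145) [741. 229. 250.]
scene (220, 215) [817.  81.   0.]
scene (435, 188) [ 489. -322.   57.]
side (342, 335) [ 479. -308.   57.]
```

```bash
python3 - <<'E'
from h import *
np.set_printoptions(precision=0,suppress=True)
for p in [(390,75),(480,108),(400,45),(470,25),(525,40),(592,60),(580,85),(600,25)]: print(p,plane("side",p,450),plane("side",p,490))
E
python3 - <<'E'
import cv2
im=cv2.imread("pics/side0.png")
cv2.imwrite("pics/d_d.png",cv2.resize(im[0:160,360:640],None,fx=2.8,fy=2.8,interpolation=cv2.INTER_CUBIC))
E
```

```text
(390, 75) [ 560. -254.  450.] [ 512. -390.  490.]
(480, 108) [ 614. -413.  450.] [ 557. -521.  490.]
(400, 45) [631. -94. 450.] [ 570. -258.  490.]
(470, 25) [803.  15. 450.] [ 712. -168.  490.]
(525, 40) [ 837. -120.  450.] [ 740. -279.  490.]
(592, 60) [ 864. -261.  450.] [ 762. -396.  490.]
(580, 85) [ 776. -365.  450.] [ 690. -481.  490.]
(600, 25) [1022.  -53.  450.] [ 893. -224.  490.]
```

View pics/d_d.png

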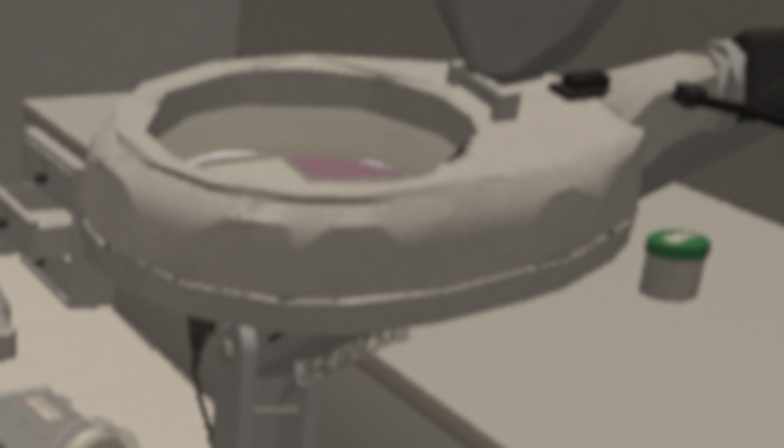

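```bash
cat >> h.py <<'E'
from scipy.spatial.transform import Rotation as Ro
def pose(s=None):
    s=s or r.read_state(); q=s["orientation"]; return np.array(s["position"]),Ro.from_quat([q[1],q[2],q[3],q[0]])
def Rjaw(deg):  # tool y along world angle deg, z down
    a=np.radians(deg); y=np.array([np.cos(a),np.sin(a),0]); z=np.array([0,0,-1.]); x=np.cross(y,z)
    return Ro.from_matrix(np.stack([x,y,z],1))
def plan(p,jaw,rows=None,maxt=1.0):
    """straight move; prints rows in tool units"""
    p0,R0=pose(); R1=Rjaw(jaw); rv=(R0.inv()*R1).as_rotvec(degrees=True); 
    d=np.array(p)-p0; 
    n=rows or int(np.ceil(max(np.abs(rv).max()/6,np.linalg.norm(d)/20/maxt,1)))
    print("dworld",d.round(1),"rv",rv.round(1),"n",n,"tool total",(R0.inv().apply(d)/20).round(2))
    out=[]
    for i in range(n):
        R=R0*Ro.from_rotvec(rv*i/n,degrees=True)
        out.append([round(float(v)+0,2) for v in np.r_[R.inv().apply(d/n)/20,rv/n/6]])
    for i in range(0,n,8): print(out[i:i+8])
def st():
    s=r.read_state();p,R=pose(s);m=R.as_matrix()
    print("t",round(s["t"],2),"p",p.round(1),"jaw",round(np.degrees(np.arctan2(m[1,1],m[0,1])),2),"tilt",np.degrees(np.arccos(-m[2,2])).round(2),"F",s["ft_force"].round(1),"w",round(s["gripper_width"],1),"q",s["joint_pos"].round(2))
def wrist(name):
    p,R=pose(); im=optics.get_image("wrist"); cv2.imwrite("pics/"+name+".png",im[:,:,::-1])
    np.savez("pics/"+name+".npz",p=p,R=R.as_matrix())
def wray(name,px):
    m=optics.camera_model("wrist");K=m["K"];TC=m["tool_from_camera"];z=np.load("pics/"+name+".npz")
    u=(np.array(px,float)-[K[0,2],K[1,2]])/K[0,0]; th=np.linalg.norm(u)+1e-12
    d=np.r_[u/th*np.sin(th),np.cos(th)]
    return z["p"]+z["R"]@TC[:3,3], z["R"]@TC[:3,:3]@d
def wplane(name,px,h):
    o,d=wray(name,px); return (o+d*(h-o[2])/d[2])
def wproj(name,P):
    m=optics.camera_model("wrist");K=m["K"];TC=m["tool_from_camera"];z=np.load("pics/"+name+".npz")
    c=TC[:3,:3].T@(z["R"].T@(np.array(P)-z["p"])-TC[:3,3]); th=np.arctan2(np.hypot(c[0],c[1]),c[2]); k=K[0,0]*th/np.hypot(c[0],c[1])
    return np.array([K[0,2]+k*c[0],K[1,2]+k*c[1]])
E
python3 -c "
from h import *
st(); plan([590,-60,230],0)"
```

```text
t 0.15 p [321.5 649.1 230.4] jaw 63.66 tilt 0.1 F [-0.3 -0.1 -1.5] w 85.5 q [-1.2   0.59  0.05  1.61 -0.03  0.94 -0.03]
dworld [ 2.685e+02 -7.091e+02 -4.000e-01] rv [-0.1  0.1 63.7] n 38 tool total [-27.77 -25.82   0.07]
[[-0.73, -0.68, 0.0, -0.0, 0.0, 0.28], [-0.75, -0.66, 0.0, -0.0, 0.0, 0.28], [-0.77, -0.64, 0.0, -0.0, 0.0, 0.28], [-0.79, -0.61, 0.0, -0.0, 0.0, 0.28], [-0.8, -0.59, 0.0, -0.0, 0.0, 0.28], [-0.82, -0.57, 0.0, -0.0, 0.0, 0.28], [-0.84, -0.54, 0.0, -0.0, 0.0, 0.28], [-0.85, -0.52, 0.0, -0.0, 0.0, 0.28]]
[[-0.87, -0.49, 0.0, -0.0, 0.0, 0.28], [-0.88, -0.47, 0.0, -0.0, 0.0, 0.28], [-0.9, -0.44, 0.0, -0.0, 0.0, 0.28], [-0.91, -0.41, 0.0, -0.0, 0.0, 0.28], [-0.92, -0.39, 0.0, -0.0, 0.0, 0.28], [-0.93, -0.36, 0.0, -0.0, 0.0, 0.28], [-0.94, -0.33, 0.0, -0.0, 0.0, 0.28], [-0.95, -0.3, 0.0, -0.0, 0.0, 0.28]]
[[-0.96, -0.28, 0.0, -0.0, 0.0, 0.28], [-0.97, -0.25, 0.0, -0.0, 0.0, 0.28], [-0.97, -0.22, 0.0, -0.0, 0.0, 0.28], [-0.98, -0.19, 0.0, -0.0, 0.0, 0.28], [-0.98, -0.16, 0.0, -0.0, 0.0, 0.28], [-0.99, -0.13, 0.0, -0.0, 0.0, 0.28], [-0.99, -0.11, 0.0, -0.0, 0.0, 0.28], [-0.99, -0.08, 0.0, -0.0, 0.0, 0.28]]
[[-1.0, -0.05, 0.0, -0.0, 0.0, 0.28], [-1.0, -0.02, 0.0, -0.0, 0.0, 0.28], [-1.0, 0.01, 0.0, -0.0, 0.0, 0.28], [-1.0, 0.04, 0.0, -0.0, 0.0, 0.28], [-1.0, 0.07, 0.0, -0.0, 0.0, 0.28], [-0.99, 0.1, 0.0, -0.0, 0.0, 0.28], [-0.99, 0.13, 0.0, -0.0, 0.0, 0.28], [-0.99, 0.16, 0.0, -0.0, 0.0, 0.28]]
[[-0.98, 0.19, 0.0, -0.0, 0.0, 0.28], [-0.97, 0.21, 0.0, -0.0, 0.0, 0.28], [-0.97, 0.24, 0.0, -0.0, 0.0, 0.28], [-0.96, 0.27, 0.0, -0.0, 0.0, 0.28], [-0.95, 0.3, 0.0, -0.0, 0.0, 0.28], [-0.94, 0.33, 0.0, -0.0, 0.0, 0.28]]
```

Emit:
servo_tool(
  targets=[
    [-0.75, -0.65, 0, 0, 0, 0.3],
    [-0.75, -0.65, 0, 0, 0, 0.3],
    [-0.8, -0.65, 0, 0, 0, 0.3],
    [-0.8, -0.6, 0, 0, 0, 0.3],
    [-0.8, -0.6, 0, 0, 0, 0.3],
    [-0.8, -0.55, 0, 0, 0, 0.3],
    [-0.85, -0.55, 0, 0, 0, 0.3],
    [-0.85, -0.5, 0, 0, 0, 0.3],
  ],
)

```text
t: 0.82
position: [373.6, 498.5, 226.2]
orientation: [-0.003, 0.348, 0.937, -0.002]
ft_force: [-0.4, 0.4, 0.1]
gripper_width: 85.4
```

Emit:
servo_tool(
  targets=[
    [-0.85, -0.5, 0, 0, 0, 0.3],
    [-0.9, -0.45, 0, 0, 0, 0.3],
    [-0.9, -0.45, 0, 0, 0, 0.3],
    [-0.9, -0.4, 0, 0, 0, 0.3],
    [-0.9, -0.4, 0, 0, 0, 0.3],
    [-0.95, -0.35, 0, 0, 0, 0.3],
    [-0.95, -0.3, 0, 0, 0, 0.3],
    [-0.95, -0.3, 0, 0, 0, 0.3],
  ],
)

```text
t: 1.48
position: [429.1, 334.9, 225.5]
orientation: [-0.003, 0.472, 0.882, -0.003]
ft_force: [0.8, -0.3, 0.1]
gripper_width: 85.3
```

Emit:
servo_tool(
  targets=[
    [-0.95, -0.3, 0, 0, 0, 0.3],
    [-0.95, -0.25, 0, 0, 0, 0.3],
    [-1, -0.2, 0, 0, 0, 0.3],
    [-1, -0.2, 0, 0, 0, 0.3],
    [-1, -0.15, 0, 0, 0, 0.3],
    [-1, -0.1, 0, 0, 0, 0.3],
    [-1, -0.1, 0, 0, 0, 0.3],
    [-1, -0.1, 0, 0, 0, 0.3],
  ],
)

```text
t: 2.15
position: [479.0, 163.4, 226.5]
orientation: [-0.002, 0.591, 0.807, -0.002]
ft_force: [0.7, -0.6, -0.9]
gripper_width: 85.4
```

```bash
python3 -c "
from h import *
st(); plan([590,-60,230],0)"
```

```text
t 2.15 p [479.  163.4 226.5] jaw 17.55 tilt 0.29 F [ 0.7 -0.6 -0.9] w 85.4 q [-0.67  0.34  0.31  2.11 -0.16  0.72  0.06]
dworld [ 111.  -223.4    3.5] rv [-0.3  0.  17.6] n 13 tool total [-12.32   1.92  -0.19]
[[-0.95, 0.15, -0.01, -0.0, 0.0, 0.23], [-0.94, 0.17, -0.01, -0.0, 0.0, 0.23], [-0.94, 0.19, -0.01, -0.0, 0.0, 0.23], [-0.94, 0.21, -0.01, -0.0, 0.0, 0.23], [-0.93, 0.24, -0.01, -0.0, 0.0, 0.23], [-0.92, 0.26, -0.01, -0.0, 0.0, 0.23], [-0.92, 0.28, -0.01, -0.0, 0.0, 0.23], [-0.91, 0.3, -0.01, -0.0, 0.0, 0.23]]
[[-0.9, 0.32, -0.01, -0.0, 0.0, 0.23], [-0.9, 0.34, -0.01, -0.0, 0.0, 0.23], [-0.89, 0.37, -0.01, -0.0, 0.0, 0.23], [-0.88, 0.39, -0.01, -0.0, 0.0, 0.23], [-0.87, 0.41, -0.01, -0.0, 0.0, 0.23]]
```

```bash
python3 -c "
from h import *
wrist('w1')"
```

```text
(no output)
```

View pics/w1.png

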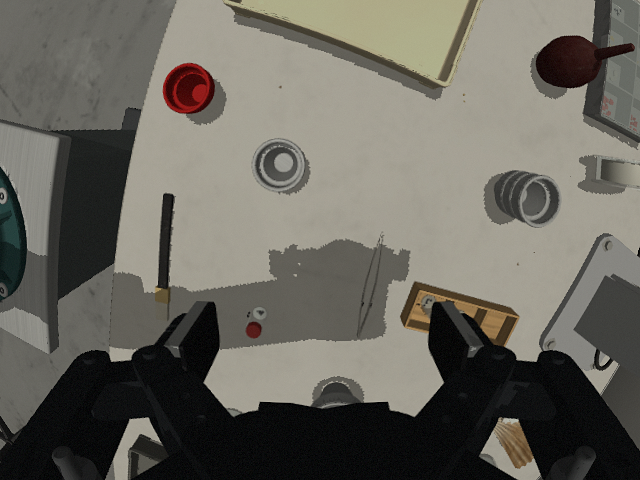

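Emit:
servo_tool(
  targets=[
    [-0.95, 0.15, 0, 0, 0, 0.25],
    [-0.95, 0.15, 0, 0, 0, 0.25],
    [-0.95, 0.2, 0, 0, 0, 0.25],
    [-0.95, 0.2, 0, 0, 0, 0.25],
    [-0.95, 0.25, 0, 0, 0, 0.25],
    [-0.9, 0.25, 0, 0, 0, 0.25],
    [-0.9, 0.3, 0, 0, 0, 0.25],
    [-0.9, 0.3, 0, 0, 0, 0.25],
  ],
)

```text
t: 2.87
position: [544.9, 6.1, 227.4]
orientation: [-0.001, 0.683, 0.731, -0.002]
ft_force: [0.4, -0.3, -0.5]
gripper_width: 85.1
```

Emit:
servo_tool(
  targets=[
    [-0.9, 0.3, 0, 0, 0, 0.25],
    [-0.9, 0.35, 0, 0, 0, 0.2],
    [-0.9, 0.35, 0, 0, 0, 0.2],
    [0, 0, 0, 0, 0, 0],
    [0, 0, 0, 0, 0, 0],
  ],
)

```text
t: 3.28
position: [567.7, -59.7, 228.1]
orientation: [0.001, 0.714, 0.7, -0.002]
ft_force: [-0.4, 0.2, 0.4]
gripper_width: 85.5
```

```bash
python3 -c "
from h import *
st();wrist('w2')"
```

```text
t 3.28 p [567.7 -59.7 228.1] jaw -1.1 tilt 0.27 F [-0.4  0.2  0.4] w 85.5 q [-0.29  0.43  0.43  1.98 -0.24  0.78  0.25]
```

View pics/w2.png

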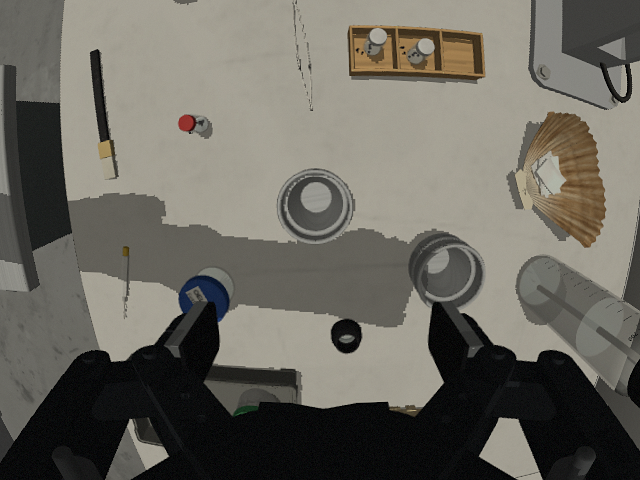

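```bash
python3 - <<'E'
import cv2
im=cv2.imread("pics/w2.png")
cv2.imwrite("pics/w2a.png",cv2.resize(im[150:320,260:500],None,fx=3.3,fy=3.3,interpolation=cv2.INTER_CUBIC))
cv2.imwrite("pics/w2b.png",cv2.resize(im[0:150,170:500],None,fx=2.4,fy=2.4,interpolation=cv2.INTER_CUBIC))
im=cv2.imread("pics/w1.png")
cv2.imwrite("pics/w1a.png",cv2.resize(im[60:240,150:390],None,fx=3.3,fy=3.3,interpolation=cv2.INTER_CUBIC))
cv2.imwrite("pics/w1b.png",cv2.resize(im[140:350,350:590],None,fx=2.8,fy=2.8,interpolation=cv2.INTER_CUBIC))
E
```

```text
(no output)
```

View pics/w2a.png

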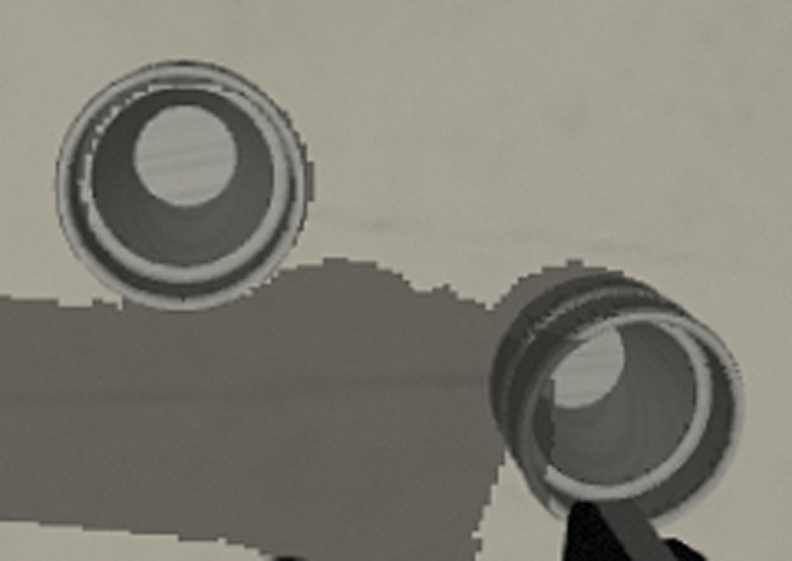

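View pics/w2b.png

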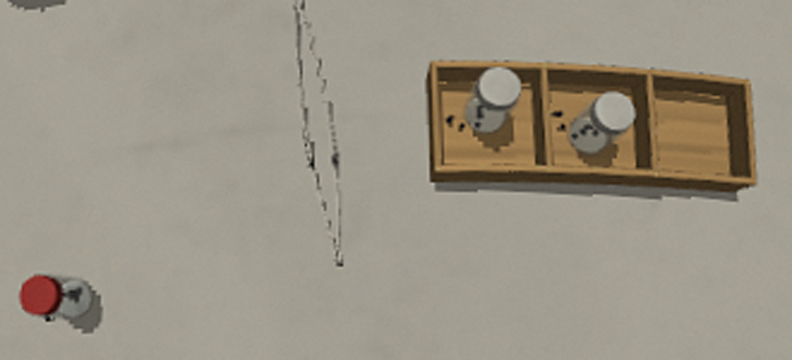

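View pics/w1a.png

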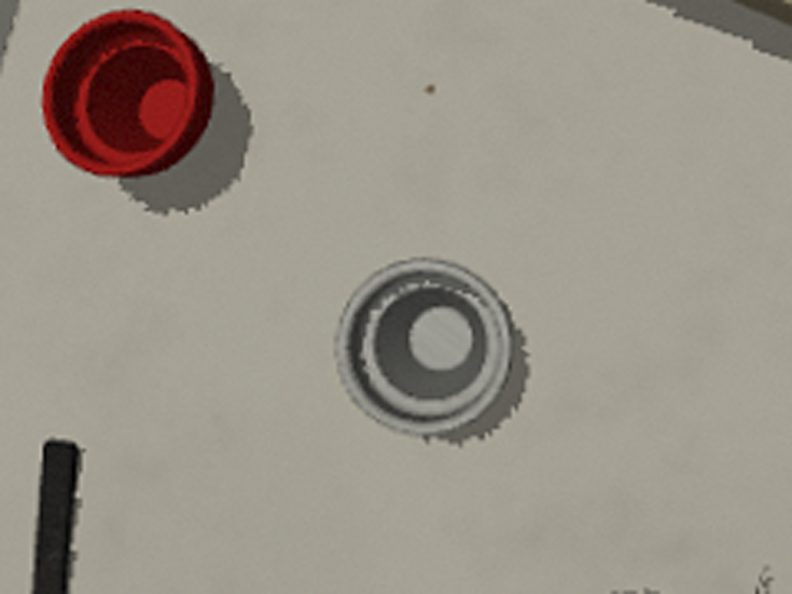

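View pics/w1b.png

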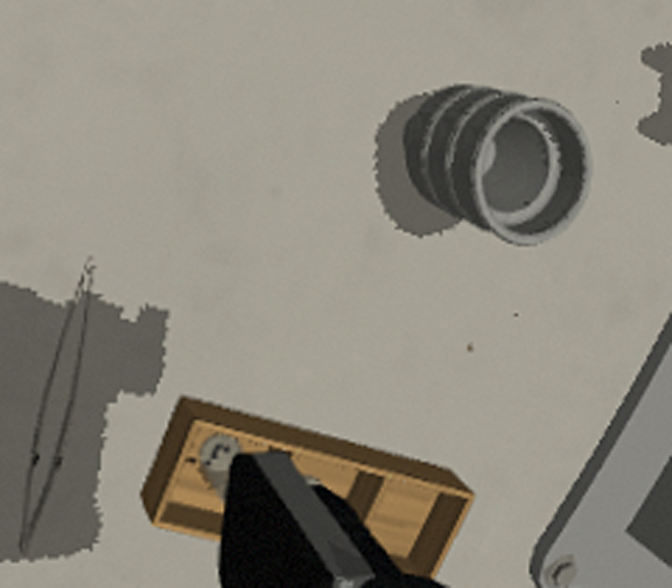

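```bash
cat >> h.py <<'E'
from scipy.optimize import least_squares
def circ(name,pts,h,R=None):
    Q=np.array([wplane(name,p,h)[:2] for p in pts])
    if R: f=lambda v:np.hypot(*(Q-v[:2]).T)-R; v=least_squares(f,Q.mean(0)).x
    else: f=lambda v:np.hypot(*(Q-v[:2]).T)-v[2]; v=least_squares(f,[*Q.mean(0),30]).x
    print(name,h,"c",v.round(1),"res",f(v).round(1)); return v
def cr(x0,y0,s,pts): return [(x0+a/s,y0+b/s) for a,b in pts]
E
python3 - <<'E'
from h import *
np.set_printoptions(precision=1,suppress=True)
a=cr(260,150,3.3,[(56,186),(306,186),(181,62),(181,311)]); circ('w2',a,60); circ('w2',a,60,32)
a=cr(260,150,3.3,[(743,395),(700,495),(690,318),(520,480),(545,510),(620,312)]); circ('w2',a,80); circ('w2',a,80,32)
a=cr(260,150,3.3,[(743,395),(700,495),(690,318)]); circ('w2',a,80,32)
a=cr(150,60,3.3,[(336,347),(512,347),(424,258),(424,436)]); circ('w1',a,46); circ('w1',a,46,23)
a=cr(350,140,2.8,[(590,160),(525,245),(472,190),(540,97)]); circ('w1',a,82); circ('w1',a,82,23)
print('vial',wplane('w2',cr(170,0,2.4,[(40,294)])[0],45))
q=np.array([wplane('w2',p,26)[:2] for p in cr(170,0,2.4,[(430,62),(750,80),(756,184),(432,180)])]);print('rack',q,q.mean(0))
print('twz',[wplane('w2',p,4)[:2] for p in cr(170,0,2.4,[(300,3),(340,264)])],[wplane('w1',p,4)[:2] for p in cr(350,140,2.8,[(90,262),(22,553)])])
E
```

```text
w2 60 c [559.6 -47.6  32.5] res [-0.2 -0.2  0.2  0.2]
w2 60 c [559.6 -47.6] res [0.2 0.2 0.7 0.7]
w2 80 c [ 677.3 -108.2   32.4] res [ 0.8 -0.7  0.1  0.6 -0.1 -0.6]
w2 80 c [ 677.4 -108.1] res [ 1.2 -0.3  0.5  1.1  0.3 -0.2]
w2 80 c [ 678.  -107.5] res [ 0.4 -0.3 -0.3]
w1 46 c [425.5 196.6  23.6] res [-0.1 -0.1  0.1  0.1]
w1 46 c [425.5 196.6] res [0.5 0.5 0.7 0.7]
w1 82 c [651.  245.3  23.5] res [-0.1  0.1 -0.1  0.1]
w1 82 c [651.  245.3] res [0.4 0.6 0.4 0.7]
vial [445.2  31.7  45. ]
rack [[593.7 118.1]
 [725.1 120.7]
 [725.6  75.7]
 [593.3  69.6]] [659.4  96. ]
twz [array([542.6, 153.5]), array([557.1,  38.9])] [array([541.5, 158. ]), array([557.8,  36.6])]
```

```bash
python3 -c "
from h import *
st();plan([559.6,-47.6,80],0,8)"
```

```text
t 3.33 p [567.7 -60.1 228.2] jaw -1.1 tilt 0.31 F [-0.5 -1.   0.3] w 85.1 q [-0.29  0.43  0.43  1.98 -0.24  0.78  0.25]
dworld [  -8.1   12.5 -148.2] rv [-0.   0.3 -1.1] n 8 tool total [ 0.66 -0.41  7.41]
[[0.08, -0.05, 0.93, -0.0, 0.01, -0.02], [0.08, -0.05, 0.93, -0.0, 0.01, -0.02], [0.08, -0.05, 0.93, -0.0, 0.01, -0.02], [0.08, -0.05, 0.93, -0.0, 0.01, -0.02], [0.08, -0.05, 0.93, -0.0, 0.01, -0.02], [0.08, -0.05, 0.93, -0.0, 0.01, -0.02], [0.08, -0.05, 0.93, -0.0, 0.01, -0.02], [0.08, -0.05, 0.93, -0.0, 0.01, -0.02]]
```

Emit:
servo_tool(
  targets=[
    [0.1, -0.05, 0.95, 0, 0, 0],
    [0.1, -0.05, 0.95, 0, 0, 0],
    [0.1, -0.05, 0.95, 0, 0, 0],
    [0.1, -0.05, 0.95, 0, 0, 0],
    [0.1, -0.05, 0.95, 0, 0, 0],
    [0.1, -0.05, 0.95, 0, 0, 0],
    [0.1, -0.05, 0.95, 0, 0, -0.1],
    [0, 0, 0, 0, 0, -0.1],
  ],
)

```text
t: 4.0
position: [559.9, -36.6, 92.4]
orientation: [0.001, 0.702, 0.712, 0.002]
ft_force: [-0.7, 0.4, 0.0]
gripper_width: 85.5
```

```bash
python3 -c "
from h import *
st();plan([559.6,-47.6,41],0,4);wrist('w3')"
```

```text
t 4.0 p [559.9 -36.6  92.4] jaw 0.78 tilt 0.25 F [-0.7  0.4  0. ] w 85.5 q [-0.22  0.61  0.29  2.09 -0.36  0.49  0.35]
dworld [ -0.3 -11.  -51.4] rv [ 0.2 -0.1  0.8] n 4 tool total [-0.56 -0.03  2.57]
[[-0.14, -0.01, 0.64, 0.01, -0.0, 0.03], [-0.14, -0.01, 0.64, 0.01, -0.0, 0.03], [-0.14, -0.01, 0.64, 0.01, -0.0, 0.03], [-0.14, -0.01, 0.64, 0.01, -0.0, 0.03]]
```

View pics/w3.png

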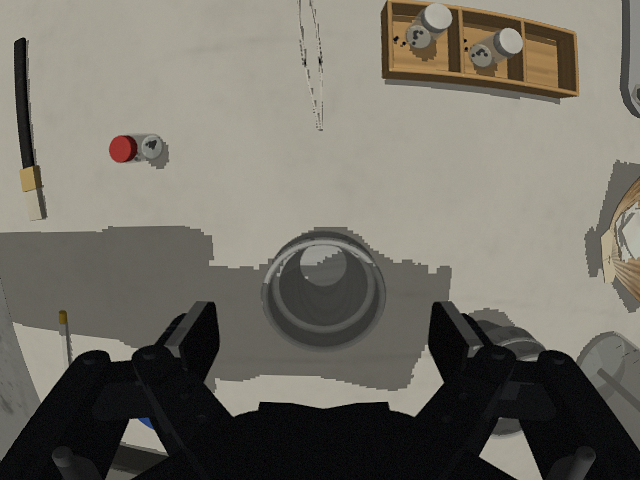

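```bash
python3 -c "
from h import *
circ('w3',[(262,290),(385,290),(323,233),(323,351)],60)"
```

```text
w3 60 c [559.5 -45.7  32.6] res [-0.7 -0.7  0.8  0.7]
```

Emit:
servo_tool(
  targets=[
    [-0.2, 0, 0.7, 0, 0, 0],
    [-0.2, 0, 0.7, 0, 0, 0.1],
    [-0.2, 0, 0.7, 0, 0, 0],
    [0, 0, 0.4, 0, 0, 0],
    [0, 0, 0, 0, 0, 0],
  ],
)

```text
t: 4.47
position: [565.8, -46.0, 48.2]
orientation: [0.004, 0.704, 0.71, 0.007]
ft_force: [-0.1, 0.7, -0.0]
gripper_width: 85.3
```

```bash
python3 -c "
from h import *
st();plan([559.6,-47.6,41],0,2)"
```

```text
t 4.47 p [565.8 -46.   48.2] jaw 0.45 tilt 0.94 F [-0.1  0.7 -0. ] w 85.3 q [-0.16  0.68  0.23  2.09 -0.4   0.39  0.4 ]
dworld [-6.2 -1.6 -7.2] rv [ 0.9 -0.2  0.5] n 2 tool total [-0.08 -0.32  0.36]
[[-0.04, -0.16, 0.18, 0.08, -0.02, 0.04], [-0.04, -0.16, 0.18, 0.08, -0.02, 0.04]]
```

Emit:
servo_tool(
  targets=[
    [-0.05, -0.2, 0.2, 0.1, 0, 0.05],
    [0, -0.1, 0.2, 0.05, 0, 0.05],
    [0, 0, 0, 0, 0, 0],
  ],
)

```text
t: 4.72
position: [561.3, -46.4, 42.3]
orientation: [-0.0, 0.708, 0.706, 0.003]
ft_force: [-0.5, 0.1, 0.1]
gripper_width: 85.6
```

```bash
python3 -c "
from h import *
st();plan([559.6,-46.6,41],0,2)"
```

```text
t 4.72 p [561.3 -46.4  42.3] jaw -0.15 tilt 0.3 F [-0.5  0.1  0.1] w 85.6 q [-0.16  0.69  0.23  2.1  -0.4   0.39  0.39]
dworld [-1.7 -0.2 -1.3] rv [ 0.2 -0.2 -0.1] n 2 tool total [-0.01 -0.08  0.06]
[[-0.01, -0.04, 0.03, 0.01, -0.02, -0.01], [-0.01, -0.04, 0.03, 0.01, -0.02, -0.01]]
```

Good; close while nudging.

Emit:
servo_tool(
  claw=60,
  targets=[
    [0, -0.1, 0.05, 0, 0, 0],
    [0, 0, 0, 0, 0, 0],
    [0, 0, 0, 0, 0, 0],
    [0, 0, 0, 0, 0, 0],
    [0, 0, 0, 0, 0, 0],
  ],
)

```text
t: 5.13
position: [559.7, -46.0, 43.6]
orientation: [0.0, 0.708, 0.706, 0.004]
ft_force: [-0.2, 0.1, -1.5]
gripper_width: 61.4
```

```bash
python3 -c "
from h import *
st();wrist('w4')"
```

```text
t 5.13 p [559.7 -46.   43.6] jaw -0.12 tilt 0.4 F [-0.2  0.1 -1.5] w 61.4 q [-0.16  0.68  0.23  2.1  -0.4   0.39  0.39]
```

View pics/w4.png

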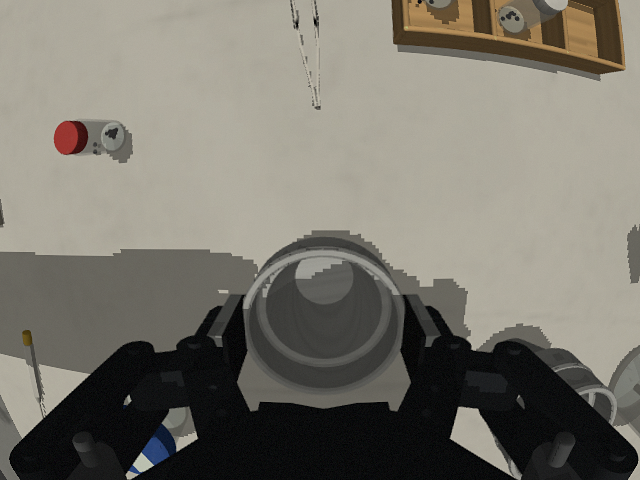

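Emit:
servo_tool(
  claw=40,
  targets=[
    [0, 0, 0, 0, 0, 0],
    [0, 0, 0, 0, 0, 0],
    [0, 0, 0, 0, 0, 0],
  ],
)

```text
t: 5.43
position: [559.6, -45.7, 43.3]
orientation: [0.0, 0.708, 0.706, 0.003]
ft_force: [-0.8, -0.7, -1.9]
gripper_width: 61.6
```

Emit:
servo_tool(
  targets=[
    [0, 0, -0.4, 0, 0, 0],
    [0, 0, -0.8, 0, 0, 0],
    [0, 0, -1, 0, 0, 0],
    [0, 0, -0.8, 0, 0, 0],
    [0, 0, -0.3, 0, 0, 0],
    [0, 0, 0, 0, 0, 0],
  ],
)

```text
t: 5.93
position: [558.0, -46.1, 112.3]
orientation: [-0.001, 0.708, 0.706, 0.002]
ft_force: [-0.1, 0.4, -1.1]
gripper_width: 61.4
```

```bash
python3 -c "
from h import *
circ('w4',[(242,310),(406,310),(323,248),(323,392)],60)
st();wrist('w5')"
```

```text
w4 60 c [559.2 -46.8  32. ] res [ 0.2  0.2 -0.2 -0.2]
t 5.93 p [558.  -46.1 112.3] jaw -0.12 tilt 0.29 F [-0.1  0.4 -1.1] w 61.4 q [-0.22  0.58  0.31  2.08 -0.35  0.53  0.35]
```

View pics/w5.png

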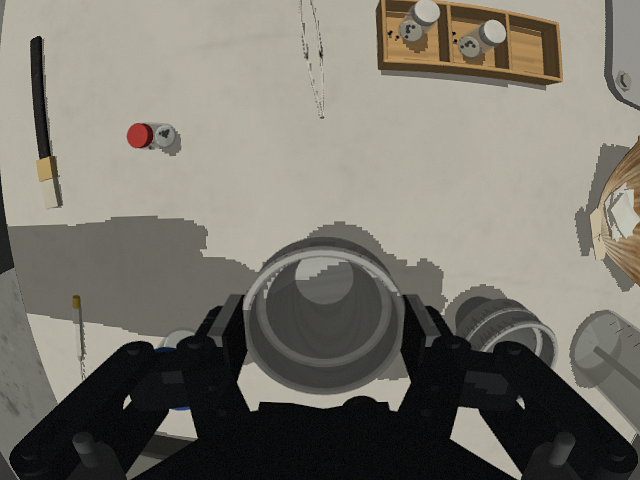

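```bash
python3 -c "
from h import *
plan([678,-106.7,142],0,9)"
```

```text
dworld [120.1 -60.7  30.2] rv [ 0.1 -0.3 -0.1] n 9 tool total [-3.01  6.01 -1.52]
[[-0.33, 0.67, -0.17, 0.0, -0.01, -0.0], [-0.34, 0.67, -0.17, 0.0, -0.01, -0.0], [-0.34, 0.67, -0.17, 0.0, -0.01, -0.0], [-0.34, 0.67, -0.17, 0.0, -0.01, -0.0], [-0.34, 0.67, -0.17, 0.0, -0.01, -0.0], [-0.34, 0.67, -0.17, 0.0, -0.01, -0.0], [-0.34, 0.67, -0.17, 0.0, -0.01, -0.0], [-0.34, 0.67, -0.17, 0.0, -0.01, -0.0]]
[[-0.34, 0.67, -0.17, 0.0, -0.01, -0.0]]
```

Emit:
servo_tool(
  targets=[
    [0, 0.1, -0.9, 0, 0, 0],
    [-0.4, 0.8, -0.6, 0, 0, 0],
    [-0.4, 0.8, 0, 0, 0, 0],
    [-0.4, 0.8, 0, 0, 0, 0],
    [-0.4, 0.8, 0, 0, 0, 0],
    [-0.4, 0.8, 0, 0, 0, 0],
    [-0.4, 0.8, 0, 0, 0, 0],
    [-0.2, 0.4, 0, 0, 0, 0],
  ],
)

```text
t: 6.65
position: [659.1, -96.5, 133.5]
orientation: [-0.009, 0.707, 0.708, -0.003]
ft_force: [0.4, -0.4, -1.2]
gripper_width: 61.9
```

Emit:
servo_tool(
  targets=[
    [0, 0, 0, 0, 0, 0],
    [0, 0, 0, 0, 0, 0],
  ],
)

```text
t: 6.82
position: [659.4, -97.5, 131.3]
orientation: [-0.01, 0.707, 0.707, -0.004]
ft_force: [0.1, 0.4, -1.2]
gripper_width: 61.6
```

```bash
python3 -c "
from h import *
st();plan([678,-106.7,125],0,2)
im=optics.get_image('side');cv2.imwrite('pics/side1.png',im[:,:,::-1]);cv2.imwrite('pics/side1c.png',cv2.resize(im[120:320,320:560,::-1],None,fx=3,fy=3,interpolation=cv2.INTER_CUBIC))"
```

```text
t 6.82 p [659.4 -97.5 131.3] jaw 0.03 tilt 1.21 F [ 0.1  0.4 -1.2] w 61.6 q [-0.14  0.67  0.34  1.81 -0.32  0.74  0.37]
dworld [18.6 -9.2 -6.3] rv [-1.1 -0.5  0. ] n 2 tool total [-0.46  0.94  0.29]
[[-0.23, 0.47, 0.15, -0.09, -0.04, 0.0], [-0.23, 0.47, 0.15, -0.09, -0.04, 0.0]]
```

View pics/side1c.png

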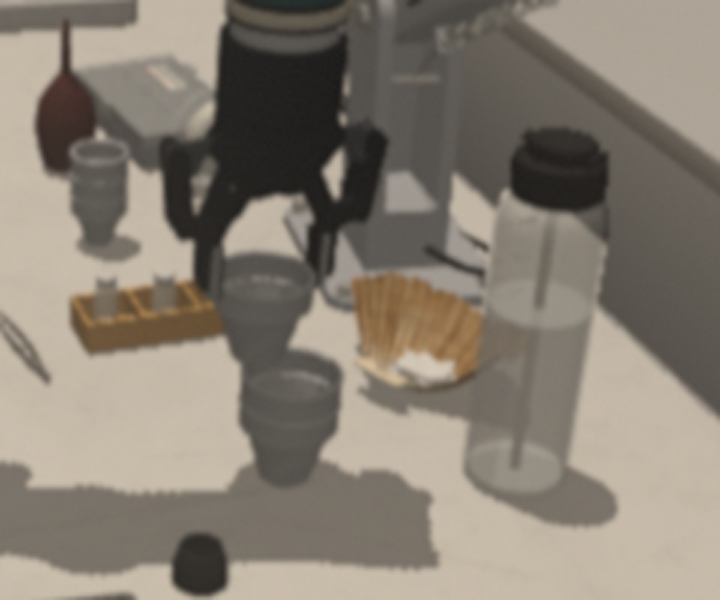

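View pics/side1.png

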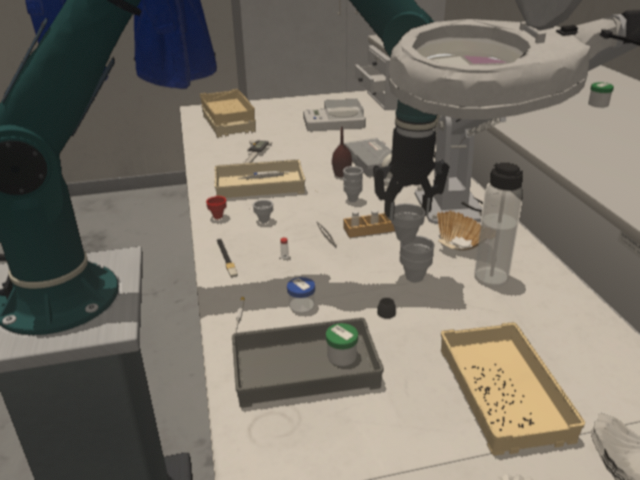

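Emit:
servo_tool(
  targets=[
    [-0.25, 0.5, -0.15, -0.1, -0.05, 0],
    [-0.25, 0.5, -0.1, -0.1, -0.05, 0],
    [0, 0, 0, 0, 0, 0],
    [0, 0, 0, 0, 0, 0],
  ],
)

```text
t: 7.2
position: [677.7, -106.2, 135.5]
orientation: [0.0, 0.706, 0.708, -0.001]
ft_force: [-0.0, 0.7, -1.1]
gripper_width: 61.5
```

```bash
python3 -c "
from h import *
st();plan([678,-106.7,125],0,2)
im=optics.get_image('side');cv2.imwrite('pics/side2c.png',cv2.resize(im[170:300,340:500,::-1],None,fx=5,fy=5,interpolation=cv2.INTER_CUBIC)[:600])
im=optics.get_image('scene');cv2.imwrite('pics/sc2c.png',cv2.resize(im[100:240,240:400,::-1],None,fx=5,fy=5,interpolation=cv2.INTER_CUBIC)[100:])"
```

```text
t 7.2 p [ 677.7 -106.2  135.5] jaw 0.11 tilt 0.07 F [-0.   0.7 -1.1] w 61.5 q [-0.14  0.68  0.35  1.78 -0.32  0.74  0.38]
dworld [  0.3  -0.5 -10.5] rv [-0.   0.1  0.1] n 2 tool total [-0.03  0.01  0.53]
[[-0.01, 0.01, 0.26, -0.0, 0.0, 0.01], [-0.01, 0.01, 0.26, -0.0, 0.0, 0.01]]
```

View pics/side2c.png

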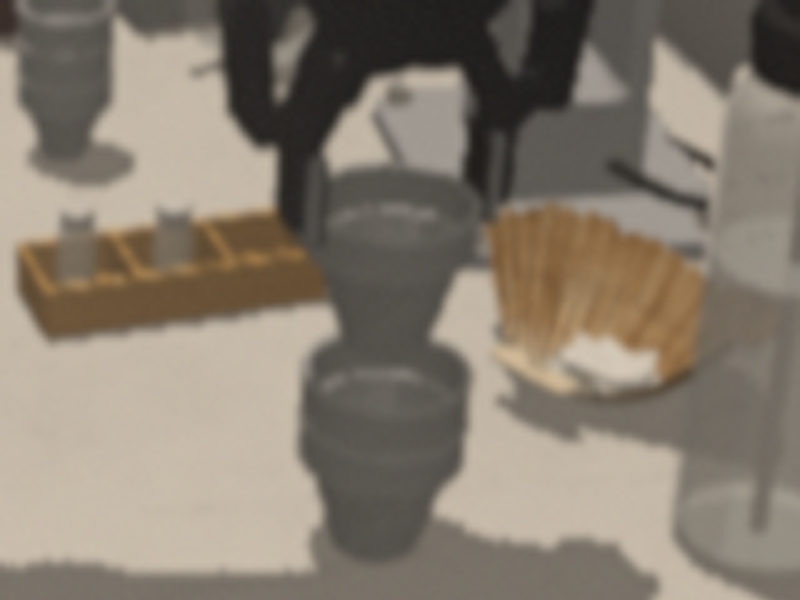

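View pics/sc2c.png

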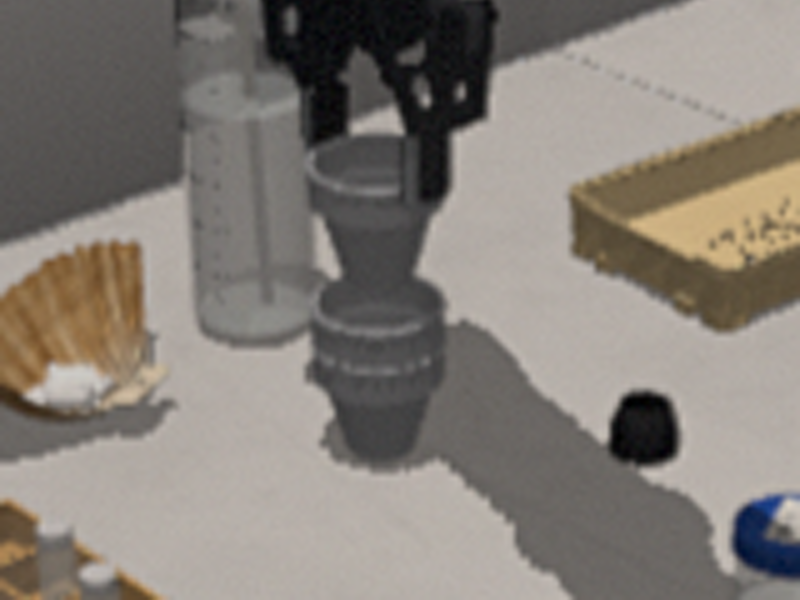

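Emit:
servo_tool(
  targets=[
    [0, 0, 0.5, 0, 0, 0],
    [0, 0, 0.5, 0, 0, 0],
    [0, 0, 0.5, 0, 0, 0],
    [0, 0, 0.3, 0, 0, 0],
    [0, 0, 0, 0, 0, 0],
  ],
)

```text
t: 7.72
position: [676.4, -105.2, 95.6]
orientation: [-0.001, 0.706, 0.708, -0.001]
ft_force: [0.3, 0.0, -0.8]
gripper_width: 61.6
```

```bash
python3 -c "
from h import *
st();plan([678,-106.7,86],0,2)"
```

```text
t 7.72 p [ 676.4 -105.2   95.6] jaw 0.14 tilt 0.12 F [ 0.3  0.  -0.8] w 61.6 q [-0.12  0.72  0.32  1.8  -0.34  0.68  0.39]
dworld [ 1.6 -1.5 -9.6] rv [-0.1  0.   0.1] n 2 tool total [-0.08  0.08  0.48]
[[-0.04, 0.04, 0.24, -0.01, 0.0, 0.01], [-0.04, 0.04, 0.24, -0.01, 0.0, 0.01]]
```

Emit:
servo_tool(
  targets=[
    [-0.05, 0.05, 0.2, 0, 0, 0],
    [-0.05, 0.05, 0.15, 0, 0, 0],
    [0, 0, 0.1, 0, 0, 0],
    [0, 0, 0, 0, 0, 0],
  ],
)

```text
t: 8.05
position: [677.7, -107.3, 84.0]
orientation: [-0.002, 0.706, 0.708, -0.002]
ft_force: [-0.4, 0.4, -1.3]
gripper_width: 61.4
```

```bash
python3 -c "
from h import *
st();plan([678,-106.7,84],0,2)"
```

```text
t 8.05 p [ 677.7 -107.3   84. ] jaw 0.14 tilt 0.27 F [-0.4  0.4 -1.3] w 61.4 q [-0.11  0.74  0.31  1.8  -0.34  0.66  0.4 ]
dworld [ 0.3  0.6 -0. ] rv [-0.3 -0.   0.1] n 2 tool total [0.03 0.01 0.  ]
[[0.01, 0.01, 0.0, -0.02, -0.0, 0.01], [0.01, 0.01, 0.0, -0.02, -0.0, 0.01]]
```

Emit:
servo_tool(
  targets=[
    [0, 0, 0.08, 0, 0, 0],
    [0, 0, 0, 0, 0, 0],
    [0, 0, 0, 0, 0, 0],
  ],
)

```text
t: 8.3
position: [678.8, -108.0, 83.6]
orientation: [-0.001, 0.706, 0.708, -0.001]
ft_force: [-0.8, 0.0, -0.7]
gripper_width: 61.6
```

Emit:
servo_tool(
  targets=[
    [0, 0, 0.1, 0, 0, 0],
    [0, 0, 0, 0, 0, 0],
  ],
)

```text
t: 8.47
position: [679.5, -108.4, 83.4]
orientation: [-0.0, 0.706, 0.708, -0.0]
ft_force: [0.3, -0.3, -0.5]
gripper_width: 61.3
```

```bash
python3 -c "
from h import *
st()
im=optics.get_image('side');cv2.imwrite('pics/side3c.png',cv2.resize(im[170:300,340:500,::-1],None,fx=5,fy=5,interpolation=cv2.INTER_CUBIC)[:600])"
```

```text
t 8.47 p [ 679.5 -108.4   83.4] jaw 0.11 tilt 0.05 F [ 0.3 -0.3 -0.5] w 61.3 q [-0.11  0.74  0.31  1.8  -0.34  0.66  0.4 ]
```

View pics/side3c.png

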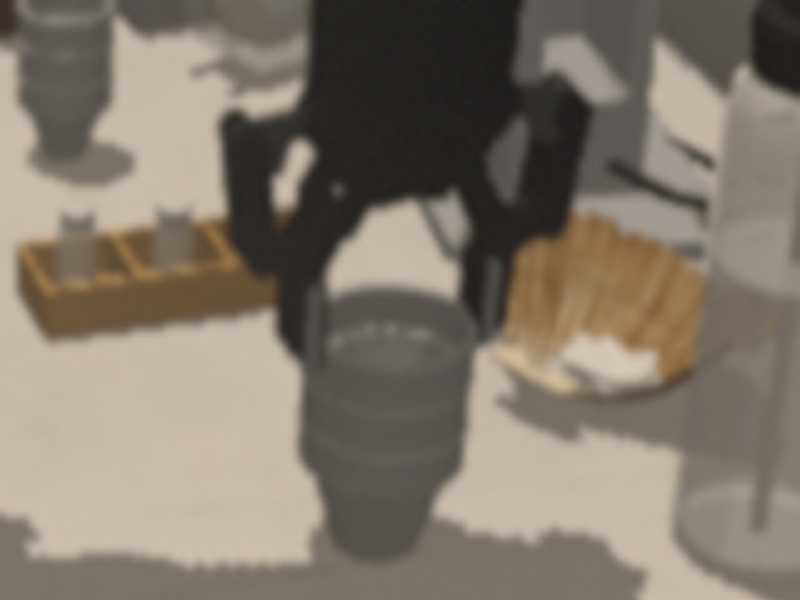

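Emit:
servo_tool(
  targets=[
    [0.02, -0.05, 0.15, 0, 0, 0],
    [0, 0, 0.1, 0, 0, 0],
  ],
)

```text
t: 8.68
position: [679.9, -109.1, 82.9]
orientation: [0.001, 0.706, 0.708, 0.001]
ft_force: [-3.6, 1.0, 11.3]
gripper_width: 61.4
```

Emit:
servo_tool(
  claw=85,
  targets=[
    [0, 0, 0, 0, 0, 0],
    [0, 0, 0, 0, 0, 0],
    [0, 0, 0, 0, 0, 0],
    [0, 0, 0, 0, 0, 0],
    [0, 0, -0.2, 0, 0, 0],
  ],
)

```text
t: 9.1
position: [680.0, -108.8, 86.7]
orientation: [0.001, 0.706, 0.708, 0.001]
ft_force: [0.1, 0.5, -0.1]
gripper_width: 84.8
```

Emit:
servo_tool(
  targets=[
    [0, 0, -0.4, 0, 0, 0],
    [0, 0, -0.8, 0, 0, 0],
    [0, 0, -1, 0, 0, 0],
    [0, 0, -0.8, 0, 0, 0],
    [0, 0, -0.3, 0, 0, 0],
  ],
)

```text
t: 9.52
position: [678.1, -108.2, 154.1]
orientation: [-0.001, 0.706, 0.708, -0.001]
ft_force: [0.6, 0.3, -0.2]
gripper_width: 84.7
```

```bash
python3 -c "
from h import *
st();plan([425.5,196.6,140],0)
wrist('w6')
im=optics.get_image('side');cv2.imwrite('pics/side4c.png',cv2.resize(im[170:300,340:500,::-1],None,fx=5,fy=5,interpolation=cv2.INTER_CUBIC)[:600])"
```

```text
t 9.52 p [ 678.1 -108.2  154.1] jaw 0.12 tilt 0.18 F [ 0.6  0.3 -0.2] w 84.7 q [-0.14  0.65  0.36  1.77 -0.31  0.78  0.37]
dworld [-252.6  304.8  -14.1] rv [-0.2 -0.   0.1] n 20 tool total [ 15.27 -12.6    0.75]
[[0.76, -0.63, 0.04, -0.0, -0.0, 0.0], [0.76, -0.63, 0.04, -0.0, -0.0, 0.0], [0.76, -0.63, 0.04, -0.0, -0.0, 0.0], [0.76, -0.63, 0.04, -0.0, -0.0, 0.0], [0.76, -0.63, 0.04, -0.0, -0.0, 0.0], [0.76, -0.63, 0.04, -0.0, -0.0, 0.0], [0.76, -0.63, 0.04, -0.0, -0.0, 0.0], [0.76, -0.63, 0.04, -0.0, -0.0, 0.0]]
[[0.76, -0.63, 0.04, -0.0, -0.0, 0.0], [0.76, -0.63, 0.04, -0.0, -0.0, 0.0], [0.76, -0.63, 0.04, -0.0, -0.0, 0.0], [0.76, -0.63, 0.04, -0.0, -0.0, 0.0], [0.76, -0.63, 0.04, -0.0, -0.0, 0.0], [0.76, -0.63, 0.04, -0.0, -0.0, 0.0], [0.76, -0.63, 0.04, -0.0, -0.0, 0.0], [0.76, -0.63, 0.04, -0.0, -0.0, 0.0]]
[[0.76, -0.63, 0.04, -0.0, -0.0, 0.0], [0.76, -0.63, 0.04, -0.0, -0.0, 0.0], [0.76, -0.63, 0.04, -0.0, -0.0, 0.0], [0.76, -0.63, 0.04, -0.0, -0.0, 0.0]]
```

View pics/side4c.png

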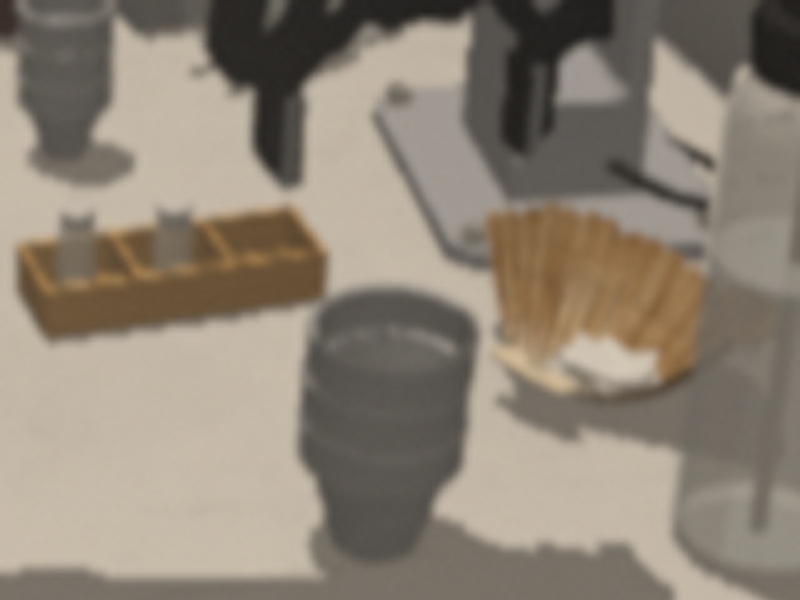

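View pics/w6.png

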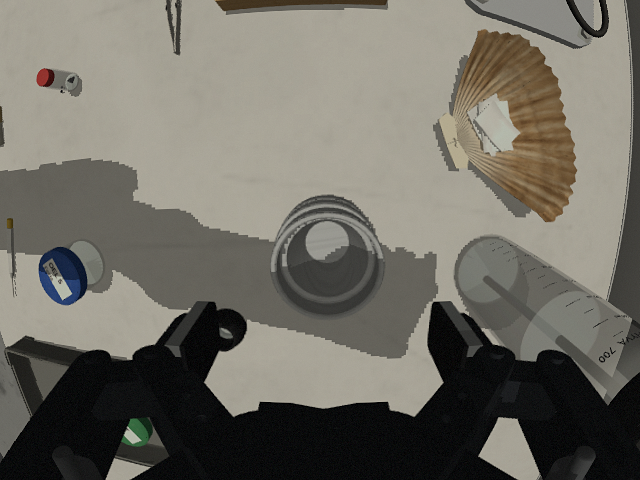

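```bash
python3 -c "
from h import *
circ('w6',[(272,265),(385,265),(328,320)],100);circ('w6',[(272,265),(385,265),(328,320)],100,32)
im=optics.get_image('side');a=cv2.resize(im[220:290,390:450,::-1],None,fx=8,fy=8,interpolation=cv2.INTER_CUBIC)
a=np.clip((a.astype(float)-40)*2,0,255).astype(np.uint8);cv2.imwrite('pics/side5c.png',a)"
```

```text
w6 100 c [ 680.1 -110.4   32. ] res [0. 0. 0.]
w6 100 c [ 680.1 -110.4] res [-0. -0. -0.]
```

View pics/side5c.png

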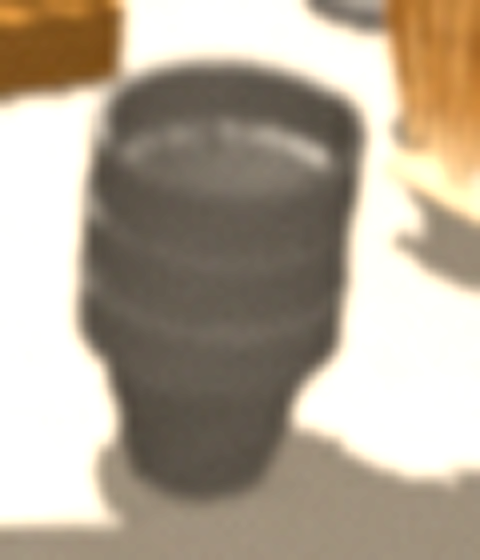

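Emit:
servo_tool(
  targets=[
    [0.8, -0.65, 0, 0, 0, 0],
    [0.8, -0.65, 0, 0, 0, 0],
    [0.8, -0.65, 0, 0, 0, 0],
    [0.8, -0.65, 0, 0, 0, 0],
    [0.8, -0.65, 0, 0, 0, 0],
    [0.8, -0.65, 0, 0, 0, 0],
    [0.8, -0.65, 0, 0, 0, 0],
    [0.8, -0.65, 0, 0, 0, 0],
  ],
)

```text
t: 10.33
position: [565.6, 19.2, 143.7]
orientation: [-0.004, 0.709, 0.705, -0.008]
ft_force: [0.9, -0.6, -0.0]
gripper_width: 85.0
```

Emit:
servo_tool(
  targets=[
    [0.8, -0.65, 0, 0, 0, 0],
    [0.8, -0.65, 0, 0, 0, 0],
    [0.8, -0.65, 0, 0, 0, 0],
    [0.8, -0.65, 0, 0, 0, 0],
    [0.8, -0.65, 0, 0, 0, 0],
    [0.8, -0.65, 0, 0, 0, 0],
    [0.8, -0.65, 0, 0, 0, 0],
    [0.8, -0.65, 0, 0, 0, 0],
  ],
)

```text
t: 11.0
position: [449.3, 152.7, 137.1]
orientation: [-0.008, 0.709, 0.705, -0.016]
ft_force: [-0.5, 0.2, -0.3]
gripper_width: 85.1
```

```bash
python3 -c "
from h import *
st();plan([425.5,196.6,90],0)
print(wplane('w1',(150+128/3.3,60+93/3.3),46))"
```

```text
t 11.0 p [449.3 152.7 137.1] jaw -0.37 tilt 2.01 F [-0.5  0.2 -0.3] w 85.1 q [-0.7   0.47  0.37  2.23 -0.34  0.53 -0.07]
dworld [-23.8  43.9 -47.1] rv [-1.9  0.6 -0.4] n 4 tool total [ 2.21 -1.12  2.37]
[[0.55, -0.28, 0.59, -0.08, 0.03, -0.02], [0.55, -0.28, 0.59, -0.08, 0.03, -0.02], [0.55, -0.29, 0.59, -0.08, 0.03, -0.02], [0.55, -0.29, 0.59, -0.08, 0.03, -0.02]]
[326.16003044 242.15365031  46.        ]
```

Emit:
servo_tool(
  targets=[
    [0.6, -0.3, 0.4, -0.1, 0, 0],
    [0.6, -0.3, 0.4, -0.1, 0.05, 0],
    [0.55, -0.3, 0.4, -0.1, 0.05, 0],
    [0.5, -0.2, 0.4, -0.05, 0, -0.05],
    [0, 0, 0, 0, 0, 0],
    [0, 0, 0, 0, 0, 0],
  ],
)

```text
t: 11.5
position: [417.2, 202.3, 99.6]
orientation: [-0.001, 0.704, 0.71, -0.004]
ft_force: [0.7, 1.0, 0.3]
gripper_width: 85.1
```

```bash
python3 -c "
from h import *
st();plan([425.5,196.6,60],0)
wrist('w7')"
```

```text
t 11.5 p [417.2 202.3  99.6] jaw 0.53 tilt 0.47 F [0.7 1.  0.3] w 85.1 q [-0.78  0.52  0.31  2.29 -0.41  0.39 -0.12]
dworld [  8.3  -5.7 -39.6] rv [-0.4  0.2  0.5] n 3 tool total [-0.28  0.42  1.98]
[[-0.09, 0.14, 0.66, -0.02, 0.01, 0.03], [-0.09, 0.14, 0.66, -0.02, 0.01, 0.03], [-0.09, 0.14, 0.66, -0.02, 0.01, 0.03]]
```

View pics/w7.png

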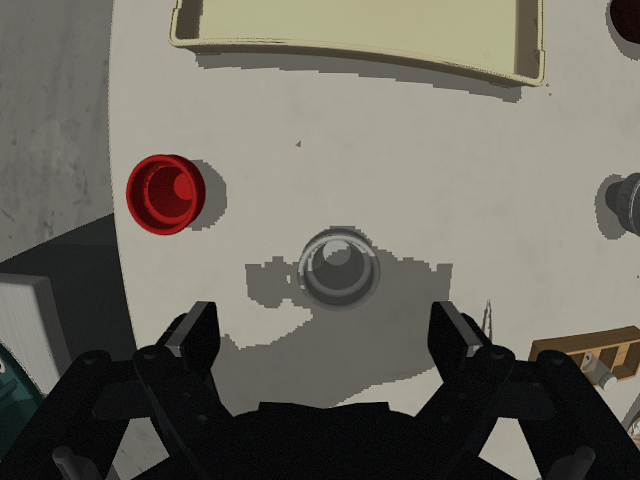

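```bash
python3 -c "
from h import *
circ('w7',[(299,269),(380,269),(339,229),(339,311)],46)"
```

```text
w7 46 c [425.2 198.6  23.8] res [-0.9 -0.9  1.   0.8]
```

Emit:
servo_tool(
  targets=[
    [-0.1, 0.15, 0.7, -0.05, 0, 0.05],
    [-0.1, 0.15, 0.7, 0, 0, 0],
    [-0.1, 0.1, 0.7, 0, 0, 0],
    [0, 0, 0.5, 0, 0, 0],
    [0, 0, 0.3, 0, 0, 0],
    [0, 0, 0, 0, 0, 0],
  ],
)

```text
t: 12.05
position: [431.1, 191.6, 41.2]
orientation: [0.003, 0.709, 0.705, 0.0]
ft_force: [0.1, -0.1, 0.1]
gripper_width: 84.8
```

```bash
python3 -c "
from h import *
st();plan([425.5,197,30],0,2)"
```

```text
t 12.05 p [431.1 191.6  41.2] jaw -0.27 tilt 0.36 F [ 0.1 -0.1  0.1] w 84.8 q [-0.66  0.63  0.2   2.3  -0.47  0.24 -0.05]
dworld [ -5.6   5.4 -11.2] rv [ 0.3  0.2 -0.3] n 2 tool total [ 0.27 -0.28  0.56]
[[0.14, -0.14, 0.28, 0.02, 0.02, -0.02], [0.14, -0.14, 0.28, 0.02, 0.02, -0.02]]
```

Emit:
servo_tool(
  targets=[
    [0.15, -0.15, 0.25, 0, 0, 0],
    [0.15, -0.15, 0.2, 0, 0, 0],
    [0, 0, 0, 0, 0, 0],
  ],
)

```text
t: 12.3
position: [426.3, 197.0, 32.5]
orientation: [0.004, 0.71, 0.704, 0.001]
ft_force: [-1.0, 0.2, 0.4]
gripper_width: 84.9
```

```bash
python3 -c "
from h import *
st();plan([425.5,197,30],0,2)"
```

```text
t 12.3 p [426.3 197.   32.5] jaw -0.45 tilt 0.46 F [-1.   0.2  0.4] w 84.9 q [-0.67  0.65  0.18  2.3  -0.48  0.22 -0.06]
dworld [-0.8  0.  -2.5] rv [ 0.4  0.2 -0.5] n 2 tool total [ 0.   -0.04  0.12]
[[0.0, -0.02, 0.06, 0.03, 0.02, -0.04], [0.0, -0.02, 0.06, 0.03, 0.02, -0.04]]
```

Emit:
servo_tool(
  claw=25,
  targets=[
    [0, -0.05, 0.1, 0.05, 0.05, -0.05],
    [0, 0, 0, 0, 0, 0],
    [0, 0, 0, 0, 0, 0],
    [0, 0, 0, 0, 0, 0],
    [0, 0, 0, 0, 0, 0],
    [0, 0, 0, 0, 0, 0],
    [0, 0, 0, 0, 0, 0],
  ],
)

```text
t: 12.88
position: [425.3, 198.1, 32.1]
orientation: [-0.0, 0.707, 0.707, 0.002]
ft_force: [-0.4, -0.1, -0.2]
gripper_width: 43.0
```

```bash
python3 -c "
from h import *
st();wrist('w8')"
```

```text
t 12.88 p [425.3 198.1  32.1] jaw -0.02 tilt 0.28 F [-0.4 -0.1 -0.2] w 43.0 q [-0.65  0.65  0.16  2.3  -0.48  0.22 -0.05]
```

View pics/w8.png

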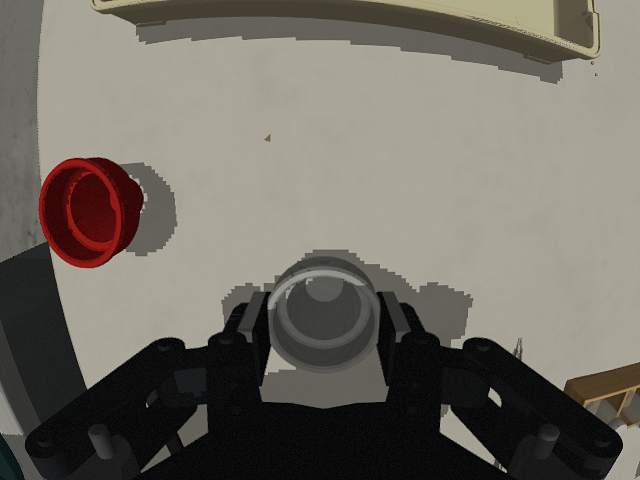

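```bash
python3 -c "
from h import *
circ('w8',[(269,318),(380,318),(324,264),(324,373)],46)"
```

```text
w8 46 c [425.  197.9  23. ] res [-1.2 -1.2  1.3  1.1]
```

Emit:
servo_tool(
  targets=[
    [0, 0, -0.4, 0, 0, 0],
    [0, 0, -0.8, 0, 0, 0],
    [0, 0, -1, 0, 0, 0],
    [0, 0, -1, 0, 0, 0],
    [0, 0, -1, 0, 0, 0],
    [0, 0, -1, 0, 0, 0],
    [0, 0, -0.4, 0, 0, 0],
  ],
)

```text
t: 13.52
position: [422.6, 196.3, 148.5]
orientation: [-0.002, 0.708, 0.707, -0.001]
ft_force: [0.8, 0.0, -1.3]
gripper_width: 43.0
```

```bash
python3 -c "
from h import *
st();plan([600,235,150],0)
plan([651,247,150],0)"
```

```text
t 13.52 p [422.6 196.3 148.5] jaw -0.09 tilt 0.25 F [ 0.8  0.  -1.3] w 43.0 q [-0.83  0.43  0.4   2.26 -0.35  0.51 -0.16]
dworld [177.4  38.7   1.5] rv [-0.2 -0.1 -0.1] n 10 tool total [ 1.95  8.86 -0.11]
[[0.19, 0.89, -0.01, -0.0, -0.0, -0.0], [0.19, 0.89, -0.01, -0.0, -0.0, -0.0], [0.19, 0.89, -0.01, -0.0, -0.0, -0.0], [0.19, 0.89, -0.01, -0.0, -0.0, -0.0], [0.19, 0.89, -0.01, -0.0, -0.0, -0.0], [0.19, 0.89, -0.01, -0.0, -0.0, -0.0], [0.19, 0.89, -0.01, -0.0, -0.0, -0.0], [0.19, 0.89, -0.01, -0.0, -0.0, -0.0]]
[[0.19, 0.89, -0.01, -0.0, -0.0, -0.0], [0.19, 0.89, -0.01, -0.0, -0.0, -0.0]]
dworld [228.4  50.7   1.5] rv [-0.2 -0.1 -0.1] n 12 tool total [ 2.55 11.41 -0.12]
[[0.21, 0.95, -0.01, -0.0, -0.0, -0.0], [0.21, 0.95, -0.01, -0.0, -0.0, -0.0], [0.21, 0.95, -0.01, -0.0, -0.0, -0.0], [0.21, 0.95, -0.01, -0.0, -0.0, -0.0], [0.21, 0.95, -0.01, -0.0, -0.0, -0.0], [0.21, 0.95, -0.01, -0.0, -0.0, -0.0], [0.21, 0.95, -0.01, -0.0, -0.0, -0.0], [0.21, 0.95, -0.01, -0.0, -0.0, -0.0]]
[[0.21, 0.95, -0.01, -0.0, -0.0, -0.0], [0.21, 0.95, -0.01, -0.0, -0.0, -0.0], [0.21, 0.95, -0.01, -0.0, -0.0, -0.0], [0.21, 0.95, -0.01, -0.0, -0.0, -0.0]]
```

Emit:
servo_tool(
  targets=[
    [0.2, 0.95, 0, 0, 0, 0],
    [0.2, 0.95, 0, 0, 0, 0],
    [0.2, 0.95, 0, 0, 0, 0],
    [0.2, 0.95, 0, 0, 0, 0],
    [0.2, 0.95, 0, 0, 0, 0],
    [0.2, 0.95, 0, 0, 0, 0],
    [0.2, 0.8, 0, 0, 0, 0],
    [0, 0, 0, 0, 0, 0],
  ],
)

```text
t: 14.18
position: [553.5, 225.4, 150.2]
orientation: [-0.003, 0.707, 0.708, -0.001]
ft_force: [0.5, 0.5, 0.0]
gripper_width: 43.0
```

```bash
python3 -c "
from h import *
st();plan([651,247,145],0)
wrist('w9')"
```

```text
t 14.18 p [553.5 225.4 150.2] jaw 0.09 tilt 0.4 F [0.5 0.5 0. ] w 43.0 q [-0.74  0.57  0.39  1.97 -0.35  0.67 -0.12]
dworld [97.5 21.6 -5.2] rv [-0.4 -0.2  0.1] n 6 tool total [1.07 4.88 0.23]
[[0.18, 0.81, 0.04, -0.01, -0.0, 0.0], [0.18, 0.81, 0.04, -0.01, -0.0, 0.0], [0.18, 0.81, 0.04, -0.01, -0.0, 0.0], [0.18, 0.81, 0.04, -0.01, -0.0, 0.0], [0.18, 0.81, 0.04, -0.01, -0.0, 0.0], [0.18, 0.81, 0.04, -0.01, -0.0, 0.0]]
```

View pics/w9.png

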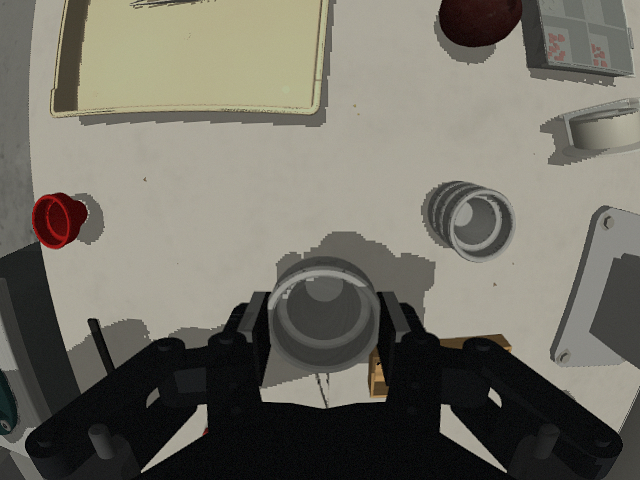

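```bash
python3 -c "
import cv2
im=cv2.imread('pics/w9.png');cv2.imwrite('pics/w9a.png',cv2.resize(im[165:275,410:530],None,fx=5,fy=5,interpolation=cv2.INTER_CUBIC))
im=cv2.imread('pics/w9.png');cv2.imwrite('pics/w9b.png',cv2.resize(im[0:140,30:350],None,fx=2.5,fy=2.5,interpolation=cv2.INTER_CUBIC))"
```

```text
(no output)
```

View pics/w9a.png

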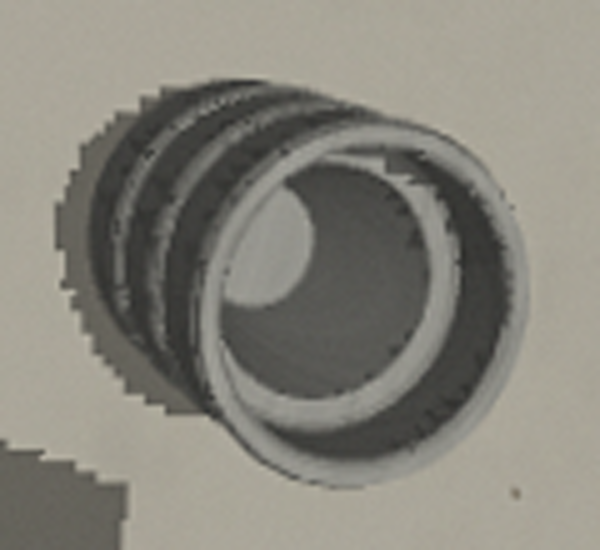

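View pics/w9b.png

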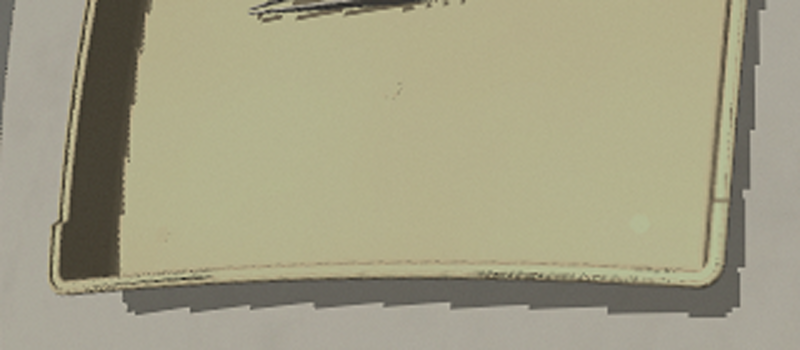

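```bash
python3 -c "
from h import *
a=cr(410,165,5,[(196,300),(528,280),(385,119),(345,487),(490,415),(488,180)])
circ('w9',a,82);circ('w9',a,82,23)"
```

```text
w9 82 c [651.4 245.5  23.3] res [-0.1 -0.1  0.5 -0.2  0.5 -0.5]
w9 82 c [651.6 245.5] res [ 0.4  0.1  0.8  0.2  0.7 -0.3]
```

Emit:
servo_tool(
  targets=[
    [0.2, 0.9, 0.1, 0, 0, 0],
    [0.2, 0.9, 0.1, 0, 0, 0],
    [0.2, 0.9, 0.1, 0, 0, 0],
    [0.2, 0.9, 0.1, 0, 0, 0],
    [0.2, 0.9, 0.1, 0, 0, 0],
    [0.1, 0.5, 0, 0, 0, 0],
    [0, 0, 0, 0, 0, 0],
    [0, 0, 0, 0, 0, 0],
  ],
)

```text
t: 14.9
position: [637.5, 244.0, 132.9]
orientation: [-0.011, 0.706, 0.708, -0.013]
ft_force: [-0.2, -0.4, -0.5]
gripper_width: 43.1
```

```bash
python3 -c "
from h import *
st();plan([651.6,246,125],0,2)"
```

```text
t 14.9 p [637.5 244.  132.9] jaw 0.12 tilt 1.96 F [-0.2 -0.4 -0.5] w 43.1 q [-0.67  0.69  0.38  1.77 -0.36  0.79 -0.11]
dworld [14.1  2.  -7.9] rv [-2.   0.2  0.1] n 2 tool total [0.1  0.72 0.37]
[[0.05, 0.36, 0.19, -0.16, 0.01, 0.01], [0.05, 0.36, 0.19, -0.16, 0.01, 0.01]]
```

Emit:
servo_tool(
  targets=[
    [0.05, 0.4, 0.05, -0.2, 0, 0],
    [0.05, 0.3, 0.05, -0.15, 0, 0],
    [0, 0, 0, 0, 0, 0],
    [0, 0, 0, 0, 0, 0],
  ],
)

```text
t: 15.23
position: [647.7, 245.4, 130.2]
orientation: [0.002, 0.706, 0.708, -0.001]
ft_force: [0.1, 0.5, -1.0]
gripper_width: 43.5
```

```bash
python3 -c "
from h import *
st();plan([651.6,246,95],0,4)
im=optics.get_image('scene');cv2.imwrite('pics/sc3c.png',cv2.resize(im[180:290,140:260,::-1],None,fx=5,fy=5,interpolation=cv2.INTER_CUBIC))
im=optics.get_image('side');cv2.imwrite('pics/sd3c.png',cv2.resize(im[110:220,290:410,::-1],None,fx=5,fy=5,interpolation=cv2.INTER_CUBIC))"
```

```text
t 15.23 p [647.7 245.4 130.2] jaw 0.13 tilt 0.2 F [ 0.1  0.5 -1. ] w 43.5 q [-0.68  0.7   0.39  1.77 -0.36  0.75 -0.11]
dworld [  3.9   0.6 -35.2] rv [0.1 0.2 0.1] n 4 tool total [0.04 0.19 1.76]
[[0.01, 0.05, 0.44, 0.0, 0.01, 0.01], [0.01, 0.05, 0.44, 0.0, 0.01, 0.01], [0.01, 0.05, 0.44, 0.0, 0.01, 0.01], [0.01, 0.05, 0.44, 0.0, 0.01, 0.01]]
```

View pics/sc3c.png

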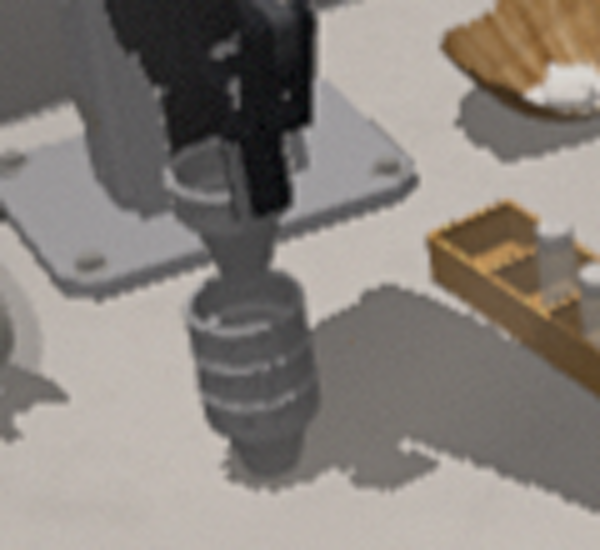

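View pics/sd3c.png

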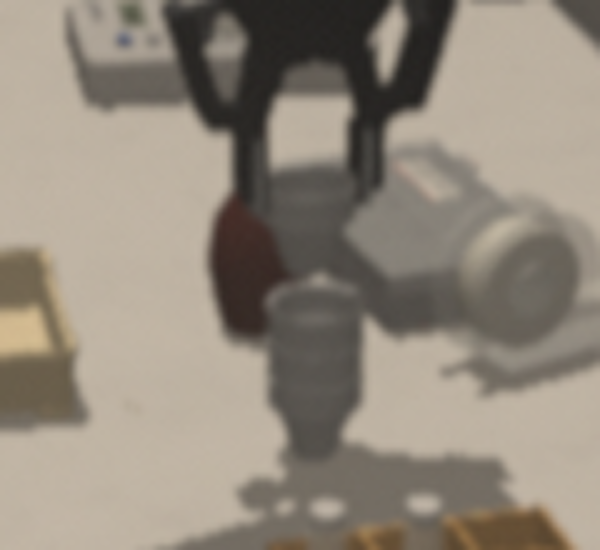

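Emit:
servo_tool(
  targets=[
    [0, 0.2, 0.1, 0, 0, 0],
    [0, 0.05, 0.3, 0, 0, 0],
    [0, 0, 0.3, 0, 0, 0],
    [0, 0, 0.3, 0, 0, 0],
    [0, 0, 0, 0, 0, 0],
  ],
)

```text
t: 15.75
position: [653.3, 245.4, 108.7]
orientation: [0.002, 0.706, 0.708, -0.001]
ft_force: [-0.0, -0.4, -1.2]
gripper_width: 43.0
```

```bash
python3 -c "
from h import *
st();plan([651.6,246,95],0,2)"
```

```text
t 15.75 p [653.3 245.4 108.7] jaw 0.13 tilt 0.19 F [-0.  -0.4 -1.2] w 43.0 q [-0.66  0.73  0.37  1.76 -0.37  0.72 -0.1 ]
dworld [ -1.7   0.6 -13.7] rv [0.1 0.2 0.1] n 2 tool total [ 0.03 -0.09  0.69]
[[0.02, -0.04, 0.34, 0.01, 0.01, 0.01], [0.01, -0.04, 0.34, 0.01, 0.01, 0.01]]
```

Emit:
servo_tool(
  targets=[
    [0.02, -0.07, 0.25, 0, 0, 0],
    [0.02, -0.05, 0.25, 0, 0, 0],
    [0, 0, 0.15, 0, 0, 0],
    [0, 0, 0, 0, 0, 0],
  ],
)

```text
t: 16.08
position: [650.0, 245.9, 93.1]
orientation: [0.001, 0.706, 0.708, -0.002]
ft_force: [-0.0, 0.4, -0.7]
gripper_width: 42.8
```

```bash
python3 -c "
from h import *
st();plan([651.6,246,88],0,2)"
```

```text
t 16.08 p [650.  245.9  93.1] jaw 0.12 tilt 0.22 F [-0.   0.4 -0.7] w 42.8 q [-0.66  0.74  0.36  1.78 -0.38  0.69 -0.09]
dworld [ 1.6  0.1 -5.1] rv [-0.   0.2  0.1] n 2 tool total [0.   0.08 0.25]
[[0.0, 0.04, 0.13, -0.0, 0.02, 0.01], [0.0, 0.04, 0.13, -0.0, 0.02, 0.01]]
```

Emit:
servo_tool(
  targets=[
    [0, 0.05, 0.1, 0, 0, 0],
    [0, 0.03, 0.1, 0, 0, 0],
    [0, 0, 0, 0, 0, 0],
    [0, 0, 0, 0, 0, 0],
  ],
)

```text
t: 16.42
position: [651.8, 246.0, 88.5]
orientation: [0.001, 0.706, 0.708, -0.001]
ft_force: [-0.0, -0.1, 0.2]
gripper_width: 43.0
```

Emit:
servo_tool(
  targets=[
    [0, 0, 0.1, 0, 0, 0],
    [0, 0, 0.05, 0, 0, 0],
    [0, 0, 0, 0, 0, 0],
  ],
)

```text
t: 16.67
position: [652.3, 246.1, 85.8]
orientation: [0.001, 0.706, 0.708, -0.001]
ft_force: [-0.4, -0.4, -1.5]
gripper_width: 42.7
```

Emit:
servo_tool(
  targets=[
    [0, 0, 0.1, 0, 0, 0],
    [0, 0, 0.03, 0, 0, 0],
  ],
)

```text
t: 16.83
position: [652.9, 246.6, 85.9]
orientation: [0.001, 0.706, 0.708, -0.0]
ft_force: [0.8, -0.1, -0.3]
gripper_width: 42.8
```

Emit:
servo_tool(
  targets=[
    [0, -0.02, 0.15, 0, 0, 0],
    [0, 0, 0.05, 0, 0, 0],
  ],
)

```text
t: 17.0
position: [654.2, 247.5, 85.9]
orientation: [0.001, 0.706, 0.708, 0.002]
ft_force: [-0.8, -1.3, 1.3]
gripper_width: 43.4
```

```bash
python3 -c "
from h import *
st()
im=optics.get_image('scene');cv2.imwrite('pics/sc4c.png',cv2.resize(im[180:290,140:260,::-1],None,fx=5,fy=5,interpolation=cv2.INTER_CUBIC))"
```

```text
t 17.0 p [654.2 247.5  85.9] jaw 0.11 tilt 0.2 F [-0.8 -1.3  1.3] w 43.4 q [-0.65  0.75  0.35  1.77 -0.39  0.68 -0.08]
```

View pics/sc4c.png

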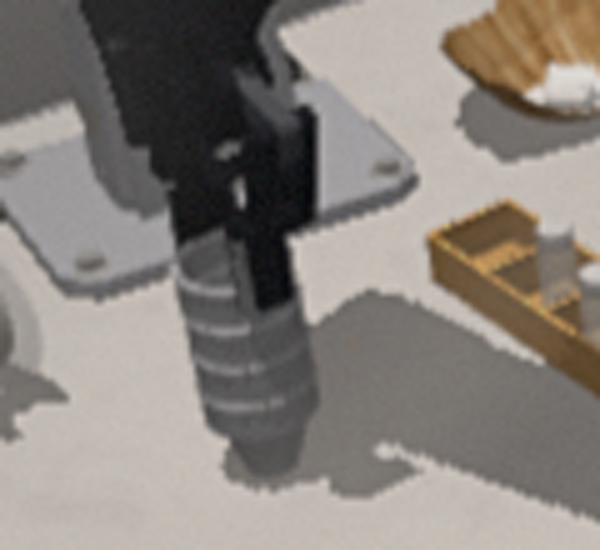

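Emit:
servo_tool(
  claw=75,
  targets=[
    [0, 0, 0, 0, 0, 0],
    [0, 0, 0, 0, 0, 0],
    [0, 0, 0, 0, 0, 0],
    [0, 0, 0, 0, 0, 0],
    [0, 0, 0, 0, 0, 0],
    [0, 0, -0.2, 0, 0, 0],
    [0, 0, -0.5, 0, 0, 0],
    [0, 0, -0.8, 0, 0, 0],
  ],
)

```text
t: 17.72
position: [651.0, 246.5, 112.0]
orientation: [-0.001, 0.706, 0.708, -0.002]
ft_force: [0.0, -0.1, 0.2]
gripper_width: 75.3
```

Emit:
servo_tool(
  targets=[
    [0, 0, -1, 0, 0, 0],
    [0, 0, -0.8, 0, 0, 0],
    [0, 0, -0.3, 0, 0, 0],
    [0, 0, 0, 0, 0, 0],
  ],
)

```text
t: 18.05
position: [653.1, 246.7, 160.9]
orientation: [0.001, 0.707, 0.708, 0.0]
ft_force: [-0.7, 0.2, -0.5]
gripper_width: 74.7
```

```bash
python3 -c "
from h import *
st();wrist('w10')
im=optics.get_image('side');cv2.imwrite('pics/sd4c.png',cv2.resize(im[110:220,290:410,::-1],None,fx=5,fy=5,interpolation=cv2.INTER_CUBIC))"
```

```text
t 18.05 p [653.1 246.7 160.9] jaw 0.09 tilt 0.09 F [-0.7  0.2 -0.5] w 74.7 q [-0.69  0.67  0.4   1.74 -0.34  0.81 -0.12]
```

View pics/sd4c.png

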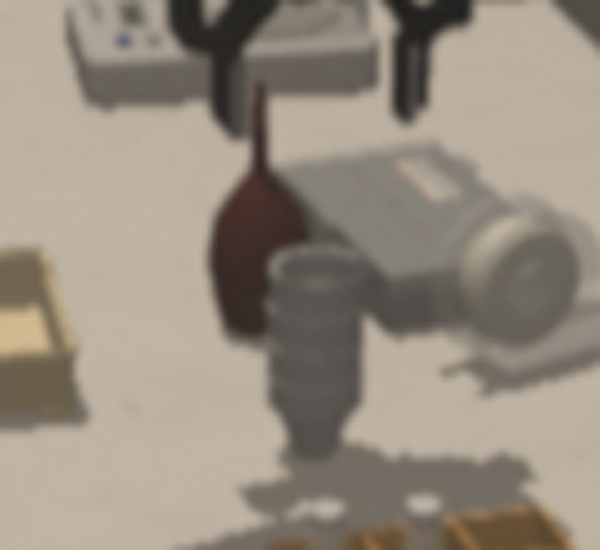

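View pics/w10.png

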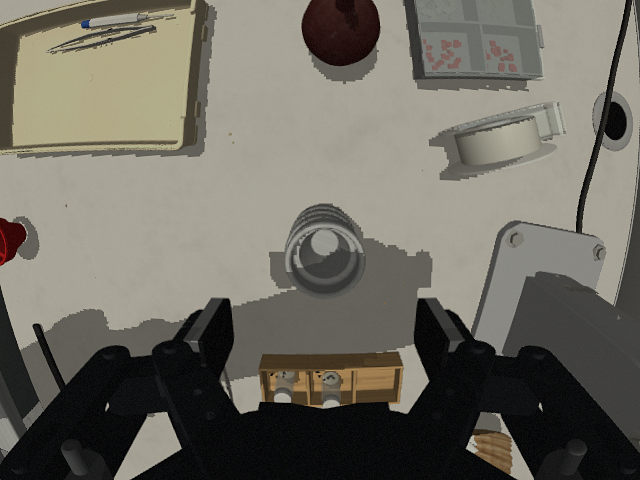

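```bash
python3 -c "
from h import *
circ('w10',[(285,256),(365,256),(325,299)],100,23);plan([445,31,150],90,18)"
```

```text
w10 100 c [653.4 246.2] res [0.4 0.4 0.1]
dworld [-207.3 -215.6   -9.3] rv [ -0.1   0.  -89.9] n 18 tool total [-10.76 -10.38   0.49]
[[-0.6, -0.58, 0.03, -0.0, 0.0, -0.83], [-0.55, -0.63, 0.03, -0.0, 0.0, -0.83], [-0.49, -0.67, 0.03, -0.0, 0.0, -0.83], [-0.43, -0.71, 0.03, -0.0, 0.0, -0.83], [-0.36, -0.75, 0.03, -0.0, 0.0, -0.83], [-0.3, -0.78, 0.03, -0.0, 0.0, -0.83], [-0.23, -0.8, 0.03, -0.0, 0.0, -0.83], [-0.16, -0.82, 0.03, -0.0, 0.0, -0.83]]
[[-0.09, -0.83, 0.03, -0.0, 0.0, -0.83], [-0.02, -0.83, 0.03, -0.0, 0.0, -0.83], [0.06, -0.83, 0.03, -0.0, 0.0, -0.83], [0.13, -0.82, 0.03, -0.0, 0.0, -0.83], [0.2, -0.81, 0.03, -0.0, 0.0, -0.83], [0.27, -0.79, 0.03, -0.0, 0.0, -0.83], [0.34, -0.76, 0.03, -0.0, 0.0, -0.83], [0.4, -0.73, 0.03, -0.0, 0.0, -0.83]]
[[0.46, -0.69, 0.03, -0.0, 0.0, -0.83], [0.52, -0.65, 0.03, -0.0, 0.0, -0.83]]
```

Emit:
servo_tool(
  claw=50,
  targets=[
    [-0.6, -0.6, 0, 0, 0, -0.85],
    [-0.55, -0.65, 0, 0, 0, -0.85],
    [-0.5, -0.65, 0, 0, 0, -0.85],
    [-0.45, -0.7, 0, 0, 0, -0.85],
    [-0.35, -0.75, 0, 0, 0, -0.85],
    [-0.3, -0.8, 0, 0, 0, -0.85],
    [-0.25, -0.8, 0, 0, 0, -0.85],
    [-0.15, -0.8, 0, 0, 0, -0.85],
  ],
)

```text
t: 18.82
position: [554.4, 148.6, 150.5]
orientation: [-0.004, 0.396, 0.918, -0.004]
ft_force: [0.3, -0.5, -0.7]
gripper_width: 50.1
```

Emit:
servo_tool(
  targets=[
    [-0.1, -0.85, 0, 0, 0, -0.85],
    [0, -0.85, 0, 0, 0, -0.85],
    [0.05, -0.85, 0, 0, 0, -0.85],
    [0.15, -0.8, 0, 0, 0, -0.85],
    [0.2, -0.8, 0, 0, 0, -0.85],
    [0.25, -0.8, 0, 0, 0, -0.85],
    [0.35, -0.75, 0, 0, 0, -0.85],
    [0.4, -0.7, 0, 0, 0, -0.8],
  ],
)

```text
t: 19.48
position: [457.6, 40.0, 145.3]
orientation: [-0.014, 0.035, 0.999, -0.005]
ft_force: [-0.8, 0.0, 0.6]
gripper_width: 49.6
```

```bash
python3 -c "
from h import *
st();plan([445,31,120],90,5)"
```

```text
t 19.48 p [457.6  40.  145.3] jaw 86.02 tilt 1.67 F [-0.8  0.   0.6] w 49.6 q [-0.16  0.41 -0.03  2.24  0.03  0.51  1.28]
dworld [-12.6  -9.  -25.3] rv [-0.5 -1.6 -4. ] n 5 tool total [ 0.56 -0.48  1.29]
[[0.11, -0.1, 0.26, -0.02, -0.05, -0.13], [0.12, -0.09, 0.26, -0.02, -0.05, -0.13], [0.12, -0.09, 0.26, -0.02, -0.05, -0.13], [0.12, -0.09, 0.26, -0.02, -0.05, -0.13], [0.12, -0.09, 0.25, -0.02, -0.05, -0.13]]
```

Emit:
servo_tool(
  targets=[
    [0.1, -0.1, 0.25, -0.05, -0.1, -0.2],
    [0.1, -0.1, 0.25, 0, -0.1, -0.2],
    [0.1, -0.1, 0.25, 0, -0.05, -0.15],
    [0.1, -0.1, 0.25, 0, 0, -0.1],
    [0, 0, 0, 0, 0, 0],
    [0, 0, 0, 0, 0, 0],
  ],
)

```text
t: 19.98
position: [441.3, 27.1, 121.1]
orientation: [-0.006, 0.0, 1.0, -0.003]
ft_force: [0.9, 1.1, 0.5]
gripper_width: 49.6
```

```bash
python3 -c "
from h import *
st();wrist('w11')"
```

```text
t 19.98 p [441.3  27.1 121.1] jaw 89.97 tilt 0.8 F [0.9 1.1 0.5] w 49.6 q [-0.13  0.44 -0.05  2.31  0.06  0.41  1.34]
```

View pics/w11.png

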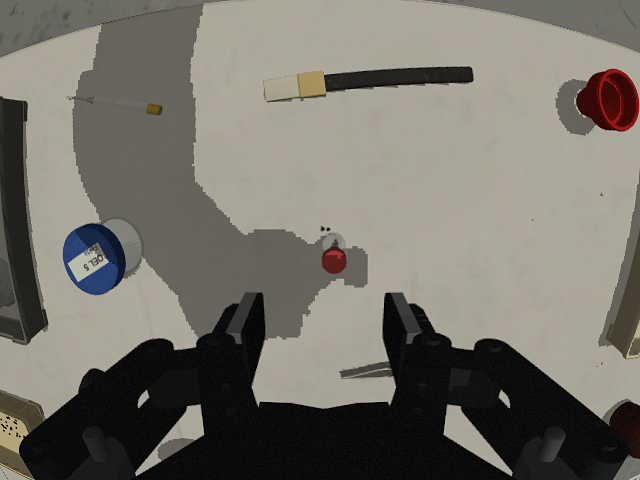

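```bash
python3 -c "
from h import *
print(wplane('w11',(333.5,262),45),wplane('w11',(334,259.5),45),wplane('w11',(95,259),50))
plan([444.5,31,60],90,4)"
```

```text
[443.7493691   31.81100501  45.        ] [442.12329129  32.10858678  45.        ] [ 441.89915245 -134.11265255   50.        ]
dworld [  3.2   3.8 -61.1] rv [-0.3 -0.7 -0. ] n 4 tool total [-0.2   0.21  3.05]
[[-0.05, 0.05, 0.76, -0.01, -0.03, -0.0], [-0.05, 0.05, 0.76, -0.01, -0.03, -0.0], [-0.04, 0.05, 0.76, -0.01, -0.03, -0.0], [-0.04, 0.05, 0.76, -0.01, -0.03, -0.0]]
```

Emit:
servo_tool(
  targets=[
    [-0.05, 0.05, 0.7, 0, -0.05, 0],
    [-0.05, 0.05, 0.7, 0, -0.05, 0],
    [-0.05, 0.05, 0.7, 0, 0, 0],
    [0, 0.05, 0.4, 0, 0, 0],
    [0, 0, 0, 0, 0, 0],
  ],
)

```text
t: 20.45
position: [449.2, 33.4, 70.5]
orientation: [0.003, -0.001, 1.0, -0.002]
ft_force: [-0.7, 0.3, 0.2]
gripper_width: 49.9
```

```bash
python3 -c "
from h import *
st();wrist('w12');plan([444.5,31.5,27],90,4)"
```

```text
t 20.45 p [449.2  33.4  70.5] jaw 90.06 tilt 0.42 F [-0.7  0.3  0.2] w 49.9 q [-0.16  0.55 -0.03  2.33  0.08  0.26  1.32]
dworld [ -5.   -1.9 -44. ] rv [-0.2  0.4  0.1] n 4 tool total [ 0.26 -0.08  2.2 ]
[[0.07, -0.02, 0.55, -0.01, 0.02, 0.0], [0.07, -0.02, 0.55, -0.01, 0.02, 0.0], [0.06, -0.02, 0.55, -0.01, 0.02, 0.0], [0.06, -0.02, 0.55, -0.01, 0.02, 0.0]]
```

View pics/w12.png

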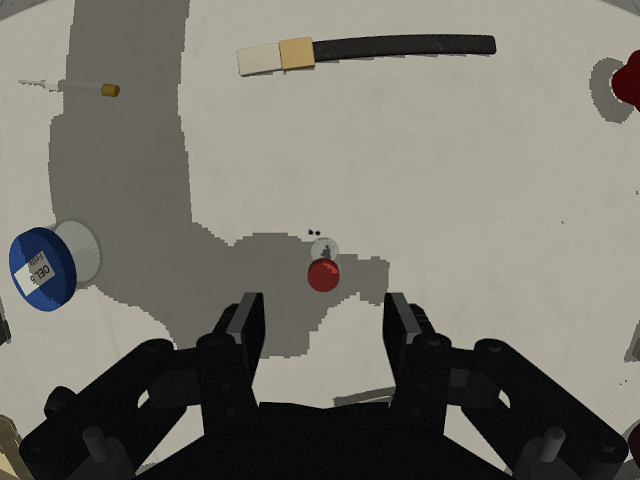

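```bash
python3 -c "
from h import *
print(wplane('w12',(323.5,277),45))
im=cv2.imread('pics/w12.png');cv2.imwrite('pics/w12a.png',cv2.resize(im[215:315,270:380],None,fx=5,fy=5,interpolation=cv2.INTER_CUBIC))"
```

```text
[443.52299889  32.27579164  45.        ]
```

View pics/w12a.png

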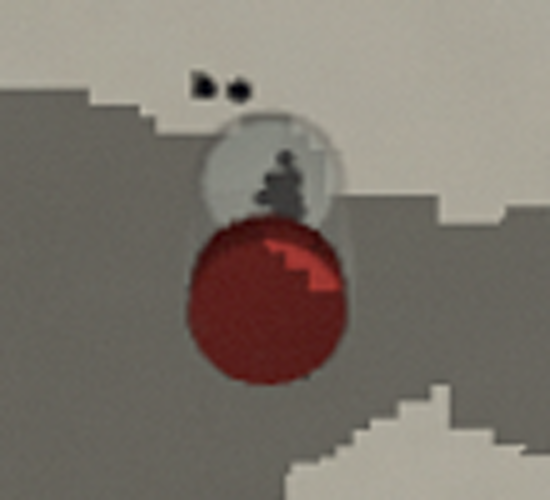

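```bash
python3 -c "
from h import *
print(wplane('w12',(323.4,276),45),wplane('w12',(324,251.6),1))"
```

```text
[443.00461091  32.22679874  45.        ] [444.29891014  32.36276156   1.        ]
```

Emit:
servo_tool(
  targets=[
    [0.15, -0.03, 0.4, 0, 0.05, 0],
    [0.1, -0.03, 0.5, 0, 0, 0],
    [0.05, 0, 0.5, 0, 0, 0],
    [0, 0, 0.4, 0, 0, 0],
    [0, 0, 0.1, 0, 0, 0],
    [0, 0, 0, 0, 0, 0],
  ],
)

```text
t: 21.0
position: [446.1, 32.6, 33.0]
orientation: [0.003, -0.001, 1.0, -0.002]
ft_force: [-0.3, -0.4, -0.2]
gripper_width: 50.2
```

```bash
python3 -c "
from h import *
st();plan([444,32,27],90,2)"
```

```text
t 21.0 p [446.1  32.6  33. ] jaw 90.06 tilt 0.43 F [-0.3 -0.4 -0.2] w 50.2 q [-0.17  0.63 -0.02  2.35  0.09  0.16  1.31]
dworld [-2.1 -0.6 -6. ] rv [-0.2  0.4  0.1] n 2 tool total [ 0.11 -0.03  0.3 ]
[[0.05, -0.01, 0.15, -0.01, 0.03, 0.01], [0.05, -0.01, 0.15, -0.01, 0.03, 0.01]]
```

Emit:
servo_tool(
  targets=[
    [0.1, 0, 0.15, 0, 0.05, 0],
    [0.05, 0, 0.15, 0, 0, 0],
    [0, 0, 0, 0, 0, 0],
  ],
)

```text
t: 21.25
position: [443.6, 32.5, 27.2]
orientation: [0.001, -0.0, 1.0, -0.001]
ft_force: [-0.4, -0.2, 0.4]
gripper_width: 50.0
```

```bash
python3 -c "
from h import *
st();plan([444,32,27],90,2)"
```

```text
t 21.25 p [443.6  32.5  27.2] jaw 90.05 tilt 0.22 F [-0.4 -0.2  0.4] w 50.0 q [-0.17  0.64 -0.02  2.35  0.09  0.15  1.31]
dworld [ 0.4 -0.5 -0.2] rv [-0.2  0.2  0. ] n 2 tool total [-0.02 -0.03  0.01]
[[-0.01, -0.01, 0.0, -0.01, 0.01, 0.0], [-0.01, -0.01, 0.0, -0.01, 0.01, 0.0]]
```

Close gently in stages.

Emit:
servo_tool(
  claw=10,
  targets=[
    [0, 0, 0, 0, 0, 0],
    [0, 0, 0, 0, 0, 0],
    [0, 0, 0, 0, 0, 0],
    [0, 0, 0, 0, 0, 0],
    [0, 0, 0, 0, 0, 0],
    [0, 0, 0, 0, 0, 0],
  ],
)

```text
t: 21.75
position: [444.2, 32.6, 28.1]
orientation: [0.002, -0.0, 1.0, -0.001]
ft_force: [-0.1, -0.0, -0.7]
gripper_width: 15.2
```

Emit:
servo_tool(
  targets=[
    [0, 0, -0.2, 0, 0, 0],
    [0, 0, -0.4, 0, 0, 0],
    [0, 0, -0.8, 0, 0, 0],
    [0, 0, -0.8, 0, 0, 0],
    [0, 0, -0.8, 0, 0, 0],
    [0, 0, -0.4, 0, 0, 0],
    [0, 0, 0, 0, 0, 0],
  ],
)

```text
t: 22.33
position: [443.0, 32.6, 100.9]
orientation: [0.002, -0.0, 1.0, -0.001]
ft_force: [0.1, -0.7, -0.5]
gripper_width: 15.3
```

```bash
python3 -c "
from h import *
st();wrist('w13')"
```

```text
t 22.33 p [443.   32.6 100.9] jaw 90.04 tilt 0.24 F [ 0.1 -0.7 -0.5] w 15.3 q [-0.14  0.48 -0.04  2.32  0.07  0.34  1.32]
```

View pics/w13.png

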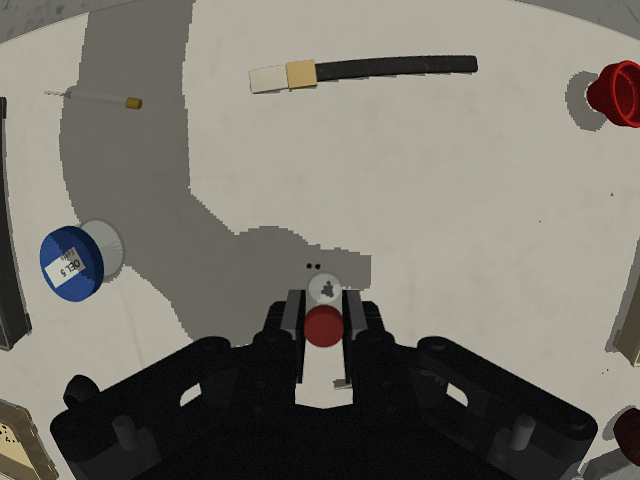

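```bash
python3 -c "
from h import *
plan([700,97,110],90,14)"
```

```text
dworld [257.2  64.4   9.7] rv [-0.2  0.1  0. ] n 14 tool total [-12.86   3.21  -0.46]
[[-0.92, 0.23, -0.03, -0.0, 0.0, 0.0], [-0.92, 0.23, -0.03, -0.0, 0.0, 0.0], [-0.92, 0.23, -0.03, -0.0, 0.0, 0.0], [-0.92, 0.23, -0.03, -0.0, 0.0, 0.0], [-0.92, 0.23, -0.03, -0.0, 0.0, 0.0], [-0.92, 0.23, -0.03, -0.0, 0.0, 0.0], [-0.92, 0.23, -0.03, -0.0, 0.0, 0.0], [-0.92, 0.23, -0.03, -0.0, 0.0, 0.0]]
[[-0.92, 0.23, -0.03, -0.0, 0.0, 0.0], [-0.92, 0.23, -0.03, -0.0, 0.0, 0.0], [-0.92, 0.23, -0.03, -0.0, 0.0, 0.0], [-0.92, 0.23, -0.03, -0.0, 0.0, 0.0], [-0.92, 0.23, -0.03, -0.0, 0.0, 0.0], [-0.92, 0.23, -0.03, -0.0, 0.0, 0.0]]
```

Emit:
servo_tool(
  targets=[
    [-0.4, 0.1, -0.2, 0, 0, 0],
    [-0.8, 0.2, -0.2, 0, 0, 0],
    [-0.8, 0.2, -0.1, 0, 0, 0],
    [-0.8, 0.2, -0.1, 0, 0, 0],
    [-0.8, 0.2, 0, 0, 0, 0],
    [-0.8, 0.2, 0, 0, 0, 0],
    [-0.8, 0.2, 0, 0, 0, 0],
    [-0.8, 0.2, 0, 0, 0, 0],
  ],
)

```text
t: 23.05
position: [562.6, 62.9, 107.7]
orientation: [-0.006, -0.0, 1.0, -0.003]
ft_force: [1.6, -0.2, 0.1]
gripper_width: 14.9
```

Emit:
servo_tool(
  targets=[
    [-0.8, 0.2, 0, 0, 0, 0],
    [-0.8, 0.2, 0, 0, 0, 0],
    [-0.8, 0.2, 0, 0, 0, 0],
    [-0.8, 0.2, 0, 0, 0, 0],
    [-0.8, 0.2, 0, 0, 0, 0],
    [-0.8, 0.2, 0, 0, 0, 0],
    [-0.4, 0.1, 0, 0, 0, 0],
    [0, 0, 0, 0, 0, 0],
  ],
)

```text
t: 23.72
position: [675.7, 92.9, 97.4]
orientation: [-0.01, -0.001, 1.0, -0.003]
ft_force: [-0.8, 0.6, 0.1]
gripper_width: 14.8
```

```bash
python3 -c "
from h import *
st();plan([700,97,110],90);wrist('w14')"
```

```text
t 23.72 p [675.7  92.9  97.4] jaw 90.13 tilt 1.17 F [-0.8  0.6  0.1] w 14.8 q [-0.17  0.7  -0.05  1.78  0.05  0.69  1.32]
dworld [24.3  4.1 12.6] rv [-0.4 -1.1  0.1] n 2 tool total [-1.2   0.2  -0.65]
[[-0.6, 0.1, -0.33, -0.03, -0.09, 0.01], [-0.6, 0.1, -0.32, -0.03, -0.09, 0.01]]
```

View pics/w14.png

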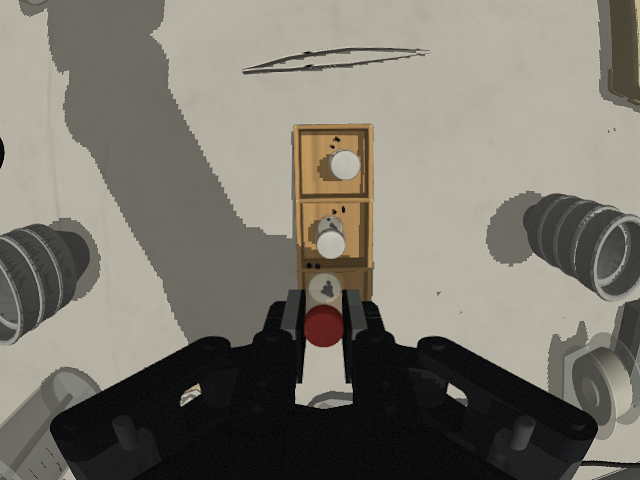

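```bash
python3 -c "
import cv2
im=cv2.imread('pics/w14.png');cv2.imwrite('pics/w14a.png',cv2.resize(im[110:330,275:395],None,fx=2.7*1.0,fy=2.7,interpolation=cv2.INTER_CUBIC))"
```

```text
(no output)
```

View pics/w14a.png

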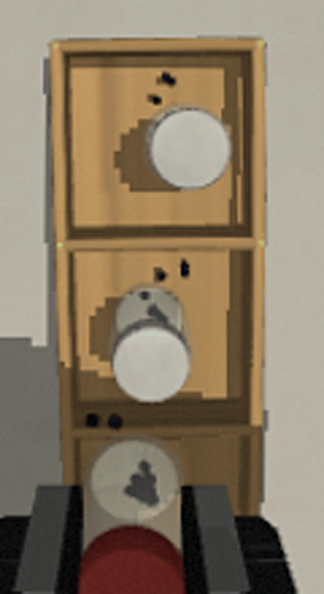

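```bash
python3 -c "
from h import *
np.set_printoptions(precision=1,suppress=True)
for p in cr(275,110,2.7,[(52,40),(264,42),(58,243),(265,243),(65,430),(262,428),(264,510)]): print(wplane('w14',p,26))
"
```

```text
[594.4  74.5  26. ]
[594.5 119.5  26. ]
[638.3  75.5  26. ]
[638.1 120.4  26. ]
[680.9  76.5  26. ]
[680.3 121.2  26. ]
[700.5 122.6  26. ]
```

```bash
python3 -c "
from h import *
plan([703,99.5,85],91,3)
"
```

```text
dworld [ 28.4   6.9 -12.2] rv [-0.4 -1.2 -0.9] n 3 tool total [-1.43  0.35  0.58]
[[-0.48, 0.12, 0.19, -0.02, -0.07, -0.05], [-0.48, 0.11, 0.2, -0.02, -0.07, -0.05], [-0.48, 0.11, 0.2, -0.02, -0.07, -0.05]]
```

Emit:
servo_tool(
  targets=[
    [-0.6, 0.15, 0, -0.05, -0.1, -0.1],
    [-0.6, 0.1, 0, 0, -0.1, -0.1],
    [-0.2, 0.05, 0, 0, 0, 0],
    [0, 0, 0, 0, 0, 0],
    [0, 0, 0, 0, 0, 0],
  ],
)

```text
t: 24.18
position: [701.5, 98.2, 95.3]
orientation: [-0.002, -0.013, 1.0, -0.001]
ft_force: [0.7, -0.1, -0.2]
gripper_width: 15.3
```

```bash
python3 -c "
from h import *
st();plan([703,99.5,45],91,5)
"
```

```text
t 24.18 p [701.5  98.2  95.3] jaw 91.43 tilt 0.23 F [ 0.7 -0.1 -0.2] w 15.3 q [-0.17  0.72 -0.05  1.73  0.06  0.7   1.34]
dworld [  1.5   1.3 -50.3] rv [-0.1 -0.2  0.4] n 5 tool total [-0.09  0.07  2.52]
[[-0.02, 0.01, 0.5, -0.0, -0.01, 0.01], [-0.02, 0.01, 0.5, -0.0, -0.01, 0.01], [-0.02, 0.01, 0.5, -0.0, -0.01, 0.01], [-0.02, 0.01, 0.5, -0.0, -0.01, 0.01], [-0.02, 0.01, 0.5, -0.0, -0.01, 0.01]]
```

Emit:
servo_tool(
  targets=[
    [-0.05, 0.05, 0.4, 0, 0, 0],
    [-0.05, 0, 0.5, 0, 0, 0],
    [0, 0, 0.5, 0, 0, 0],
    [0, 0, 0.4, 0, 0, 0],
    [0, 0, 0.2, 0, 0, 0],
    [0, 0, 0, 0, 0, 0],
  ],
)

```text
t: 24.68
position: [701.3, 98.6, 50.6]
orientation: [-0.003, -0.012, 1.0, -0.001]
ft_force: [1.2, 1.0, -0.1]
gripper_width: 15.2
```

```bash
python3 -c "
from h import *
st();plan([703,99.5,33],91,3);wrist('w15')
"
```

```text
t 24.68 p [701.3  98.6  50.6] jaw 91.42 tilt 0.4 F [ 1.2  1.  -0.1] w 15.2 q [-0.17  0.78 -0.05  1.74  0.06  0.63  1.34]
dworld [  1.7   0.9 -17.6] rv [-0.2 -0.4  0.4] n 3 tool total [-0.09  0.04  0.88]
[[-0.03, 0.01, 0.29, -0.01, -0.02, 0.02], [-0.03, 0.01, 0.29, -0.01, -0.02, 0.02], [-0.03, 0.01, 0.29, -0.01, -0.02, 0.02]]
```

View pics/w15.png

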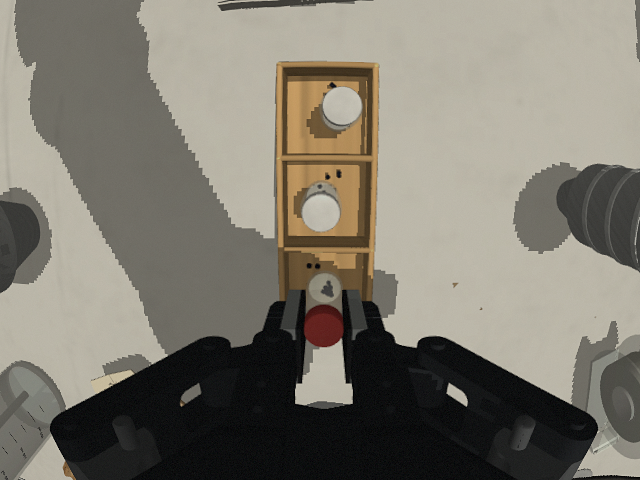

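Emit:
servo_tool(
  targets=[
    [-0.05, 0.02, 0.3, 0, -0.03, 0],
    [0, 0, 0.3, 0, 0, 0],
    [0, 0, 0.2, 0, 0, 0],
    [0, 0, 0, 0, 0, 0],
    [0, 0, 0, 0, 0, 0],
  ],
)

```text
t: 25.15
position: [702.8, 99.2, 33.5]
orientation: [-0.001, -0.012, 1.0, -0.001]
ft_force: [-0.1, -0.7, 0.1]
gripper_width: 15.0
```

Emit:
servo_tool(
  targets=[
    [0, 0, 0.06, 0, 0, 0],
    [0, 0, 0, 0, 0, 0],
    [0, 0, 0, 0, 0, 0],
  ],
)

```text
t: 25.4
position: [703.2, 99.2, 32.6]
orientation: [-0.001, -0.012, 1.0, -0.001]
ft_force: [0.1, 0.0, 0.1]
gripper_width: 15.0
```

Emit:
servo_tool(
  targets=[
    [0, 0, 0.04, 0, 0, 0],
    [0, 0, 0, 0, 0, 0],
  ],
)

```text
t: 25.57
position: [703.5, 99.1, 32.3]
orientation: [-0.0, -0.012, 1.0, -0.001]
ft_force: [0.5, -0.2, 1.1]
gripper_width: 15.4
```

Emit:
servo_tool(
  claw=45,
  targets=[
    [0, 0, 0, 0, 0, 0],
    [0, 0, 0, 0, 0, 0],
    [0, 0, 0, 0, 0, 0],
    [0, 0, 0, 0, 0, 0],
    [0, 0, -0.3, 0, 0, 0],
    [0, 0, -0.7, 0, 0, 0],
    [0, 0, -0.9, 0, 0, 0],
    [0, 0, -0.8, 0, 0, 0],
  ],
)

```text
t: 26.23
position: [700.8, 98.9, 86.5]
orientation: [-0.004, -0.012, 1.0, -0.002]
ft_force: [0.5, -0.4, 0.1]
gripper_width: 44.9
```

Emit:
servo_tool(
  targets=[
    [0, 0, -0.8, 0, 0, 0],
    [0, 0, -0.4, 0, 0, 0],
    [0, 0, 0, 0, 0, 0],
  ],
)

```text
t: 26.48
position: [704.1, 99.5, 118.9]
orientation: [0.001, -0.012, 1.0, -0.001]
ft_force: [0.1, -0.7, 0.8]
gripper_width: 45.0
```

```bash
python3 -c "
from h import *
st();wrist('w16')
plan([445,-142,150],90)
"
```

```text
t 26.48 p [704.1  99.5 118.9] jaw 91.42 tilt 0.14 F [ 0.1 -0.7  0.8] w 45.0 q [-0.17  0.69 -0.05  1.71  0.05  0.73  1.34]
dworld [-259.  -241.5   31.7] rv [-0.1  0.1  1.4] n 18 tool total [ 13.24 -11.75  -1.58]
[[0.74, -0.65, -0.09, -0.0, 0.0, 0.01], [0.73, -0.65, -0.09, -0.0, 0.0, 0.01], [0.73, -0.65, -0.09, -0.0, 0.0, 0.01], [0.73, -0.66, -0.09, -0.0, 0.0, 0.01], [0.73, -0.66, -0.09, -0.0, 0.0, 0.01], [0.73, -0.66, -0.09, -0.0, 0.0, 0.01], [0.73, -0.66, -0.09, -0.0, 0.0, 0.01], [0.73, -0.66, -0.09, -0.0, 0.0, 0.01]]
[[0.73, -0.66, -0.09, -0.0, 0.0, 0.01], [0.73, -0.66, -0.09, -0.0, 0.0, 0.01], [0.73, -0.66, -0.09, -0.0, 0.0, 0.01], [0.73, -0.66, -0.09, -0.0, 0.0, 0.01], [0.72, -0.66, -0.09, -0.0, 0.0, 0.01], [0.72, -0.67, -0.09, -0.0, 0.0, 0.01], [0.72, -0.67, -0.09, -0.0, 0.0, 0.01], [0.72, -0.67, -0.09, -0.0, 0.0, 0.01]]
[[0.72, -0.67, -0.09, -0.0, 0.0, 0.01], [0.72, -0.67, -0.09, -0.0, 0.0, 0.01]]
```

View pics/w16.png

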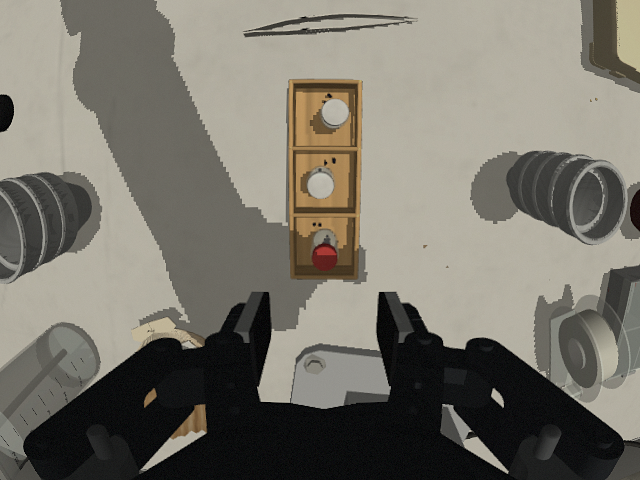

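```bash
python3 -c "
from h import *
for p in [(420,271),(457,260)]: print(plane('scene',p,3).round(0))
for p in [(242,298),(236,332)]: print(plane('side',p,3).round(0))
plan([446,-130,150],0,18)
"
```

```text
[344. -99.   3.]
[ 317. -186.    3.]
[341. -95.   3.]
[ 319. -192.    3.]
dworld [-258.  -229.5   31.7] rv [-0.   0.2 91.4] n 18 tool total [ 13.18 -11.15  -1.58]
[[0.73, -0.62, -0.09, -0.0, 0.0, 0.85], [0.67, -0.68, -0.09, -0.0, 0.0, 0.85], [0.61, -0.74, -0.09, -0.0, 0.0, 0.85], [0.54, -0.79, -0.09, -0.0, 0.0, 0.85], [0.47, -0.84, -0.09, -0.0, 0.0, 0.85], [0.4, -0.87, -0.09, -0.0, 0.0, 0.85], [0.32, -0.91, -0.09, -0.0, 0.0, 0.85], [0.24, -0.93, -0.09, -0.0, 0.0, 0.85]]
[[0.15, -0.95, -0.09, -0.0, 0.0, 0.85], [0.07, -0.96, -0.09, -0.0, 0.0, 0.85], [-0.02, -0.96, -0.09, -0.0, 0.0, 0.85], [-0.1, -0.95, -0.09, -0.0, 0.0, 0.85], [-0.19, -0.94, -0.09, -0.0, 0.0, 0.85], [-0.27, -0.92, -0.09, -0.0, 0.0, 0.85], [-0.35, -0.89, -0.09, -0.0, 0.0, 0.85], [-0.43, -0.86, -0.09, -0.0, 0.0, 0.85]]
[[-0.5, -0.82, -0.09, -0.0, 0.0, 0.85], [-0.57, -0.77, -0.09, -0.0, 0.0, 0.85]]
```

Emit:
servo_tool(
  claw=75,
  targets=[
    [0.75, -0.6, -0.15, 0, 0, 0.85],
    [0.65, -0.7, -0.15, 0, 0, 0.85],
    [0.6, -0.75, -0.15, 0, 0, 0.85],
    [0.55, -0.8, -0.15, 0, 0, 0.85],
    [0.45, -0.85, -0.15, 0, 0, 0.85],
    [0.4, -0.85, -0.15, 0, 0, 0.85],
    [0.3, -0.9, -0.15, 0, 0, 0.85],
    [0.25, -0.95, -0.15, 0, 0, 0.85],
  ],
)

```text
t: 27.2
position: [583.5, -0.2, 137.9]
orientation: [-0.002, 0.349, 0.937, 0.001]
ft_force: [-0.4, 0.1, -0.1]
gripper_width: 75.1
```

Emit:
servo_tool(
  targets=[
    [0.15, -0.95, -0.1, 0, 0, 0.85],
    [0.05, -0.95, -0.1, 0, 0, 0.85],
    [0, -0.95, -0.1, 0, 0, 0.85],
    [-0.1, -0.95, -0.1, 0, 0, 0.85],
    [-0.2, -0.95, -0.1, 0, 0, 0.85],
    [-0.25, -0.9, -0.1, 0, 0, 0.85],
    [-0.35, -0.9, -0.1, 0, 0, 0.85],
    [-0.45, -0.85, -0.1, 0, 0, 0.85],
  ],
)

```text
t: 27.87
position: [454.1, -100.8, 151.0]
orientation: [-0.005, 0.668, 0.744, -0.003]
ft_force: [0.4, 0.1, 0.4]
gripper_width: 75.0
```

```bash
python3 -c "
from h import *
st();plan([446,-143,120],0,4)
"
```

```text
t 27.87 p [ 454.1 -100.8  151. ] jaw 6.23 tilt 0.72 F [0.4 0.1 0.4] w 75.0 q [-0.15  0.43  0.35  2.25 -0.29  0.52  0.54]
dworld [ -8.1 -42.2 -31. ] rv [-0.7 -0.2  6.2] n 4 tool total [-2.06 -0.61  1.55]
[[-0.51, -0.15, 0.39, -0.03, -0.01, 0.26], [-0.52, -0.14, 0.39, -0.03, -0.01, 0.26], [-0.52, -0.13, 0.39, -0.03, -0.01, 0.26], [-0.52, -0.11, 0.39, -0.03, -0.01, 0.26]]
```

Emit:
servo_tool(
  targets=[
    [-0.5, -0.15, 0.35, -0.05, 0, 0.3],
    [-0.5, -0.15, 0.35, -0.05, 0, 0.3],
    [-0.5, -0.1, 0.35, 0, 0, 0.25],
    [-0.5, -0.1, 0.35, 0, 0, 0.2],
    [0, 0, 0, 0, 0, 0],
    [0, 0, 0, 0, 0, 0],
  ],
)

```text
t: 28.37
position: [437.8, -144.7, 120.3]
orientation: [-0.005, 0.713, 0.701, -0.003]
ft_force: [0.5, -0.1, 0.2]
gripper_width: 75.2
```

```bash
python3 -c "
from h import *
st();wrist('w17')
"
```

```text
t 28.37 p [ 437.8 -144.7  120.3] jaw -0.91 tilt 0.63 F [ 0.5 -0.1  0.2] w 75.2 q [-0.03  0.48  0.33  2.28 -0.36  0.44  0.58]
```

View pics/w17.png

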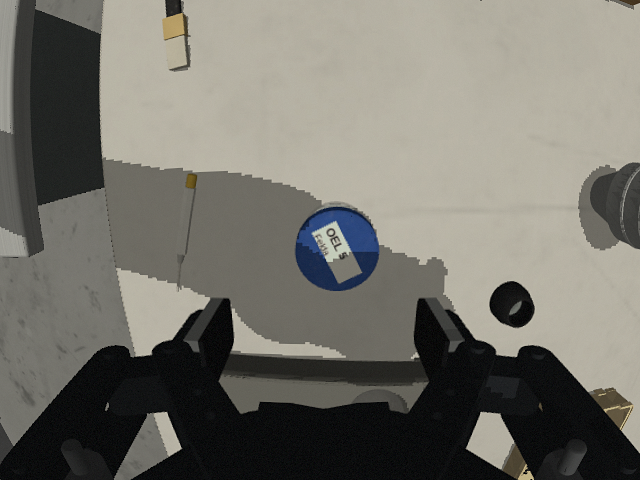

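```bash
python3 -c "
from h import *
circ('w17',[(296,249),(379,249),(337,207),(337,291)],50)
plan([444.5,-141,60],0,4)
"
```

```text
w17 50 c [ 444.8 -140.7   25.6] res [-0.7 -0.7  0.7  0.7]
dworld [  6.8   3.7 -60.4] rv [-0.6 -0.1 -0.9] n 4 tool total [0.18 0.37 3.02]
[[0.05, 0.09, 0.75, -0.03, -0.01, -0.04], [0.05, 0.09, 0.75, -0.03, -0.01, -0.04], [0.05, 0.09, 0.75, -0.03, -0.01, -0.04], [0.05, 0.09, 0.75, -0.03, -0.01, -0.04]]
```

Emit:
servo_tool(
  targets=[
    [0.05, 0.1, 0.7, -0.05, 0, -0.05],
    [0.05, 0.1, 0.7, -0.05, 0, -0.05],
    [0.05, 0.05, 0.7, 0, 0, 0],
    [0, 0, 0.4, 0, 0, 0],
    [0, 0, 0, 0, 0, 0],
    [0, 0, 0, 0, 0, 0],
  ],
)

```text
t: 28.92
position: [446.4, -137.4, 70.2]
orientation: [0.0, 0.706, 0.709, 0.003]
ft_force: [0.6, -0.2, 0.1]
gripper_width: 75.2
```

```bash
python3 -c "
from h import *
st();wrist('w18');plan([444.8,-141,6],0,5)
"
```

```text
t 28.92 p [ 446.4 -137.4   70.2] jaw 0.25 tilt 0.37 F [ 0.6 -0.2  0.1] w 75.2 q [ 0.04  0.57  0.22  2.3  -0.43  0.3   0.64]
dworld [ -1.6  -3.5 -64.4] rv [ 0.3 -0.2  0.3] n 5 tool total [-0.19 -0.1   3.22]
[[-0.04, -0.02, 0.64, 0.01, -0.01, 0.01], [-0.04, -0.02, 0.64, 0.01, -0.01, 0.01], [-0.04, -0.02, 0.64, 0.01, -0.01, 0.01], [-0.04, -0.02, 0.64, 0.01, -0.01, 0.01], [-0.04, -0.02, 0.64, 0.01, -0.01, 0.01]]
```

View pics/w18.png

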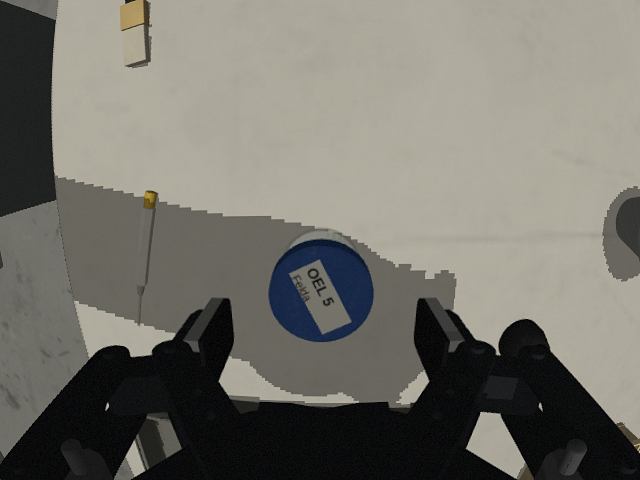

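```bash
python3 -c "
from h import *
print(wplane('w17',(512,304),20),wplane('w18',(525,335),20))"
```

```text
[ 583.39288928 -195.79444454   20.        ] [ 580.69776402 -186.17983471   20.        ]
```

Emit:
servo_tool(
  targets=[
    [-0.1, -0.05, 0.6, 0, 0, 0],
    [-0.05, -0.05, 0.6, 0, 0, 0],
    [-0.05, 0, 0.6, 0, 0, 0],
    [0, 0, 0.5, 0, 0, 0],
    [0, 0, 0.2, 0, 0, 0],
    [0, 0, 0, 0, 0, 0],
  ],
)

```text
t: 29.47
position: [448.9, -141.7, 22.6]
orientation: [0.005, 0.705, 0.709, 0.006]
ft_force: [-0.3, -0.4, 0.3]
gripper_width: 74.8
```

```bash
python3 -c "
from h import *
st();plan([444.8,-141,6],0,3)
"
```

```text
t 29.47 p [ 448.9 -141.7   22.6] jaw 0.38 tilt 0.83 F [-0.3 -0.4  0.3] w 74.8 q [ 0.12  0.66  0.12  2.31 -0.47  0.18  0.69]
dworld [ -4.1   0.7 -16.6] rv [ 0.8 -0.1  0.4] n 3 tool total [ 0.04 -0.22  0.83]
[[0.01, -0.07, 0.28, 0.05, -0.0, 0.02], [0.01, -0.07, 0.28, 0.05, -0.0, 0.02], [0.01, -0.07, 0.28, 0.05, -0.0, 0.02]]
```

Emit:
servo_tool(
  targets=[
    [0, -0.1, 0.25, 0.1, 0, 0],
    [0, -0.1, 0.25, 0.05, 0, 0],
    [0, -0.05, 0.15, 0, 0, 0],
    [0, 0, 0, 0, 0, 0],
  ],
)

```text
t: 29.8
position: [444.6, -141.8, 9.7]
orientation: [-0.0, 0.705, 0.71, -0.0]
ft_force: [0.0, -0.4, 0.7]
gripper_width: 75.0
```

```bash
python3 -c "
from h import *
st();plan([444.8,-141,6],0,3)
"
```

```text
t 29.8 p [ 444.6 -141.8    9.7] jaw 0.41 tilt 0.02 F [ 0.  -0.4  0.7] w 75.0 q [ 0.13  0.69  0.12  2.31 -0.47  0.16  0.69]
dworld [ 0.2  0.8 -3.7] rv [-0.  -0.   0.4] n 3 tool total [0.04 0.01 0.19]
[[0.01, 0.0, 0.06, -0.0, -0.0, 0.02], [0.01, 0.0, 0.06, -0.0, -0.0, 0.02], [0.01, 0.0, 0.06, -0.0, -0.0, 0.02]]
```

Emit:
servo_tool(
  claw=30,
  targets=[
    [0.02, 0, 0.15, 0, 0, 0],
    [0, 0, 0.03, 0, 0, 0],
    [0, 0, 0, 0, 0, 0],
    [0, 0, 0, 0, 0, 0],
    [0, 0, 0, 0, 0, 0],
    [0, 0, 0, 0, 0, 0],
  ],
)

```text
t: 30.3
position: [444.8, -141.5, 6.6]
orientation: [0.0, 0.705, 0.71, 0.0]
ft_force: [-0.1, 0.7, -0.4]
gripper_width: 46.7
```

Emit:
servo_tool(
  targets=[
    [0, 0, -0.2, 0, 0, 0],
    [0, 0, -0.4, 0, 0, 0],
    [0, 0, -0.8, 0, 0, 0],
    [0, 0, -0.8, 0, 0, 0],
    [0, 0, -0.8, 0, 0, 0],
    [0, 0, -0.6, 0, 0, 0],
    [0, 0, 0, 0, 0, 0],
  ],
)

```text
t: 30.88
position: [443.6, -141.1, 83.4]
orientation: [-0.001, 0.705, 0.709, 0.0]
ft_force: [0.0, -0.5, -0.1]
gripper_width: 47.1
```

```bash
python3 -c "
from h import *
st();wrist('w19')
"
```

```text
t 30.88 p [ 443.6 -141.1   83.4] jaw 0.36 tilt 0.14 F [ 0.  -0.5 -0.1] w 47.1 q [ 0.02  0.55  0.26  2.29 -0.42  0.34  0.64]
```

View pics/w19.png

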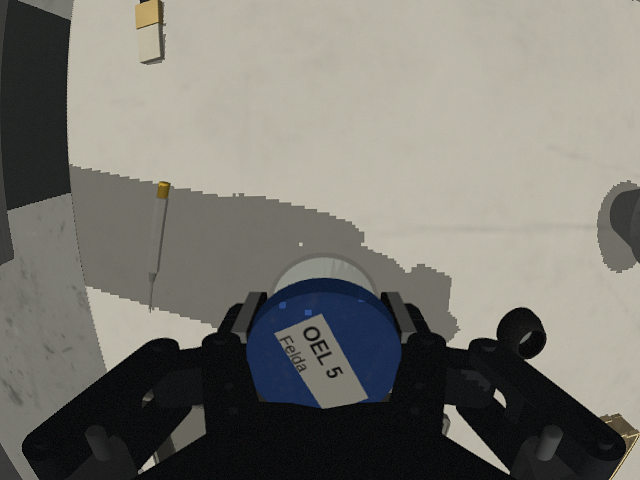

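```bash
python3 -c "
from h import *
plan([374,-290,90],-3,9)
"
```

```text
dworld [ -69.4 -149.1    7.4] rv [-0.1 -0.1  3.4] n 9 tool total [-7.43 -3.52 -0.38]
[[-0.83, -0.39, -0.04, -0.0, -0.0, 0.06], [-0.83, -0.39, -0.04, -0.0, -0.0, 0.06], [-0.83, -0.38, -0.04, -0.0, -0.0, 0.06], [-0.83, -0.37, -0.04, -0.0, -0.0, 0.06], [-0.84, -0.37, -0.04, -0.0, -0.0, 0.06], [-0.84, -0.36, -0.04, -0.0, -0.0, 0.06], [-0.84, -0.36, -0.04, -0.0, -0.0, 0.06], [-0.84, -0.35, -0.04, -0.0, -0.0, 0.06]]
[[-0.84, -0.35, -0.04, -0.0, -0.0, 0.06]]
```

Emit:
servo_tool(
  targets=[
    [-0.4, -0.2, -0.1, 0, 0, 0.05],
    [-0.8, -0.4, -0.1, 0, 0, 0.05],
    [-0.8, -0.4, -0.1, 0, 0, 0.05],
    [-0.8, -0.4, -0.1, 0, 0, 0.1],
    [-0.8, -0.4, -0.1, 0, 0, 0.1],
    [-0.8, -0.4, -0.1, 0, 0, 0.1],
    [-0.8, -0.4, 0, 0, 0, 0.1],
    [-0.8, -0.4, 0, 0, 0, 0.05],
  ],
)

```text
t: 31.6
position: [376.3, -262.1, 91.2]
orientation: [-0.005, 0.725, 0.689, -0.001]
ft_force: [0.4, -0.2, 0.3]
gripper_width: 46.9
```

Emit:
servo_tool(
  targets=[
    [-0.7, -0.3, 0, 0, 0, 0],
    [-0.3, -0.1, 0, 0, 0, 0],
    [0, 0, 0, 0, 0, 0],
  ],
)

```text
t: 31.85
position: [361.5, -287.1, 89.6]
orientation: [-0.007, 0.728, 0.685, -0.002]
ft_force: [0.8, -0.1, -1.3]
gripper_width: 46.6
```

```bash
python3 -c "
from h import *
st();plan([374,-307,60],-3,4);wrist('w20')
im=optics.get_image('side');cv2.imwrite('pics/sd6.png',cv2.resize(im[230:430,190:430,::-1],None,fx=3,fy=3,interpolation=cv2.INTER_CUBIC))
"
```

```text
t 31.85 p [ 361.5 -287.1   89.6] jaw -3.52 tilt 0.82 F [ 0.8 -0.1 -1.3] w 46.6 q [ 0.38  0.53  0.26  2.29 -0.36  0.37  0.88]
dworld [ 12.5 -19.9 -29.6] rv [-0.8 -0.3 -0.5] n 4 tool total [-0.96  0.7   1.47]
[[-0.24, 0.18, 0.37, -0.03, -0.01, -0.02], [-0.24, 0.17, 0.37, -0.03, -0.01, -0.02], [-0.24, 0.17, 0.37, -0.03, -0.01, -0.02], [-0.24, 0.17, 0.37, -0.03, -0.01, -0.02]]
```

View pics/sd6.png

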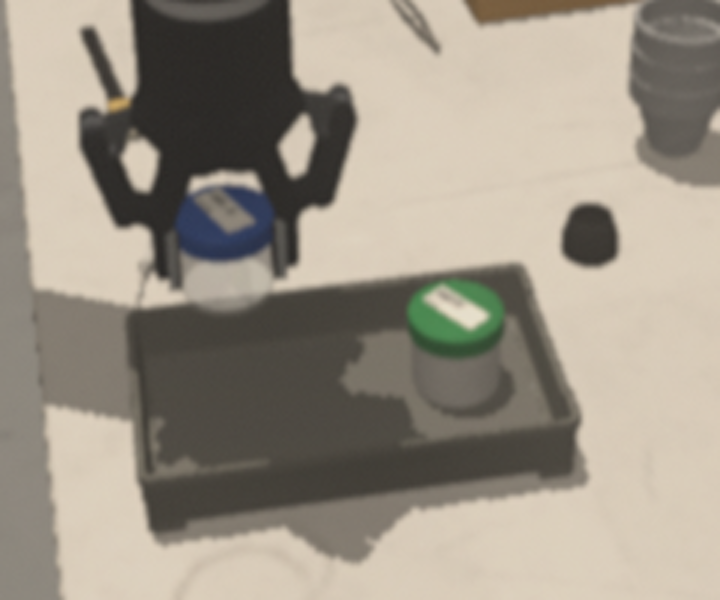

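View pics/w20.png

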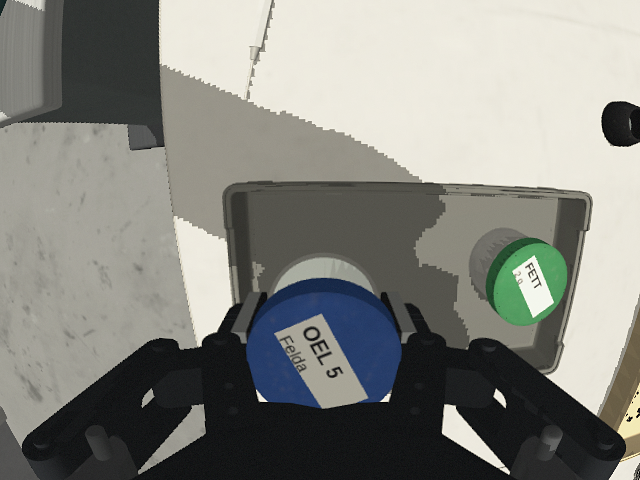

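```bash
python3 -c "
from h import *
for p,z in [((226,186),38),((593,192),38),((557,373),38),((527,281),57)]: print(wplane('w20',p,z).round(1))
"
```

```text
[ 310.5 -238.1   38. ]
[ 533.2 -249.2   38. ]
[ 527.5 -382.3   38. ]
[ 474.3 -296.3   57. ]
```

Emit:
servo_tool(
  targets=[
    [-0.4, 0.3, 0.1, -0.1, -0.05, 0],
    [-0.4, 0.25, 0.1, -0.05, 0, 0],
    [-0.2, 0.15, 0.1, 0, 0, 0],
    [0, 0, 0, 0, 0, 0],
    [0, 0, 0, 0, 0, 0],
  ],
)

```text
t: 32.37
position: [379.3, -304.6, 82.1]
orientation: [0.0, 0.725, 0.689, 0.003]
ft_force: [-0.4, 0.5, -0.9]
gripper_width: 46.8
```

```bash
python3 -c "
from h import *
st();plan([374,-308,30],-3,5)
"
```

```text
t 32.37 p [ 379.3 -304.6   82.1] jaw -2.95 tilt 0.32 F [-0.4  0.5 -0.9] w 46.8 q [ 0.41  0.56  0.23  2.25 -0.37  0.36  0.91]
dworld [ -5.3  -3.4 -52.1] rv [ 0.3 -0.2  0.1] n 5 tool total [-0.19 -0.27  2.6 ]
[[-0.04, -0.05, 0.52, 0.01, -0.01, 0.0], [-0.04, -0.05, 0.52, 0.01, -0.01, 0.0], [-0.04, -0.05, 0.52, 0.01, -0.01, 0.0], [-0.04, -0.05, 0.52, 0.01, -0.01, 0.0], [-0.04, -0.05, 0.52, 0.01, -0.01, 0.0]]
```

Emit:
servo_tool(
  targets=[
    [-0.1, -0.2, 0.3, 0, 0, 0],
    [-0.05, -0.15, 0.5, 0, 0, 0],
    [0, -0.05, 0.5, 0, 0, 0],
    [0, 0, 0.5, 0, 0, 0],
    [0, 0, 0.3, 0, 0, 0],
    [0, 0, 0, 0, 0, 0],
  ],
)

```text
t: 32.87
position: [371.0, -306.2, 37.4]
orientation: [0.001, 0.724, 0.69, 0.003]
ft_force: [-0.9, 0.0, -1.4]
gripper_width: 46.9
```

```bash
python3 -c "
from h import *
st();plan([374,-308,18],-3,3)
"
```

```text
t 32.87 p [ 371.  -306.2   37.4] jaw -2.76 tilt 0.35 F [-0.9  0.  -1.4] w 46.9 q [ 0.49  0.64  0.15  2.28 -0.4   0.25  0.95]
dworld [  3.   -1.8 -19.4] rv [ 0.3 -0.2  0.2] n 3 tool total [-0.09  0.15  0.97]
[[-0.03, 0.05, 0.32, 0.02, -0.01, 0.01], [-0.03, 0.05, 0.32, 0.02, -0.01, 0.01], [-0.03, 0.05, 0.32, 0.02, -0.01, 0.01]]
```

Floor contact expected at TCP ≈ 13.6.

Emit:
servo_tool(
  targets=[
    [-0.05, 0.1, 0.35, 0, 0, 0],
    [-0.05, 0.05, 0.35, 0, 0, 0],
    [0, 0, 0.2, 0, 0, 0],
    [0, 0, 0, 0, 0, 0],
    [0, 0, 0, 0, 0, 0],
  ],
)

```text
t: 33.28
position: [374.3, -308.5, 17.7]
orientation: [0.001, 0.724, 0.69, 0.003]
ft_force: [-0.4, 0.2, -0.4]
gripper_width: 46.4
```

Emit:
servo_tool(
  targets=[
    [0, 0, 0.12, 0, 0, 0],
    [0, 0, 0.05, 0, 0, 0],
    [0, 0, 0, 0, 0, 0],
    [0, 0, 0, 0, 0, 0],
  ],
)

```text
t: 33.62
position: [374.8, -308.8, 14.5]
orientation: [0.001, 0.724, 0.69, 0.003]
ft_force: [0.7, 1.0, -0.3]
gripper_width: 46.9
```

Emit:
servo_tool(
  targets=[
    [0, 0, 0.06, 0, 0, 0],
    [0, 0, 0, 0, 0, 0],
    [0, 0, 0, 0, 0, 0],
  ],
)

```text
t: 33.87
position: [375.0, -309.0, 13.7]
orientation: [0.002, 0.724, 0.69, 0.003]
ft_force: [0.1, 0.3, -1.4]
gripper_width: 46.6
```

Emit:
servo_tool(
  targets=[
    [0, 0, 0.05, 0, 0, 0],
    [0, 0, 0, 0, 0, 0],
  ],
)

```text
t: 34.03
position: [375.1, -309.0, 13.7]
orientation: [0.002, 0.724, 0.69, 0.003]
ft_force: [-0.1, -0.4, -1.0]
gripper_width: 46.9
```

Emit:
servo_tool(
  claw=66,
  targets=[
    [0, 0, 0, 0, 0, 0],
    [0, 0, 0, 0, 0, 0],
    [0, 0, 0, 0, 0, 0],
    [0, 0, 0, 0, 0, 0],
    [0, 0, -0.3, 0, 0, 0],
    [0, 0, -0.6, 0, 0, 0],
    [0, 0, -0.8, 0, 0, 0],
    [0, 0, -0.9, 0, 0, 0],
  ],
)

```text
t: 34.7
position: [372.8, -307.7, 64.9]
orientation: [-0.002, 0.724, 0.69, 0.003]
ft_force: [0.1, -0.3, -0.2]
gripper_width: 66.2
```

Emit:
servo_tool(
  targets=[
    [0, 0, -0.9, 0, 0, 0],
    [0, 0, -0.9, 0, 0, 0],
    [0, 0, -0.8, 0, 0, 0],
    [0, 0, 0, 0, 0, 0],
  ],
)

```text
t: 35.03
position: [373.0, -308.3, 122.6]
orientation: [-0.0, 0.724, 0.69, 0.004]
ft_force: [1.1, -0.3, 1.3]
gripper_width: 66.0
```

```bash
python3 -c "
from h import *
st();wrist('w21')
m=np.array([[541.5,157],[559,37]]);d=m[0]-m[1];print(m.mean(0),np.degrees(np.arctan2(d[1],d[0])),np.linalg.norm(d))
for n,a in [('w16',[(244,35),(415,19)]),('w14',[(243,71),(428,51)])]:
  q=np.array([wplane(n,p,4)[:2] for p in a]);d=q[1]-q[0];print(q,q.mean(0),np.degrees(np.arctan2(d[1],d[0])),np.linalg.norm(d))
"
```

```text
t 35.03 p [ 373.  -308.3  122.6] jaw -2.79 tilt 0.4 F [ 1.1 -0.3  1.3] w 66.0 q [ 0.38  0.49  0.29  2.24 -0.33  0.46  0.89]
[550.25  97.  ] 98.29714496983688 121.26932835634904
[[559.30813073  39.69936607]
 [543.19268226 158.8062478 ]] [551.25040649  99.25280694] 97.70546392764139 120.19216677253466
[[558.20994974  39.80578063]
 [542.96293831 159.02056947]] [550.58644403  99.41317505] 97.28829418415499 120.18584457062016
```

View pics/w21.png

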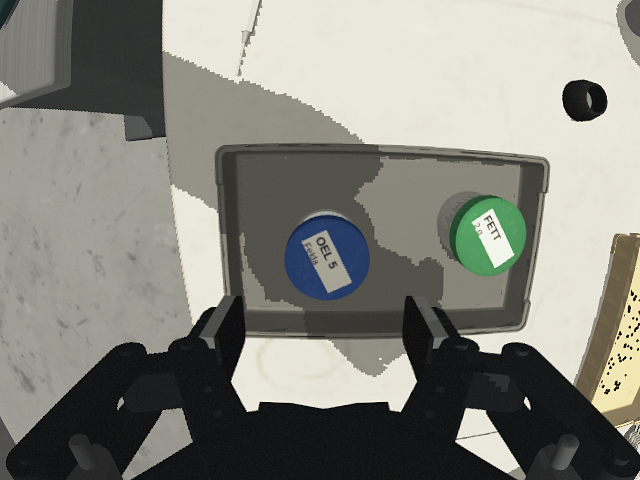

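```bash
python3 -c "
from h import *
plan([550.7,98.7,110],7.7,24)
"
```

```text
dworld [178.1 406.6 -11.6] rv [  0.2  -0.3 -10.5] n 24 tool total [20.73  7.9   0.74]
[[0.86, 0.33, 0.03, 0.0, -0.0, -0.07], [0.86, 0.34, 0.03, 0.0, -0.0, -0.07], [0.86, 0.34, 0.03, 0.0, -0.0, -0.07], [0.86, 0.35, 0.03, 0.0, -0.0, -0.07], [0.85, 0.36, 0.03, 0.0, -0.0, -0.07], [0.85, 0.36, 0.03, 0.0, -0.0, -0.07], [0.85, 0.37, 0.03, 0.0, -0.0, -0.07], [0.85, 0.37, 0.03, 0.0, -0.0, -0.07]]
[[0.84, 0.38, 0.03, 0.0, -0.0, -0.07], [0.84, 0.39, 0.03, 0.0, -0.0, -0.07], [0.84, 0.39, 0.03, 0.0, -0.0, -0.07], [0.83, 0.4, 0.03, 0.0, -0.0, -0.07], [0.83, 0.41, 0.03, 0.0, -0.0, -0.07], [0.83, 0.41, 0.03, 0.0, -0.0, -0.07], [0.82, 0.42, 0.03, 0.0, -0.0, -0.07], [0.82, 0.43, 0.03, 0.0, -0.0, -0.07]]
[[0.82, 0.43, 0.03, 0.0, -0.0, -0.07], [0.81, 0.44, 0.03, 0.0, -0.0, -0.07], [0.81, 0.44, 0.03, 0.0, -0.0, -0.07], [0.81, 0.45, 0.03, 0.0, -0.0, -0.07], [0.8, 0.46, 0.03, 0.0, -0.0, -0.07], [0.8, 0.46, 0.03, 0.0, -0.0, -0.07], [0.8, 0.47, 0.02, 0.0, -0.0, -0.07], [0.79, 0.48, 0.02, 0.0, -0.0, -0.07]]
```

Emit:
servo_tool(
  claw=40,
  targets=[
    [0.85, 0.35, 0, 0, 0, -0.1],
    [0.85, 0.35, 0, 0, 0, -0.1],
    [0.85, 0.35, 0, 0, 0, -0.1],
    [0.85, 0.35, 0, 0, 0, -0.1],
    [0.85, 0.35, 0, 0, 0, -0.1],
    [0.85, 0.35, 0, 0, 0, -0.1],
    [0.85, 0.35, 0, 0, 0, -0.1],
    [0.85, 0.35, 0, 0, 0, -0.1],
  ],
)

```text
t: 35.75
position: [427.6, -170.5, 118.0]
orientation: [-0.003, 0.697, 0.717, 0.001]
ft_force: [0.5, -1.2, -0.1]
gripper_width: 39.8
```

Emit:
servo_tool(
  targets=[
    [0.85, 0.4, 0, 0, 0, -0.1],
    [0.85, 0.4, 0, 0, 0, -0.1],
    [0.85, 0.4, 0, 0, 0, -0.1],
    [0.85, 0.4, 0, 0, 0, -0.1],
    [0.85, 0.4, 0, 0, 0, -0.1],
    [0.85, 0.4, 0, 0, 0, -0.1],
    [0.85, 0.4, 0, 0, 0, -0.1],
    [0.85, 0.4, 0, 0, 0, -0.1],
  ],
)

```text
t: 36.42
position: [478.6, -21.9, 111.1]
orientation: [-0.009, 0.665, 0.747, -0.004]
ft_force: [-0.1, -1.1, 0.7]
gripper_width: 39.9
```

```bash
python3 -c "
from h import *
st();plan([550.7,98.7,100],7.7,8)
"
```

```text
t 36.42 p [478.6 -21.9 111.1] jaw 6.68 tilt 1.14 F [-0.1 -1.1  0.7] w 39.9 q [-0.27  0.51  0.3   2.24 -0.36  0.45  0.44]
dworld [ 72.1 120.6 -11.1] rv [-1.  -0.5 -1. ] n 8 tool total [5.56 4.29 0.53]
[[0.7, 0.54, 0.07, -0.02, -0.01, -0.02], [0.69, 0.54, 0.07, -0.02, -0.01, -0.02], [0.69, 0.54, 0.07, -0.02, -0.01, -0.02], [0.69, 0.54, 0.07, -0.02, -0.01, -0.02], [0.69, 0.54, 0.07, -0.02, -0.01, -0.02], [0.69, 0.54, 0.07, -0.02, -0.01, -0.02], [0.69, 0.54, 0.07, -0.02, -0.01, -0.02], [0.69, 0.55, 0.07, -0.02, -0.01, -0.02]]
```

Emit:
servo_tool(
  targets=[
    [0.7, 0.55, 0, -0.05, 0, 0],
    [0.7, 0.55, 0, -0.05, -0.05, 0],
    [0.7, 0.55, 0, -0.05, -0.05, 0],
    [0.7, 0.55, 0, -0.05, 0, 0],
    [0.7, 0.55, 0, 0, 0, 0],
    [0.7, 0.55, 0, 0, 0, -0.05],
    [0.7, 0.55, 0, 0, 0, -0.05],
    [0.7, 0.5, 0, 0, 0, -0.05],
  ],
)

```text
t: 37.08
position: [546.7, 107.5, 101.8]
orientation: [-0.004, 0.657, 0.753, -0.006]
ft_force: [0.0, -0.7, -0.0]
gripper_width: 40.1
```

Emit:
servo_tool(
  targets=[
    [0, 0, 0, 0, 0, 0],
    [0, 0, 0, 0, 0, 0],
  ],
)

```text
t: 37.25
position: [547.7, 112.3, 100.0]
orientation: [-0.005, 0.655, 0.756, -0.005]
ft_force: [0.2, -0.8, -0.3]
gripper_width: 40.0
```

```bash
python3 -c "
from h import *
st();plan([550.7,98.7,60],7.7,4);wrist('w22')
"
```

```text
t 37.25 p [547.7 112.3 100. ] jaw 8.17 tilt 0.81 F [ 0.2 -0.8 -0.3] w 40.0 q [-0.52  0.6   0.33  2.08 -0.37  0.53  0.23]
dworld [  3.  -13.6 -40. ] rv [-0.8 -0.   0.5] n 4 tool total [-0.7   0.08  2.  ]
[[-0.17, 0.02, 0.5, -0.03, -0.0, 0.02], [-0.17, 0.02, 0.5, -0.03, -0.0, 0.02], [-0.17, 0.02, 0.5, -0.03, -0.0, 0.02], [-0.17, 0.02, 0.5, -0.03, -0.0, 0.02]]
```

View pics/w22.png

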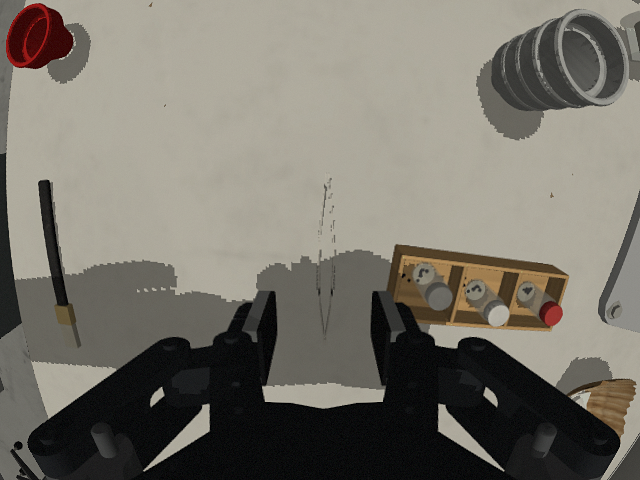

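```bash
python3 -c "
from h import *
im=cv2.imread('pics/w22.png');cv2.imwrite('pics/w22a.png',cv2.resize(im[165:355,270:380],None,fx=3.1,fy=3.1,interpolation=cv2.INTER_CUBIC))
q=np.array([wplane('w22',p,4)[:2] for p in [(327,180),(324,340)]]);d=q[0]-q[1];print(q,q.mean(0),np.degrees(np.arctan2(d[1],d[0])),np.linalg.norm(d))
for h in (26,): print([wplane('w22',p,h).round(1) for p in [(398,246),(388,320)]])
"
```

```text
[[541.52731906 155.45470371]
 [556.21322088  40.02285523]] [548.87026997  97.73877947] 97.25054508374832 116.36231071731338
[array([590.2, 124.5,  26. ]), array([594.2,  73.8,  26. ])]
```

View pics/w22a.png

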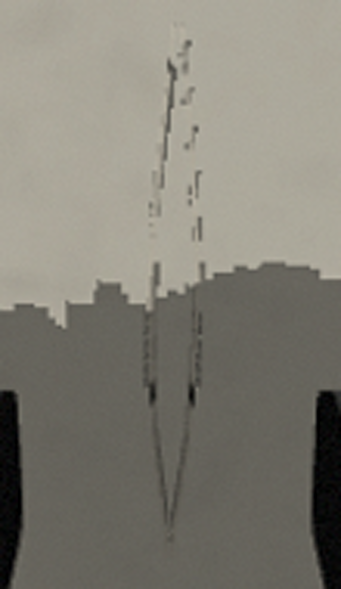

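Emit:
servo_tool(
  claw=26,
  targets=[
    [-0.25, 0, 0.3, -0.05, 0, 0.05],
    [-0.25, 0.05, 0.5, -0.05, 0, 0.05],
    [-0.2, 0.05, 0.5, 0, 0, 0],
    [0, 0, 0.5, 0, 0, 0],
    [0, 0, 0.2, 0, 0, 0],
    [0, 0, 0, 0, 0, 0],
  ],
)

```text
t: 37.8
position: [548.3, 91.4, 56.1]
orientation: [-0.001, 0.662, 0.749, -0.003]
ft_force: [0.5, 0.3, -0.8]
gripper_width: 25.8
```

```bash
python3 -c "
from h import *
st();plan([549.7,98.5,25],7.4,3);wrist('w23')
"
```

```text
t 37.8 p [548.3  91.4  56.1] jaw 7.06 tilt 0.4 F [ 0.5  0.3 -0.8] w 25.8 q [-0.44  0.67  0.27  2.1  -0.41  0.43  0.28]
dworld [  1.4   7.1 -31.1] rv [-0.4  0.1 -0.3] n 3 tool total [0.35 0.12 1.55]
[[0.12, 0.04, 0.52, -0.02, 0.01, -0.02], [0.11, 0.04, 0.52, -0.02, 0.01, -0.02], [0.11, 0.04, 0.52, -0.02, 0.01, -0.02]]
```

View pics/w23.png

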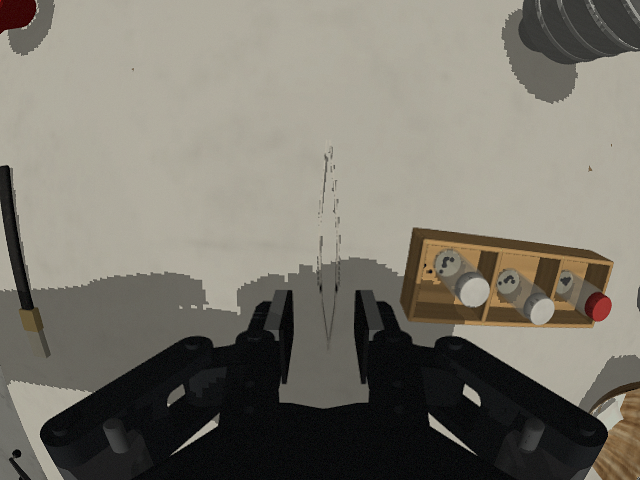

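```bash
python3 -c "
from h import *
q=np.array([wplane('w23',p,4)[:2] for p in [(329,145),(329,348)]]);d=q[0]-q[1];print(q,q.mean(0),np.degrees(np.arctan2(d[1],d[0])),np.linalg.norm(d))
plan([550.3,98.3,25],7.4,3)
"
```

```text
[[541.75749355 157.51130219]
 [556.93847371  39.27618706]] [549.34798363  98.39374462] 97.31654924022266 119.20572389691444
dworld [  2.1   6.9 -31.4] rv [-0.4  0.1 -0.3] n 3 tool total [0.33 0.16 1.57]
[[0.11, 0.05, 0.52, -0.02, 0.01, -0.02], [0.11, 0.05, 0.52, -0.02, 0.01, -0.02], [0.11, 0.05, 0.52, -0.02, 0.01, -0.02]]
```

Target (549.7, 98.4), jaw 7.3.

Emit:
servo_tool(
  targets=[
    [0.2, 0.05, 0.3, -0.05, 0, 0],
    [0.1, 0.03, 0.45, 0, 0, 0],
    [0, 0, 0.45, 0, 0, 0],
    [0, 0, 0.2, 0, 0, 0],
    [0, 0, 0, 0, 0, 0],
  ],
)

```text
t: 38.27
position: [549.9, 99.3, 26.2]
orientation: [0.001, 0.662, 0.75, -0.0]
ft_force: [-0.0, -0.6, 1.3]
gripper_width: 26.0
```

```bash
python3 -c "
from h import *
st();plan([549.7,98.4,10],7.3,3)
"
```

```text
t 38.27 p [549.9  99.3  26.2] jaw 7.13 tilt 0.1 F [-0.  -0.6  1.3] w 26.0 q [-0.43  0.71  0.23  2.11 -0.44  0.36  0.29]
dworld [ -0.2  -0.9 -16.2] rv [ 0.1  0.1 -0.2] n 3 tool total [-0.04 -0.02  0.81]
[[-0.01, -0.01, 0.27, 0.0, 0.0, -0.01], [-0.01, -0.01, 0.27, 0.0, 0.0, -0.01], [-0.01, -0.01, 0.27, 0.0, 0.0, -0.01]]
```

Emit:
servo_tool(
  targets=[
    [-0.03, 0, 0.3, 0, 0, 0],
    [0, 0, 0.3, 0, 0, 0],
    [0, 0, 0.2, 0, 0, 0],
    [0, 0, 0, 0, 0, 0],
  ],
)

```text
t: 38.6
position: [550.1, 99.0, 8.3]
orientation: [0.001, 0.661, 0.75, 0.0]
ft_force: [-0.6, -0.4, -0.0]
gripper_width: 25.9
```

```bash
python3 -c "
from h import *
st();plan([549.7,98.4,2.5],7.3,2);wrist('w24')
"
```

```text
t 38.6 p [550.1  99.    8.3] jaw 7.18 tilt 0.09 F [-0.6 -0.4 -0. ] w 25.9 q [-0.41  0.74  0.21  2.11 -0.45  0.33  0.3 ]
dworld [-0.4 -0.6 -5.8] rv [ 0.1  0.1 -0.1] n 2 tool total [-0.03 -0.03  0.29]
[[-0.01, -0.01, 0.14, 0.01, 0.01, -0.01], [-0.01, -0.01, 0.14, 0.01, 0.01, -0.01]]
```

View pics/w24.png

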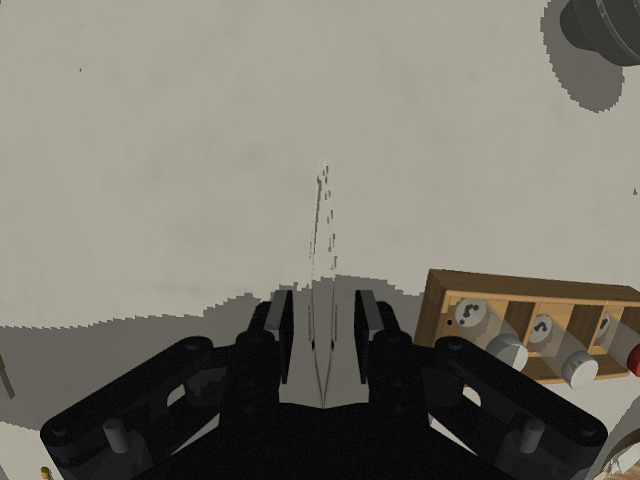

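Emit:
servo_tool(
  targets=[
    [-0.03, -0.02, 0.18, 0, 0, 0],
    [0, 0, 0.1, 0, 0, 0],
    [0, 0, 0, 0, 0, 0],
    [0, 0, 0, 0, 0, 0],
  ],
)

```text
t: 38.98
position: [550.4, 98.0, 2.8]
orientation: [0.001, 0.662, 0.75, 0.0]
ft_force: [1.1, 0.1, -0.8]
gripper_width: 26.1
```

Emit:
servo_tool(
  claw=4,
  targets=[
    [0, 0, 0, 0, 0, 0],
    [0, 0, 0, 0, 0, 0],
    [0, 0, 0, 0, 0, 0],
    [0, 0, 0, 0, 0, 0],
    [0, 0, 0, 0, 0, 0],
    [0, 0, 0, 0, 0, 0],
  ],
)

```text
t: 39.48
position: [550.9, 98.1, 3.6]
orientation: [0.002, 0.662, 0.75, 0.001]
ft_force: [0.5, 0.3, 0.3]
gripper_width: 9.7
```

Emit:
servo_tool(
  targets=[
    [0, 0, -0.2, 0, 0, 0],
    [0, 0, -0.5, 0, 0, 0],
    [0, 0, -0.8, 0, 0, 0],
    [0, 0, -0.8, 0, 0, 0],
    [0, 0, -0.8, 0, 0, 0],
    [0, 0, -0.8, 0, 0, 0],
    [0, 0, -0.5, 0, 0, 0],
    [0, 0, 0, 0, 0, 0],
  ],
)

```text
t: 40.15
position: [549.7, 97.9, 98.6]
orientation: [0.001, 0.662, 0.75, 0.001]
ft_force: [-0.1, -0.0, -0.1]
gripper_width: 9.2
```

```bash
python3 -c "
from h import *
st();wrist('w25')
"
```

```text
t 40.15 p [549.7  97.9  98.6] jaw 7.11 tilt 0.14 F [-0.1 -0.  -0.1] w 9.2 q [-0.49  0.6   0.33  2.09 -0.38  0.5   0.24]
```

View pics/w25.png

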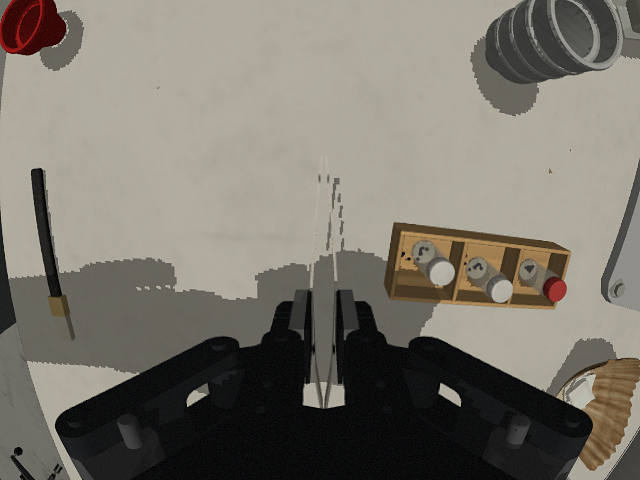

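```bash
python3 -c "
from h import *
for n,p,z in [('w9',(52,117),38),('w9',(318,114),38),('w10',(191,153),38),('w10',(210,0),38),('w7',(170,43),38),('w7',(541,85),38),('w9',(130,3),12),('w9',(207,0),12)]: print(n,p,wplane(n,p,z).round(1))
plan([444,365,110],86,17)
"
```

```text
w9 (52, 117) [327.7 330.   38. ]
w9 (318, 114) [548.1 313.   38. ]
w10 (191, 153) [554.6 309.5  38. ]
w10 (210, 0) [568.3 427.1  38. ]
w7 (170, 43) [326.5 331.9  38. ]
w7 (541, 85) [546.2 314.   38. ]
w9 (130, 3) [389.  424.1  12. ]
w9 (207, 0) [459.8 413.7  12. ]
dworld [-105.4  267.1   12.1] rv [  0.1   0.1 -78.9] n 17 tool total [13.9  -3.57 -0.62]
[[0.82, -0.21, -0.04, 0.0, 0.0, -0.77], [0.83, -0.14, -0.04, 0.0, 0.0, -0.77], [0.84, -0.08, -0.04, 0.0, 0.0, -0.77], [0.84, -0.01, -0.04, 0.0, 0.0, -0.77], [0.84, 0.06, -0.04, 0.0, 0.0, -0.77], [0.83, 0.13, -0.04, 0.0, 0.0, -0.77], [0.82, 0.2, -0.04, 0.0, 0.0, -0.77], [0.8, 0.26, -0.04, 0.0, 0.0, -0.77]]
[[0.78, 0.33, -0.04, 0.0, 0.0, -0.77], [0.75, 0.39, -0.04, 0.0, 0.0, -0.77], [0.72, 0.45, -0.04, 0.0, 0.0, -0.77], [0.68, 0.5, -0.04, 0.0, 0.0, -0.77], [0.63, 0.56, -0.04, 0.0, 0.0, -0.77], [0.59, 0.61, -0.04, 0.0, 0.0, -0.77], [0.54, 0.65, -0.04, 0.0, 0.0, -0.77], [0.48, 0.69, -0.04, 0.0, 0.0, -0.77]]
[[0.42, 0.73, -0.04, 0.0, 0.0, -0.77]]
```

Emit:
servo_tool(
  targets=[
    [0.8, -0.2, -0.1, 0, 0, -0.75],
    [0.85, -0.15, -0.1, 0, 0, -0.75],
    [0.85, -0.1, -0.1, 0, 0, -0.75],
    [0.85, 0, -0.1, 0, 0, -0.75],
    [0.85, 0.05, -0.1, 0, 0, -0.75],
    [0.85, 0.15, -0.1, 0, 0, -0.75],
    [0.8, 0.2, -0.1, 0, 0, -0.75],
    [0.8, 0.25, -0.1, 0, 0, -0.75],
  ],
)

```text
t: 40.87
position: [495.8, 222.0, 109.2]
orientation: [-0.001, 0.389, 0.921, -0.004]
ft_force: [-0.1, -0.3, -0.6]
gripper_width: 9.7
```

Emit:
servo_tool(
  targets=[
    [0.8, 0.3, -0.05, 0, 0, -0.75],
    [0.75, 0.4, -0.05, 0, 0, -0.75],
    [0.7, 0.45, -0.05, 0, 0, -0.75],
    [0.7, 0.5, -0.05, 0, 0, -0.75],
    [0.65, 0.55, -0.05, 0, 0, -0.75],
    [0.6, 0.6, -0.05, 0, 0, -0.75],
    [0.5, 0.6, -0.05, 0, 0, -0.75],
    [0, 0, 0, 0, 0, 0],
  ],
)

```text
t: 41.53
position: [442.0, 337.9, 109.2]
orientation: [-0.008, 0.107, 0.994, -0.006]
ft_force: [-0.6, 0.3, -0.6]
gripper_width: 9.4
```

```bash
python3 -c "
from h import *
st();plan([440.5,368,100],85.5,3);wrist('w26')
"
```

```text
t 41.53 p [442.  337.9 109.2] jaw 77.77 tilt 1.13 F [-0.6  0.3 -0.6] w 9.4 q [-0.76  0.56  0.04  2.07 -0.05  0.53  0.67]
dworld [-1.5 30.1 -9.2] rv [-0.8 -0.8 -7.7] n 3 tool total [0.39 1.46 0.44]
[[0.13, 0.49, 0.15, -0.04, -0.05, -0.43], [0.11, 0.49, 0.15, -0.04, -0.05, -0.43], [0.09, 0.5, 0.15, -0.04, -0.05, -0.43]]
```

View pics/w26.png

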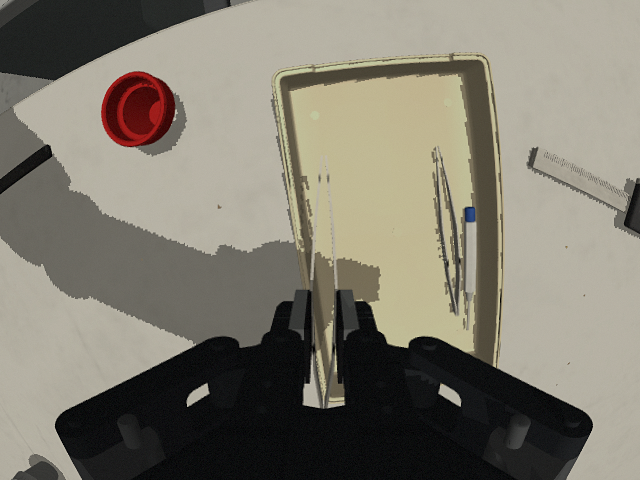

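Emit:
servo_tool(
  targets=[
    [0.1, 0.5, 0, -0.05, -0.05, -0.45],
    [0.1, 0.5, 0, -0.05, -0.05, -0.45],
    [0.1, 0.5, 0, 0, 0, -0.35],
    [0, 0, 0, 0, 0, 0],
    [0, 0, 0, 0, 0, 0],
  ],
)

```text
t: 42.0
position: [443.1, 364.1, 106.8]
orientation: [-0.002, 0.042, 0.999, -0.004]
ft_force: [-0.2, -1.7, -0.3]
gripper_width: 9.9
```

```bash
python3 -c "
from h import *
st();plan([440.5,368,50],85.5,5);wrist('w27')
"
```

```text
t 42.0 p [443.1 364.1 106.8] jaw 85.2 tilt 0.55 F [-0.2 -1.7 -0.3] w 9.9 q [-0.78  0.58  0.01  2.04 -0.01  0.54  0.73]
dworld [ -2.6   3.9 -56.8] rv [-0.5 -0.2 -0.3] n 5 tool total [0.14 0.21 2.84]
[[0.03, 0.04, 0.57, -0.02, -0.01, -0.01], [0.03, 0.04, 0.57, -0.02, -0.01, -0.01], [0.03, 0.04, 0.57, -0.02, -0.01, -0.01], [0.03, 0.04, 0.57, -0.02, -0.01, -0.01], [0.03, 0.04, 0.57, -0.02, -0.01, -0.01]]
```

View pics/w27.png

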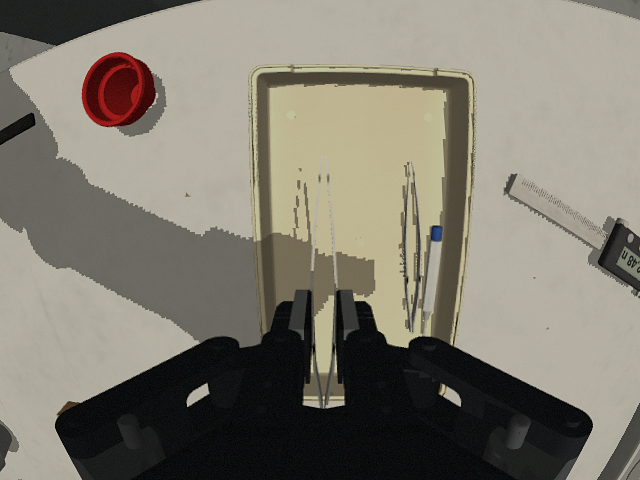

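```bash
python3 -c "
from h import *
for p,z in [((250,69),38),((475,72),38),((410,162),12),((412,330),12),((405,245),12)]: print(wplane('w27',p,z).round(1))
"
```

```text
[326.3 330.3  38. ]
[334.8 461.2  38. ]
[389.5 422.7  12. ]
[510.5 422.   12. ]
[444.9 417.1  12. ]
```

Emit:
servo_tool(
  targets=[
    [0.05, 0.05, 0.4, -0.05, 0, 0],
    [0.05, 0.05, 0.6, 0, 0, 0],
    [0, 0, 0.6, 0, 0, 0],
    [0, 0, 0.6, 0, 0, 0],
    [0, 0, 0.3, 0, 0, 0],
    [0, 0, 0, 0, 0, 0],
  ],
)

```text
t: 42.55
position: [441.6, 364.0, 51.9]
orientation: [-0.002, 0.044, 0.999, -0.002]
ft_force: [-0.4, -0.2, -0.5]
gripper_width: 9.3
```

```bash
python3 -c "
from h import *
st();plan([440.5,368,20],85.5,4)
"
```

```text
t 42.55 p [441.6 364.   51.9] jaw 84.95 tilt 0.3 F [-0.4 -0.2 -0.5] w 9.3 q [-0.77  0.66  0.01  2.06 -0.01  0.42  0.73]
dworld [ -1.1   4.  -31.9] rv [-0.2 -0.2 -0.6] n 4 tool total [0.07 0.2  1.6 ]
[[0.02, 0.05, 0.4, -0.01, -0.01, -0.02], [0.02, 0.05, 0.4, -0.01, -0.01, -0.02], [0.02, 0.05, 0.4, -0.01, -0.01, -0.02], [0.02, 0.05, 0.4, -0.01, -0.01, -0.02]]
```

Emit:
servo_tool(
  targets=[
    [0, 0.05, 0.4, 0, 0, -0.05],
    [0, 0.05, 0.5, 0, 0, 0],
    [0, 0.05, 0.5, 0, 0, 0],
    [0, 0, 0.2, 0, 0, 0],
    [0, 0, 0, 0, 0, 0],
  ],
)

```text
t: 42.97
position: [441.8, 366.7, 16.2]
orientation: [-0.002, 0.042, 0.999, -0.002]
ft_force: [0.3, 0.6, -0.1]
gripper_width: 10.0
```

Emit:
servo_tool(
  targets=[
    [0, 0, 0.13, 0, 0, 0],
    [0, 0, 0.05, 0, 0, 0],
    [0, 0, 0, 0, 0, 0],
    [0, 0, 0, 0, 0, 0],
  ],
)

```text
t: 43.3
position: [442.0, 366.9, 12.2]
orientation: [-0.002, 0.042, 0.999, -0.002]
ft_force: [0.4, 0.3, 0.4]
gripper_width: 9.7
```

Emit:
servo_tool(
  targets=[
    [0, 0, 0.07, 0, 0, 0],
    [0, 0, 0, 0, 0, 0],
    [0, 0, 0, 0, 0, 0],
  ],
)

```text
t: 43.55
position: [442.5, 367.3, 11.6]
orientation: [-0.001, 0.042, 0.999, -0.001]
ft_force: [1.1, -0.4, -0.8]
gripper_width: 9.7
```

Emit:
servo_tool(
  targets=[
    [0, 0, 0.07, 0, 0, 0],
    [0, 0, 0, 0, 0, 0],
    [0, 0, 0, 0, 0, 0],
  ],
)

```text
t: 43.8
position: [442.8, 367.5, 10.5]
orientation: [-0.001, 0.042, 0.999, -0.001]
ft_force: [-0.2, -0.2, -0.5]
gripper_width: 9.7
```

Height matches floor contact; release.

Emit:
servo_tool(
  claw=28,
  targets=[
    [0, 0, 0, 0, 0, 0],
    [0, 0, 0, 0, 0, 0],
    [0, 0, 0, 0, 0, 0],
    [0, 0, 0, 0, 0, 0],
    [0, 0, -0.2, 0, 0, 0],
    [0, 0, -0.6, 0, 0, 0],
    [0, 0, -0.9, 0, 0, 0],
    [0, 0, -1, 0, 0, 0],
  ],
)

```text
t: 44.47
position: [440.4, 365.5, 64.0]
orientation: [-0.004, 0.042, 0.999, -0.004]
ft_force: [0.1, 0.6, 0.8]
gripper_width: 28.1
```

Emit:
servo_tool(
  targets=[
    [0, 0, -1, 0, 0, 0],
    [0, 0, -1, 0, 0, 0],
    [0, 0, -1, 0, 0, 0],
    [0, 0, -1, 0, 0, 0],
    [0, 0, -0.5, 0, 0, 0],
    [0, 0, 0, 0, 0, 0],
  ],
)

```text
t: 44.97
position: [442.5, 367.1, 167.4]
orientation: [-0.001, 0.042, 0.999, -0.001]
ft_force: [-0.1, 0.2, -0.3]
gripper_width: 27.9
```

```bash
python3 -c "
from h import *
st();wrist('w28')
for n in ('scene','side'):
  im=optics.get_image(n);cv2.imwrite('pics/%s_end.png'%n,im[:,:,::-1])
"
```

```text
t 44.97 p [442.5 367.1 167.4] jaw 85.21 tilt 0.09 F [-0.1  0.2 -0.3] w 27.9 q [-0.78  0.49  0.01  2.   -0.01  0.65  0.73]
```

View pics/w28.png

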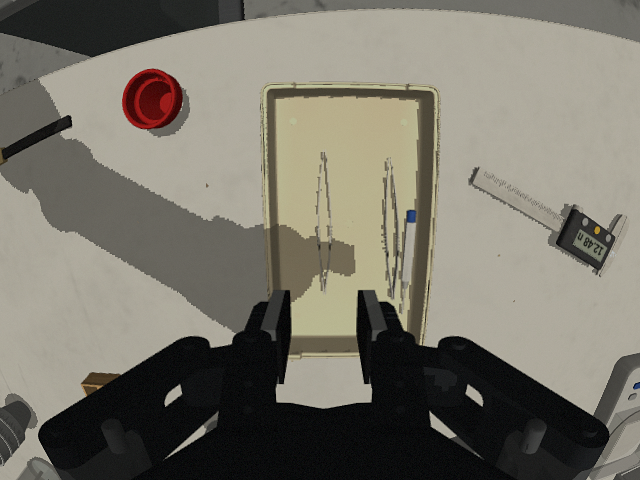

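View pics/scene_end.png

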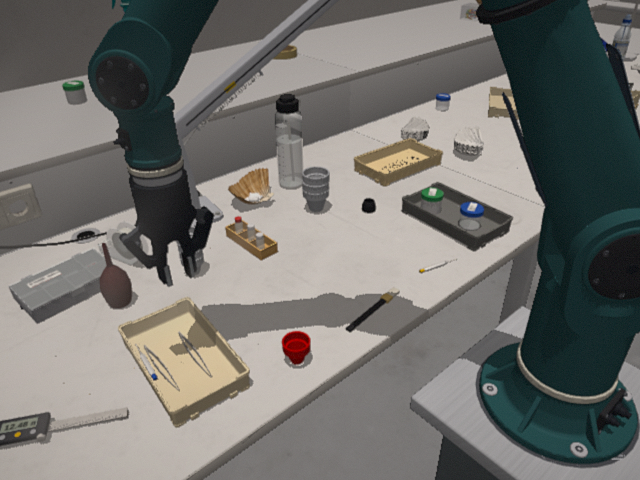

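View pics/side_end.png

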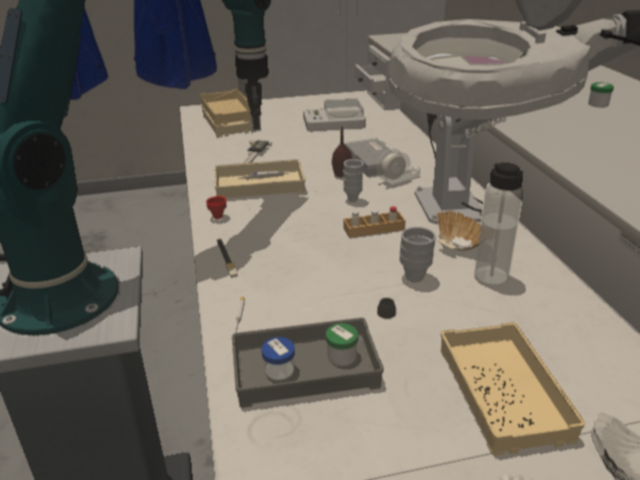

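```bash
python3 -c "
import cv2,numpy as np
a=cv2.imread('pics/scene_end.png');b=cv2.imread('pics/side_end.png')
f=lambda i:np.clip((cv2.resize(i,None,fx=6,fy=6,interpolation=cv2.INTER_CUBIC).astype(float)-30)*1.6,0,255)
A=f(a[155:225,290:345]);B=f(b[150:210,330:380]);C=f(b[222:290,390:445])
o=np.zeros((420,1000,3));x=0
for k in (A,B,C): o[:k.shape[0],x:x+k.shape[1]]=k;x+=k.shape[1]+5
cv2.imwrite('pics/fin.png',cv2.resize(o,(800,336)))"
```

```text
[ WARN:0@0.159] global loadsave.cpp:1063 imwrite_ Unsupported depth image for selected encoder is fallbacked to CV_8U.
```

View pics/fin.png

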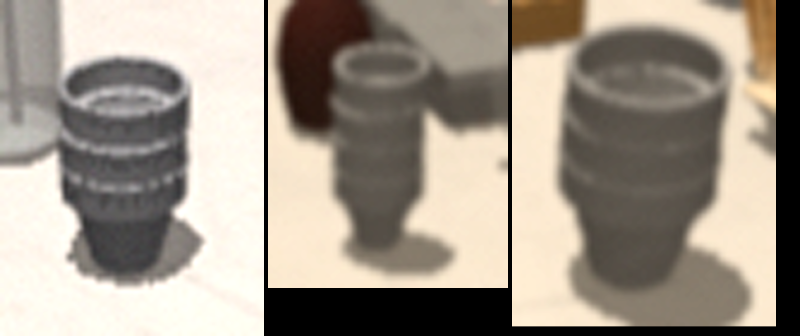

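Both stacks are level, with even collar spacing and no open gap at the seams. Handing in.

```bash
python3 -c "
from plant import sign_off
print(sign_off())"
```

```text
the job is handed in; nothing more can be done
None
```

All five things are put away and the job is handed in, at about 45 s of the 120 s allowed. They were done in the order asked: large cup, small cup, vial, pot, tweezers.

- **Large cup:** it went in with one light push that peaked near 11 N. The wrist view afterwards fits a 64 mm rim at 100 mm height, which is where it should sit.
- **Small cup:** it stopped descending at 85.9 mm, against the 86.1 mm worked out for a home seat. I pushed lightly (a 1 to 3 N reading). The hand slid about 2 mm sideways during that push, so the stack may have shifted by about that much. It stands straight.
- **Vial and pot:** the vial stands upright in the free bay of the rack. The pot stands upright on the floor of the dark tray, clear of the green-lidded pot.
- **Tweezers:** they lie flat in the light tray, about 40 mm or more from the other tweezers.

The final pictures from all three cameras showed everything in place, the red cup and the other look-alikes untouched, and the gripper clear of everything.

Two readings disagreed slightly. Camera positions differed by 1 to 3 mm between views. The gripper showed about 3 mm less than the true width on most items. Neither affected the result.

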